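# Turn the cover over and close the sample box

## Robot

A 6-joint arm with a two-finger parallel gripper is mounted at the origin on the work surface. World frame = base frame: x ahead of the robot, y to its left, z up, the work surface at z = 0. Lengths are in m, angles in rad, forces in N, time in s.
With the tool pointing down it reaches from about 0.35 to 0.8 m from the base axis. Payload 7.3 kg.
Tool frame: the origin (TCP) lies midway between the tips of the shut fingers; the grasp point (between the pads) lies 19 mm behind it; z points along the fingers, x is the direction in which the jaws open and shut, and the axes are right-handed (so a half turn about z gives the same grasp; the last joint's range is limited). The gripper opens to 85 mm and grips with 20 to 120 N. Pads are 22 mm wide; open, the fingers measure 114 mm over their backs; the gripper's body (76 mm by 85 mm) begins 54 mm behind the grasp point. The pads swing forward as they close: fully open they stand 13 mm farther back than shut.
Start: joints at [-1.403, 0.342, 1.524, -0, 1.275, -0.146], TCP at [0.162, -0.499, 0.197] pointing down, gripper open.
Joint ranges: [-2.53, 2.53], [-0.77, 2.02], [0.04, 2.7], [-1, 4.14], [0.28, 2.66], [-3.11, 3.11]. Speed limits (rad/s): [2.57, 2.57, 3.14, 3.14, 3.14, 3.14].

## Interface

Orientations are given as a rotation vector (axis times angle).
In Python, from cell import bot, imaging gives the robot as it stands.
- The arm moves only by the tool step_arm, never from a script. Its argument "targets" is a list of rows, each an object of numbers: "grip": the closure, from 0 (fully open) to 1 (shut); "dx", "dy", "dz": the shift along the world's x, y, z in cm; "rx", "ry", "rz": the turn, a rotation vector about the world's x, y, z in degrees. A call has 1 to 20 rows; each row shifts and turns the commanded pose from where the row before left it; what a row does not reach is not made up. A row lasts 1/8 s, in which the tool goes at most 62.5 mm and 10.7 degrees, less where a joint would pass 70% of its speed; a pose out of reach is approached as far as the arm can. A call is refused whole if a number of a shift passes 6.25 or a number of a turn 10.7, either way. A call with a gripper value outside its range is refused whole. The fingers move at their own pace and stop on an object; "squeeze" is the grip in N (left out, the last holds). Time passes only in rows, so rows that do not move let the fingers close. It gives the time, the measured TCP pose, the force and the opening at its end, in the units of the state.
- bot.get_state(): the state, without advancing time (a new reading comes with each control period).
- imaging.get_image(name): name is "side" or "top"; returns the picture (420x560x3 uint8, red, green, blue); there is no depth.
- imaging.camera_model(name): a dict with "K" (3x3 intrinsics, pixels), "dist_coeffs" ([k1, k2, p1, p2, k3] as OpenCV has them; the pictures are not rectified), "R" (3x3) and "t" (3): a world point X has camera coordinates R X + t. Camera axes: x right, y down, z forward; pixel columns grow to the right and rows downward; lengths in m; the calibration is good to about 2 mm. A picture is of the moment at which its call begins. camera_model takes no time and is no camera call.
- bot.close_job(): hands the job in, once; it reports no verdict.
The state is a dict: "time": time; "joint_positions": joint angles; "qd": joint speeds; "joint_torque": joint torques, N m; "eef_pos": TCP position; "tcp_rot": TCP orientation; "wrist_force": force on the tool from outside, world axes, zero at the start; "wrist_torque": the same for the moment, N m; "width": finger opening in m.
Only numpy, scipy, OpenCV 4.12 (cv2) and the standard library are available. Lean on these libraries where they do the work, as an engineer would, in place of code of your own. Each camera call takes 0.05 s, during which the arm holds its last target.

## Task

The square cover lies blue face down on the drying stand: slide it out over the stand's front edge, still lying flat, until about a third of it juts out, tip it up from beneath that edge and let it stand by itself leaning against the back-rest. Then take it by its top edge and lay it blue face up on the open sample box, lying flat inside the rim. Do not drop it, and leave the loose things around (mouse, radio, tape) where they are.

Things in the scene. Friction and masses are not known exactly. Their poses are not given: they have to be found in the camera images.
- cover_mid (a point): centre (half-way through its thickness) of the loose cover, a rigid square plate 100 x 100 x 8 mm, 70 to 120 g, sides along its x and y. Its z axis points out of the WHITE face: z is up at the start (blue face hidden below), down at the end. Too wide to span; smooth: pressed with 5 to 15 N by the fingertips it drags along on the stand
- stand: fixed drying stand: grey block with a flat dark steel top 70 mm above the table; origin on the table under the middle of the top. The top is 125 mm along the stand's x and 150 mm along its y. Its front edge, at x = -62.5 mm, looks roughly to the robot's right (-y); below it the front face drops straight to the table, nothing tall in front. The back-rest stands along the other (+x) edge
- backrest (a point): middle of the upper edge of the stand's fixed steel back-rest panel: 130 mm wide, 6 mm thick, foot at stand x = +62.5 mm, rising 54 mm above the stand's top and leaning 12 degrees away from the front. A cover stood against it leans past upright (the more, the further its foot stands out), its upper 30 to 40 mm free to take from above
- rackbox: fixed open white sample box, 136 x 136 mm outside, origin on the table under its centre, sides along its x and y. Blue-capped tubes stand sunk in its square well of 84 x 84 mm, caps 24 mm below the ledge
- ledge (a point): centre of the sample box at the height of the flat ledge that carries the cover, 70 mm above the table, all round the well. Around the ledge a rim 6 mm wide rises another 6 mm; inside the rim is 124 x 124 mm, so the cover has 12 mm of play on every side
- mouse: bystander: black computer mouse, 100 x 58 x 30 mm, origin at its underside
- radio: bystander: black hand radio lying flat, 110 x 58 x 36 mm with a 70 mm aerial along its +x, origin at its underside
- tape: bystander: yellow ring of tape lying flat, 90 mm across, 25 mm high, origin at its underside
There are look-alikes about, which are no part of the job. What is meant by the part that bears cover_mid is not red, and is the smaller of those in its own colour. What is shaped like the rackbox but pink is not meant.

How it is judged:
On the way, in this order (a step that is already met when the one before it is completed fails the run):
1. the cover lies flat on the stand and juts at least 20 mm over its front edge (x of cover_mid in the frame of stand below -0.0325 m and angle between cover_mid's own z axis and vertical below 0.1 rad and z of cover_mid in the frame of stand between 0.068 and 0.082 m), for 0.2 s.
2. the cover stands by itself on the stand, leaning past upright against the back-rest, the fingers off it (angle between cover_mid's own z axis and vertical between 1.6 and 2.65 rad and contact force between cover and stand above 0.1 N and contact force between the fingers and cover below 0.02 N), for 0.2 s.
At the end, for the whole second after the job is handed in: the cover lies at rest on the box's ledge, blue face up, flat within 4 degrees, inside the rim (centre within 22 mm of the box's centre, mid-thickness 70 to 77 mm above the table); the mouse, radio and tape are within 30 mm of where they were (angle between cover_mid's own z axis and vertical above 3.07 rad and horizontal distance between cover_mid and rackbox below 0.022 m and z of cover_mid in the frame of rackbox between 0.07 and 0.077 m and linear speed of cover below 0.02 m/s and distance of each of mouse, radio, tape from where it was at the start of the episode below 0.03 m); the robot touches nothing.
It fails at once if the cover falls off towards the table (height (world z) of cover_mid below 0.045 m).
It fails at once if the cover is dropped or thrown: faster than 0.8 m/s while no finger touches it (linear speed of cover above 0.8 m/s and contact force between the fingers and cover below 0.01 N).
It fails at once if a bystander is knocked away by more than 50 mm (distance of any of mouse, radio, tape from where it was at the start of the episode above 0.05 m).
It also fails if it takes over 72 s, if anything falls off the work surface, if the arm or the gripper's body presses on something with over 40 N, if the wrist force passes 120 N, or if a joint passes its speed limit or range.

## Working session

There is one attempt and no reset: what is moved stays moved. The work goes in short steps, Python scripts to look and compute and a tool call to move; the robot and the scene stay as the last step left them, time stands still between calls to the robot, and variables do not carry over. Pictures are saved under pics/ and viewed, and the job is handed in when it is done.

Besides the shell and the picture viewer there is one more tool, called after "Request:" as name([rows], argument=value, ...), one row to a line, values as JSON. step_arm: Moves the arm, as the interface text tells. Its arguments: {"type":"object","properties":{"targets":{"type":"array","items":{"type":"object","properties":{"grip":{"type":"number"},"dx":{"type":"number"},"dy":{"type":"number"},"dz":{"type":"number"},"rx":{"type":"number"},"ry":{"type":"number"},"rz":{"type":"number"}}}},"squeeze":{"type":"number"}},"required":["targets"]}

```bash
mkdir -p pics; ls; python3 - <<'E'
from cell import bot, imaging
import cv2
for n in ("side","top"):
    im=imaging.get_image(n); cv2.imwrite(f"pics/{n}0.png",im[:,:,::-1])
    m=imaging.camera_model(n); print(n,m)
print(bot.get_state())
E
```

```text
pics
side {'K': array([[450.2298467 ,   0.        , 281.95624942],
       [  0.        , 450.2298467 , 210.35437552],
       [  0.        ,   0.        ,   1.        ]]), 'dist_coeffs': array([-0.06909802,  0.        ,  0.        ,  0.        ,  0.        ]), 'R': array([[-0.97357394, -0.22751667, -0.01974719],
       [-0.09993571,  0.50219132, -0.85896259],
       [ 0.20534517, -0.83429014, -0.51165743]]), 't': array([0.47234011, 0.1896309 , 0.90484518])}
top {'K': array([[449.18589813,   0.        , 283.33190707],
       [  0.        , 449.18589813, 211.80053811],
       [  0.        ,   0.        ,   1.        ]]), 'dist_coeffs': array([-0.02650866,  0.        ,  0.        ,  0.        ,  0.        ]), 'R': array([[ 0.025626  , -0.9993937 ,  0.02356975],
       [-0.98732649, -0.02899642, -0.15603079],
       [ 0.15661962, -0.01927259, -0.98747094]]), 't': array([-0.1135874 ,  0.47309925,  1.1169628 ])}
{'time': 0.1, 'joint_positions': array([-1.40299339e+00,  3.42687209e-01,  1.52492625e+00, -2.63733654e-05,
        1.27539208e+00, -1.45973019e-01]), 'qd': array([-2.36993430e-04, -1.85041526e-03, -2.99310513e-03,  4.24266841e-05,
        8.88551180e-04,  2.71716347e-04]), 'joint_torque': array([ 2.28973251e-03, -4.34447336e+01, -2.46491021e+01, -6.17662090e-05,
        4.66688696e-03, -1.28681503e-06]), 'eef_pos': array([ 0.16200023, -0.49895395,  0.19647609]), 'tcp_rot': array([-2.54046997e+00,  1.84648855e+00,  1.61356894e-03]), 'wrist_force': array([-0.31706017,  0.32390582, -0.86633924]), 'wrist_torque': array([-0.05339614, -0.04852159,  0.01260657]), 'width': 0.08536257889358294}
```

View pics/side0.png

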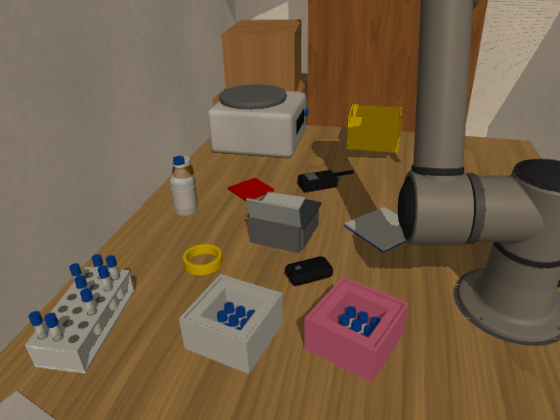

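View pics/top0.png

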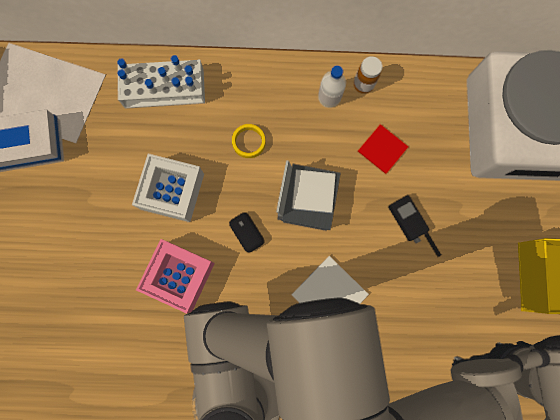

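The top view shows the stand at about (310,195) with its back-rest on the left (+y) and the white cover on it near (316,192). The white box is at (168,187), the mouse at (247,232), the tape at (248,140) and the radio at (408,217). The larger grey-white plate at (330,285) and the red one are look-alikes.

```bash
cat > h.py <<'E'
import numpy as np, cv2
from cell import bot, imaging
def ray(n,uv):
    m=imaging.camera_model(n); p=cv2.undistortPoints(np.array([[uv]],float),m["K"],m["dist_coeffs"])[0,0]
    d=m["R"].T@np.array([p[0],p[1],1]); c=-m["R"].T@m["t"]; return c,d/np.linalg.norm(d)
def onz(n,uv,z):
    c,d=ray(n,uv); return c+d*(z-c[2])/d[2]
def tri(a,b):
    (c1,d1),(c2,d2)=ray("side",a),ray("top",b)
    s=np.linalg.lstsq(np.c_[d1,-d2],c2-c1,rcond=None)[0]
    p,q=c1+s[0]*d1,c2+s[1]*d2; return (p+q)/2,np.linalg.norm(p-q)
def proj(n,X):
    m=imaging.camera_model(n); return cv2.projectPoints(np.array(X,float).reshape(-1,1,3),cv2.Rodrigues(m["R"])[0],m["t"],m["K"],m["dist_coeffs"])[0][:,0]
def crop(im,x0,y0,w,h,f,name):
    c=cv2.resize(im[y0:y0+h,x0:x0+w],None,fx=f,fy=f,interpolation=cv2.INTER_CUBIC); cv2.imwrite(name,c[:,:,::-1])
E
python3 - <<'E'
import cv2
from h import *
s=cv2.imread("pics/side0.png")[:,:,::-1];t=cv2.imread("pics/top0.png")[:,:,::-1]
crop(t,270,150,80,90,6,"pics/t_stand.png");crop(s,235,180,100,75,7,"pics/s_stand.png")
crop(t,125,145,85,80,6,"pics/t_box.png");crop(s,175,270,120,100,6,"pics/s_box.png")
E
```

```text
(no output)
```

View pics/t_stand.png

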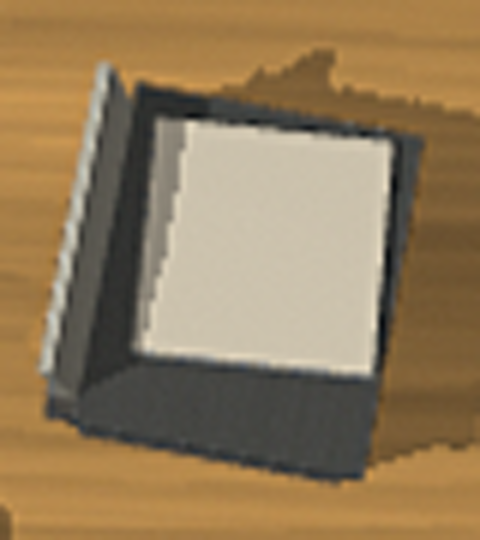

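View pics/s_stand.png

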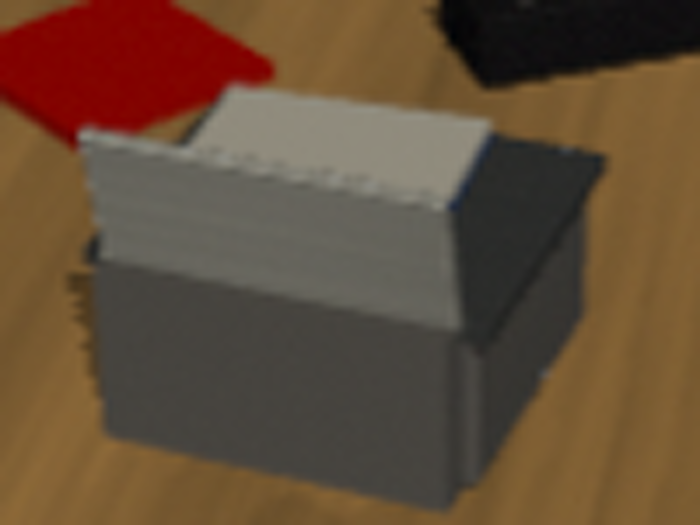

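View pics/t_box.png

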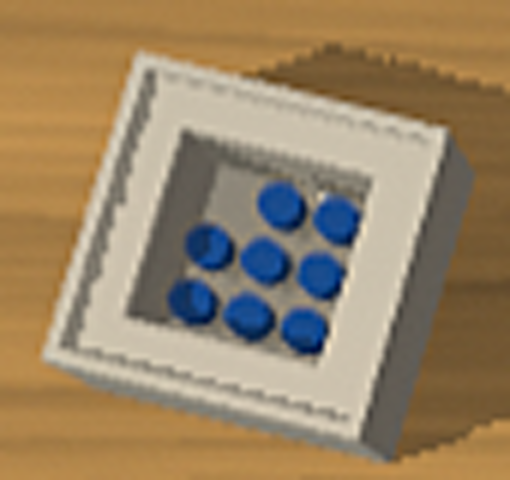

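View pics/s_box.png

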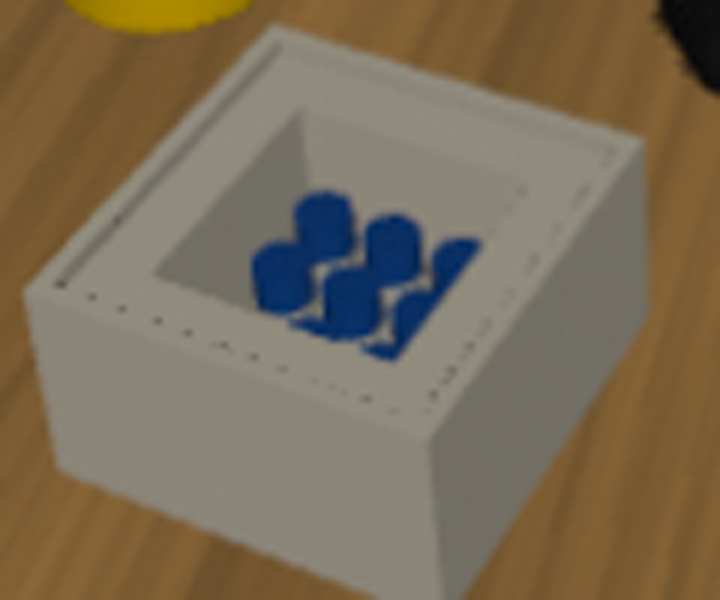

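```bash
python3 - <<'E'
from h import *
np.set_printoptions(precision=4,suppress=True)
def cv(p,o,f): return [o[0]+(p[0]+.5)/f-.5,o[1]+(p[1]+.5)/f-.5]
T=lambda p:cv(p,(270,150),6); S=lambda p:cv(p,(235,180),7)
TB=lambda p:cv(p,(125,145),6); SB=lambda p:cv(p,(175,270),6)
print("box"); P=[]
for a,b in [((25,290),(140,52)),((275,25),(447,130)),((645,140),(362,440)),((430,437),(45,358))]:
    p,e=tri(SB(a),TB(b));P.append(p);print(p,e,onz("top",TB(b),.076))
print(np.mean(P,0),[np.linalg.norm(P[i]-P[i-1]) for i in range(4)])
Q=np.array([onz("top",TB(b),.076) for b in [(140,52),(447,130),(362,440),(45,358)]]);print("boxtop",Q.mean(0))
e=Q[0]-Q[3]+Q[1]-Q[2];print("ang +x side deg",np.degrees(np.arctan2(e[1],e[0])))
print("cover")
for a,b in [((232,85),(393,140)),((490,122),(377,375))]: print(tri(S(a),T(b)))
C=np.array([onz("top",T(b),.078) for b in [(155,118),(393,140),(377,375),(135,352)]]);print(C,C.mean(0))
e=C[0]-C[3]+C[1]-C[2];print("ang",np.degrees(np.arctan2(e[1],e[0])),[np.linalg.norm(C[i]-C[i-1]) for i in range(4)])
print("rest")
for a,b in [((85,132),(105,65)),((448,207),(42,372))]: print(tri(S(a),T(b)),onz("top",T(b),.124))
print("stand")
for b in [(425,138),(362,478),(138,82),(345,482)]: print(onz("top",T(b),.07))
print(tri(S((605,160)),T((362,478))),onz("side",S((605,160)),.07))
m=imaging.camera_model("top");print(-m["R"].T@m["t"])
E
```

```text
box
[0.6115 0.2474 0.0736] 0.0018298699916943916 [0.6099 0.2464 0.076 ]
[0.5811 0.1158 0.0745] 0.0013546496982751659 [0.58   0.1154 0.076 ]
[0.449  0.1439 0.0728] 0.001718142950040979 [0.4476 0.1431 0.076 ]
[0.4788 0.2766 0.0743] 0.0008910816988357835 [0.478 0.276 0.076]
[0.5301 0.1959 0.0738] [np.float64(0.1359133079018539), np.float64(0.1350358625962176), np.float64(0.13509560013960364), np.float64(0.13608025394438863)]
boxtop [0.5289 0.1952 0.076 ]
ang +x side deg -12.223994843647045
cover
(array([ 0.5741, -0.228 ,  0.077 ]), np.float64(0.0017201292933117249))
(array([ 0.4747, -0.2223,  0.075 ]), np.float64(0.003096686778714188))
[[ 0.5793 -0.1275  0.078 ]
 [ 0.573  -0.2279  0.078 ]
 [ 0.4727 -0.222   0.078 ]
 [ 0.4794 -0.1213  0.078 ]] [ 0.5261 -0.1747  0.078 ]
ang -3.4540965340960175 [np.float64(0.10017077788332547), np.float64(0.10065836386403167), np.float64(0.10054911763029854), np.float64(0.1009209123154125)]
rest
(array([ 0.5904, -0.1046,  0.123 ]), np.float64(0.002445722251202134)) [ 0.5888 -0.1047  0.124 ]
(array([ 0.4634, -0.0828,  0.1215]), np.float64(0.0009358457407223553)) [ 0.4625 -0.0828  0.124 ]
stand
[ 0.5764 -0.2426  0.07  ]
[ 0.4304 -0.2172  0.07  ]
[ 0.5969 -0.1203  0.07  ]
[ 0.4286 -0.2101  0.07  ]
(array([ 0.4319, -0.2175,  0.0665]), np.float64(0.0020886145228720177)) [ 0.4321 -0.2117  0.07  ]
[ 0.2951 -0.0783  1.1795]
```

Measurements agree with the text: the box rim is 135 to 136 mm, the cover's side is 100 mm with its top at about 76 mm, and the back-rest top is at 122 mm. In the world frame:

| Item | Position | Orientation |
|---|---|---|
| Stand origin | ≈ (0.514, -0.168) | +x points along (0.17, 0.985) |
| Cover centre | (0.526, -0.175) | turned about 6° from the stand |
| Box | (0.529, 0.195) | yaw about -12° |

Next I move above the cover with the jaws along the stand's y.

Request:
step_arm([
  {"dx": 3.04,"dy": 2.74,"rz": 5.0,"grip": 0.4},
  {"dx": 3.04,"dy": 2.74,"rz": 5.0},
  {"dx": 3.04,"dy": 2.74,"rz": 5.0},
  {"dx": 3.04,"dy": 2.74,"rz": 5.0},
  {"dx": 3.04,"dy": 2.74,"rz": 5.0},
  {"dx": 3.04,"dy": 2.74,"rz": 5.0},
  {"dx": 3.04,"dy": 2.74,"rz": 5.0},
  {"dx": 3.04,"dy": 2.74,"rz": 5.0},
  {"dx": 3.04,"dy": 2.74,"rz": 5.0},
  {"dx": 3.04,"dy": 2.74,"rz": 5.5},
  {"dx": 3.04,"dy": 2.74,"rz": 5.5},
  {"dx": 3.06,"dy": 2.76,"rz": 5.5},
  {"dx": 0},
])

```text
validation failed for argument at $.ta...
```

Request:
step_arm([
  {"dx": 3.04,"dy": 2.74,"dz": 0,"rx": 0,"ry": 0,"rz": 5.0,"grip": 0.4},
  {"dx": 3.04,"dy": 2.74,"dz": 0,"rx": 0,"ry": 0,"rz": 5.0,"grip": 0.4},
], squeeze=30)

```text
time: 0.35
eef_pos: [0.2232, -0.4438, 0.1966]
tcp_rot: [-2.693, 1.616, 0.001]
wrist_force: [0.1, -0.5, -0.1]
width: 0.0527
```

Request:
step_arm([
  {"dx": 3.04,"dy": 2.74,"dz": 0,"rx": 0,"ry": 0,"rz": 5,"grip": 0.4},
  {"dx": 3.04,"dy": 2.74,"dz": 0,"rx": 0,"ry": 0,"rz": 5,"grip": 0.4},
  {"dx": 3.04,"dy": 2.74,"dz": 0,"rx": 0,"ry": 0,"rz": 5,"grip": 0.4},
  {"dx": 3.04,"dy": 2.74,"dz": 0,"rx": 0,"ry": 0,"rz": 5,"grip": 0.4},
  {"dx": 3.04,"dy": 2.74,"dz": 0,"rx": 0,"ry": 0,"rz": 5,"grip": 0.4},
  {"dx": 3.04,"dy": 2.74,"dz": 0,"rx": 0,"ry": 0,"rz": 5.4,"grip": 0.4},
  {"dx": 3.04,"dy": 2.74,"dz": 0,"rx": 0,"ry": 0,"rz": 5.4,"grip": 0.4},
  {"dx": 3.04,"dy": 2.74,"dz": 0,"rx": 0,"ry": 0,"rz": 5.4,"grip": 0.4},
  {"dx": 3.04,"dy": 2.74,"dz": 0,"rx": 0,"ry": 0,"rz": 5.4,"grip": 0.4},
  {"dx": 3.06,"dy": 2.76,"dz": 0,"rx": 0,"ry": 0,"rz": 5.4,"grip": 0.4},
  {"dx": 0,"dy": 0,"dz": 0,"rx": 0,"ry": 0,"rz": 0,"grip": 0.4},
])

```text
time: 1.72
eef_pos: [0.5283, -0.1684, 0.1964]
tcp_rot: [-3.129, 0.268, 0.001]
wrist_force: [-0.2, -0.5, -0.0]
width: 0.051
```

Request:
step_arm([
  {"dx": 0,"dy": 0,"dz": -3,"rx": 0,"ry": 0,"rz": 0,"grip": 0.4},
  {"dx": 0,"dy": 0,"dz": -4,"rx": 0,"ry": 0,"rz": 0,"grip": 0.4},
  {"dx": 0,"dy": 0,"dz": -3,"rx": 0,"ry": 0,"rz": 0,"grip": 0.4},
  {"dx": 0,"dy": 0,"dz": -1,"rx": 0,"ry": 0,"rz": 0,"grip": 0.4},
  {"dx": 0,"dy": 0,"dz": -0.3,"rx": 0,"ry": 0,"rz": 0,"grip": 0.4},
  {"dx": 0,"dy": 0,"dz": 0,"rx": 0,"ry": 0,"rz": 0,"grip": 0.4},
])

```text
time: 2.48
eef_pos: [0.5276, -0.1709, 0.0851]
tcp_rot: [3.129, -0.275, 0.003]
wrist_force: [0.8, 0.3, 0.6]
width: 0.0512
```

```bash
python3 - <<'E'
from h import *
np.set_printoptions(precision=4,suppress=True)
s=bot.get_state();print(s["joint_positions"],s["eef_pos"])
im=imaging.get_image("side");crop(im,215,90,130,170,5-1.5,"pics/s1.png")
E
```

```text
[-0.4514  0.5059  1.5977 -0.0001  1.0361 -0.2761] [ 0.5276 -0.1709  0.0851]
```

View pics/s1.png

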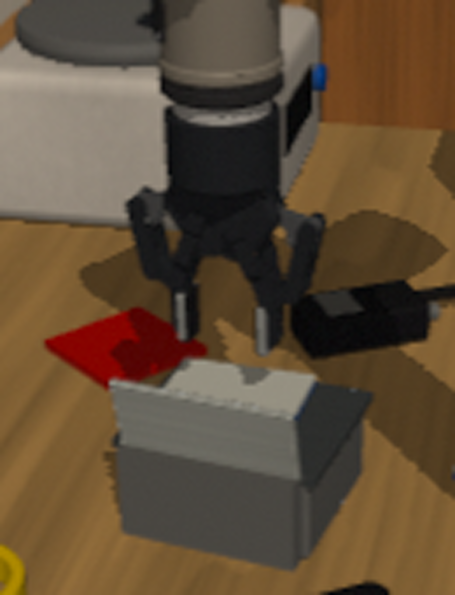

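The side view shows the two fingertips just above the cover, still a centimetre or so clear. I'll lower them until they touch.

Request:
step_arm([
  {"dx": 0,"dy": 0,"dz": -0.6,"rx": 0,"ry": 0,"rz": 0,"grip": 0.4},
  {"dx": 0,"dy": 0,"dz": -0.3,"rx": 0,"ry": 0,"rz": 0,"grip": 0.4},
  {"dx": 0,"dy": 0,"dz": -0.2,"rx": 0,"ry": 0,"rz": 0,"grip": 0.4},
  {"dx": 0,"dy": 0,"dz": 0,"rx": 0,"ry": 0,"rz": 0,"grip": 0.4},
])

```text
time: 3.02
eef_pos: [0.527, -0.1703, 0.073]
tcp_rot: [-3.13, 0.274, 0.0]
wrist_force: [-0.3, 0.5, 1.0]
width: 0.0516
```

Request:
step_arm([
  {"dx": 0,"dy": 0,"dz": -0.1,"rx": 0,"ry": 0,"rz": 0,"grip": 0.4},
  {"dx": 0,"dy": 0,"dz": 0,"rx": 0,"ry": 0,"rz": 0,"grip": 0.4},
])

```text
time: 3.28
eef_pos: [0.5271, -0.1704, 0.0721]
tcp_rot: [3.13, -0.274, 0.0]
wrist_force: [-0.1, -0.1, -0.5]
width: 0.051
```

Request:
step_arm([
  {"dx": 0,"dy": 0,"dz": -0.1,"rx": 0,"ry": 0,"rz": 0,"grip": 0.4},
  {"dx": 0,"dy": 0,"dz": 0,"rx": 0,"ry": 0,"rz": 0,"grip": 0.4},
])

```text
time: 3.52
eef_pos: [0.527, -0.1704, 0.0711]
tcp_rot: [-3.13, 0.274, 0.0]
wrist_force: [1.1, 0.0, 0.6]
width: 0.0511
```

Request:
step_arm([
  {"dx": 0,"dy": 0,"dz": -0.15,"rx": 0,"ry": 0,"rz": 0,"grip": 0.4},
  {"dx": 0,"dy": 0,"dz": 0,"rx": 0,"ry": 0,"rz": 0,"grip": 0.4},
])

```text
time: 3.78
eef_pos: [0.527, -0.1703, 0.0695]
tcp_rot: [-3.13, 0.274, 0.0]
wrist_force: [0.3, -0.2, -0.4]
width: 0.0511
```

Request:
step_arm([
  {"dx": 0,"dy": 0,"dz": -0.1,"rx": 0,"ry": 0,"rz": 0,"grip": 0.4},
  {"dx": 0,"dy": 0,"dz": 0,"rx": 0,"ry": 0,"rz": 0,"grip": 0.4},
])

```text
time: 4.03
eef_pos: [0.527, -0.1704, 0.0685]
tcp_rot: [-3.13, 0.274, 0.0]
wrist_force: [0.0, -0.6, 0.6]
width: 0.0511
```

Request:
step_arm([
  {"dx": 0,"dy": 0,"dz": -0.1,"rx": 0,"ry": 0,"rz": 0,"grip": 0.4},
  {"dx": 0,"dy": 0,"dz": 0,"rx": 0,"ry": 0,"rz": 0,"grip": 0.4},
])

```text
time: 4.28
eef_pos: [0.527, -0.1704, 0.0675]
tcp_rot: [-3.13, 0.274, 0.0]
wrist_force: [-0.0, -0.1, -0.1]
width: 0.0514
```

Request:
step_arm([
  {"dx": 0,"dy": 0,"dz": -0.1,"rx": 0,"ry": 0,"rz": 0,"grip": 0.4},
  {"dx": 0,"dy": 0,"dz": 0,"rx": 0,"ry": 0,"rz": 0,"grip": 0.4},
])

```text
time: 4.53
eef_pos: [0.527, -0.1703, 0.0665]
tcp_rot: [-3.13, 0.274, 0.0]
wrist_force: [-0.1, -0.8, 0.5]
width: 0.0512
```

```bash
python3 - <<'E'
from h import *
im=imaging.get_image("side");crop(im,235,150,100,100,6,"pics/s2.png")
E
```

```text
(no output)
```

View pics/s2.png

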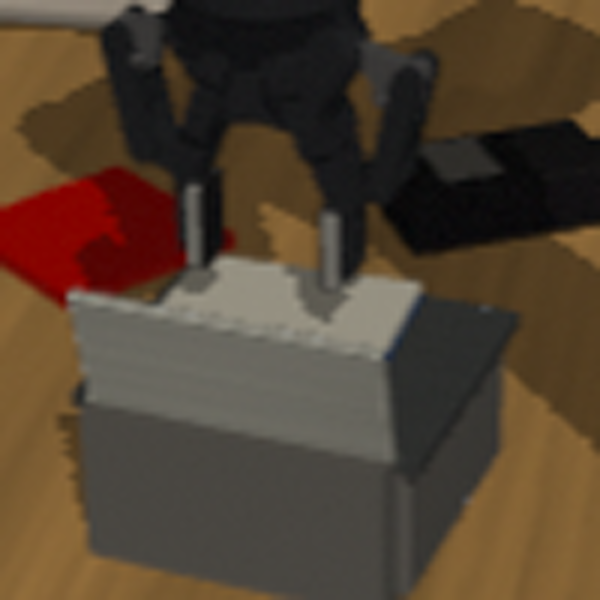

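The tips hover only a few mm above the cover, with their shadows nearly meeting them. I'll continue down.

Request:
step_arm([
  {"dx": 0,"dy": 0,"dz": -0.15,"rx": 0,"ry": 0,"rz": 0,"grip": 0.4},
  {"dx": 0,"dy": 0,"dz": 0,"rx": 0,"ry": 0,"rz": 0,"grip": 0.4},
])

```text
time: 4.82
eef_pos: [0.527, -0.1703, 0.065]
tcp_rot: [-3.129, 0.274, 0.0]
wrist_force: [-0.9, -0.6, 0.3]
width: 0.0513
```

Request:
step_arm([
  {"dx": 0,"dy": 0,"dz": -0.1,"rx": 0,"ry": 0,"rz": 0,"grip": 0.4},
  {"dx": 0,"dy": 0,"dz": 0,"rx": 0,"ry": 0,"rz": 0,"grip": 0.4},
])

```text
time: 5.08
eef_pos: [0.527, -0.1704, 0.064]
tcp_rot: [-3.13, 0.274, 0.0]
wrist_force: [-0.2, 0.8, 0.1]
width: 0.0509
```

Request:
step_arm([
  {"dx": 0,"dy": 0,"dz": -0.1,"rx": 0,"ry": 0,"rz": 0,"grip": 0.4},
  {"dx": 0,"dy": 0,"dz": 0,"rx": 0,"ry": 0,"rz": 0,"grip": 0.4},
])

```text
time: 5.32
eef_pos: [0.527, -0.1704, 0.063]
tcp_rot: [-3.13, 0.274, 0.0]
wrist_force: [-0.6, -0.1, 0.2]
width: 0.0514
```

Request:
step_arm([
  {"dx": 0,"dy": 0,"dz": -0.1,"rx": 0,"ry": 0,"rz": 0,"grip": 0.4},
  {"dx": 0,"dy": 0,"dz": 0,"rx": 0,"ry": 0,"rz": 0,"grip": 0.4},
])

```text
time: 5.58
eef_pos: [0.527, -0.1703, 0.062]
tcp_rot: [-3.13, 0.274, 0.0]
wrist_force: [-0.6, 0.3, 0.1]
width: 0.0509
```

Request:
step_arm([
  {"dx": 0,"dy": 0,"dz": -0.1,"rx": 0,"ry": 0,"rz": 0,"grip": 0.4},
  {"dx": 0,"dy": 0,"dz": 0,"rx": 0,"ry": 0,"rz": 0,"grip": 0.4},
])

```text
time: 5.82
eef_pos: [0.527, -0.1704, 0.061]
tcp_rot: [-3.13, 0.274, 0.0]
wrist_force: [-0.1, 1.0, 0.3]
width: 0.0514
```

```bash
python3 - <<'E'
from h import *
im=imaging.get_image("side");crop(im,255,170,60,50,12,"pics/s3.png")
E
```

```text
(no output)
```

View pics/s3.png

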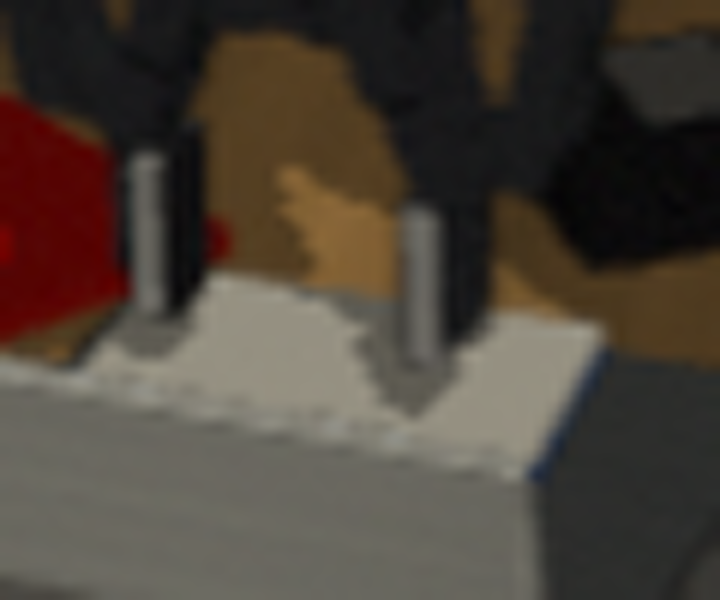

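```bash
python3 - <<'E'
from h import *
for z in (.07,.078,.085): print(z,proj("side",[[.500,-.155,z],[.500,-.166,z],[.500,-.177,z]]))
E
```

```text
0.07 [[289.90384888 211.04789722]
 [290.85301759 208.80196808]
 [291.78657254 206.59290719]]
0.078 [[289.8686565  208.23007425]
 [290.82159104 205.99925128]
 [291.75878526 203.80521228]]
0.085 [[289.83761172 205.74719779]
 [290.79386245 203.52985822]
 [291.73426103 201.34922337]]
```

Request:
step_arm([
  {"dx": 0,"dy": 0,"dz": -0.1,"rx": 0,"ry": 0,"rz": 0,"grip": 0.4},
  {"dx": 0,"dy": 0,"dz": 0,"rx": 0,"ry": 0,"rz": 0,"grip": 0.4},
])

```text
time: 6.12
eef_pos: [0.527, -0.1703, 0.06]
tcp_rot: [-3.13, 0.274, 0.0]
wrist_force: [0.0, 0.2, 0.1]
width: 0.0514
```

Request:
step_arm([
  {"dx": 0,"dy": 0,"dz": -0.1,"rx": 0,"ry": 0,"rz": 0,"grip": 0.4},
  {"dx": 0,"dy": 0,"dz": 0,"rx": 0,"ry": 0,"rz": 0,"grip": 0.4},
])

```text
time: 6.38
eef_pos: [0.527, -0.1704, 0.059]
tcp_rot: [-3.13, 0.274, 0.0]
wrist_force: [-0.0, -0.0, -0.2]
width: 0.051
```

Request:
step_arm([
  {"dx": 0,"dy": 0,"dz": -0.2,"rx": 0,"ry": 0,"rz": 0,"grip": 0.4},
  {"dx": 0,"dy": 0,"dz": 0,"rx": 0,"ry": 0,"rz": 0,"grip": 0.4},
])

```text
time: 6.62
eef_pos: [0.527, -0.1703, 0.0569]
tcp_rot: [-3.129, 0.274, 0.0]
wrist_force: [-0.5, 0.6, -0.1]
width: 0.0513
```

Request:
step_arm([
  {"dx": 0,"dy": 0,"dz": -0.15,"rx": 0,"ry": 0,"rz": 0,"grip": 0.4},
  {"dx": 0,"dy": 0,"dz": 0,"rx": 0,"ry": 0,"rz": 0,"grip": 0.4},
])

```text
time: 6.88
eef_pos: [0.527, -0.1703, 0.0555]
tcp_rot: [-3.13, 0.274, 0.0]
wrist_force: [-0.1, 0.8, -0.5]
width: 0.0511
```

```bash
python3 - <<'E'
from h import *
im=imaging.get_image("side");crop(im,255,170,60,50,12,"pics/s4.png")
E
```

```text
(no output)
```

View pics/s4.png

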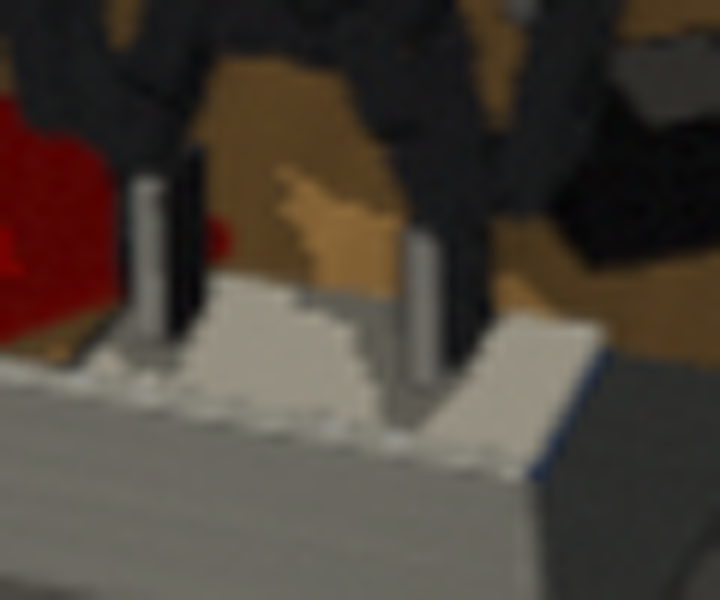

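Request:
step_arm([
  {"dx": 0,"dy": 0,"dz": -0.2,"rx": 0,"ry": 0,"rz": 0,"grip": 0.4},
  {"dx": 0,"dy": 0,"dz": 0,"rx": 0,"ry": 0,"rz": 0,"grip": 0.4},
])

```text
time: 7.18
eef_pos: [0.5269, -0.1703, 0.0534]
tcp_rot: [-3.129, 0.274, 0.0]
wrist_force: [-0.3, -0.1, -0.0]
width: 0.0511
```

Request:
step_arm([
  {"dx": 0,"dy": 0,"dz": -0.15,"rx": 0,"ry": 0,"rz": 0,"grip": 0.4},
  {"dx": 0,"dy": 0,"dz": 0,"rx": 0,"ry": 0,"rz": 0,"grip": 0.4},
])

```text
time: 7.42
eef_pos: [0.527, -0.1703, 0.052]
tcp_rot: [-3.13, 0.274, 0.0]
wrist_force: [-0.4, 0.1, 0.8]
width: 0.0513
```

Request:
step_arm([
  {"dx": 0,"dy": 0,"dz": -0.15,"rx": 0,"ry": 0,"rz": 0,"grip": 0.4},
  {"dx": 0,"dy": 0,"dz": 0,"rx": 0,"ry": 0,"rz": 0,"grip": 0.4},
])

```text
time: 7.68
eef_pos: [0.527, -0.1703, 0.0505]
tcp_rot: [-3.13, 0.274, 0.0]
wrist_force: [-0.5, 0.4, -0.1]
width: 0.0513
```

Request:
step_arm([
  {"dx": 0,"dy": 0,"dz": -0.15,"rx": 0,"ry": 0,"rz": 0,"grip": 0.4},
  {"dx": 0,"dy": 0,"dz": 0,"rx": 0,"ry": 0,"rz": 0,"grip": 0.4},
])

```text
time: 7.92
eef_pos: [0.527, -0.1703, 0.049]
tcp_rot: [-3.129, 0.274, 0.0]
wrist_force: [0.1, -1.3, 0.2]
width: 0.0514
```

```bash
python3 - <<'E'
from h import *
np.set_printoptions(precision=4,suppress=True)
s=bot.get_state();print(s["joint_positions"],s["joint_torque"],s["eef_pos"])
im=imaging.get_image("side");crop(im,235,110,100,110,5.4,"pics/s5.png")
im=imaging.get_image("top");cv2.imwrite("pics/t5.png",im[:,:,::-1])
E
```

```text
[-0.451   0.5522  1.6342  0.      0.9554 -0.2761] [ -0.0043 -49.1997 -19.9292  -0.0001  -0.0193   0.    ] [ 0.527  -0.1703  0.049 ]
```

View pics/s5.png

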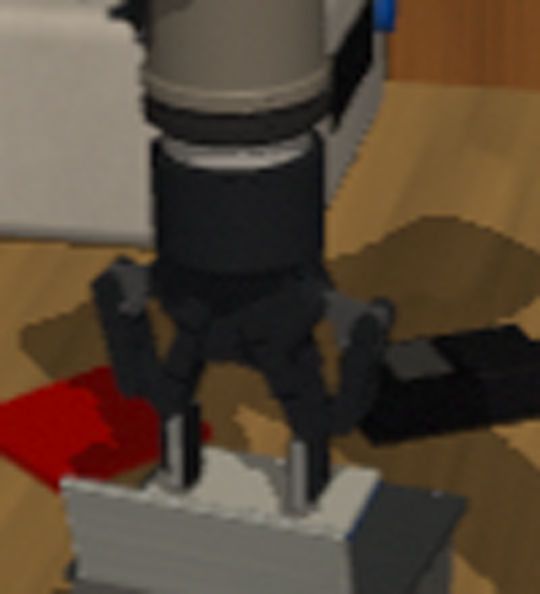

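View pics/t5.png

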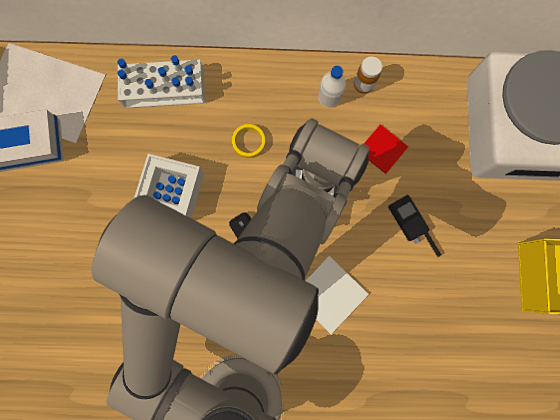

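```bash
python3 - <<'E'
from h import *
for z in (.12,.14,.16,.18): print(z,proj("side",[[.527,-.17,z],[.527,-.13,z]]))
E
```

```text
0.12 [[280.1345224  189.16015685]
 [276.21227583 197.021727  ]]
0.14 [[279.95343977 181.82447358]
 [275.98746249 189.52705729]]
0.16 [[279.76903254 174.35211877]
 [275.75850932 181.88733649]]
0.18 [[279.58123023 166.74012088]
 [275.5253298  174.09925596]]
```

Request:
step_arm([
  {"dx": 0,"dy": 0,"dz": -0.15,"rx": 0,"ry": 0,"rz": 0,"grip": 0.4},
  {"dx": 0,"dy": 0,"dz": 0,"rx": 0,"ry": 0,"rz": 0,"grip": 0.4},
])

```text
time: 8.28
eef_pos: [0.527, -0.1703, 0.0475]
tcp_rot: [-3.129, 0.274, 0.0]
wrist_force: [-0.1, -0.6, 0.5]
width: 0.0512
```

Request:
step_arm([
  {"dx": 0,"dy": 0,"dz": -0.1,"rx": 0,"ry": 0,"rz": 0,"grip": 0.4},
  {"dx": 0,"dy": 0,"dz": 0,"rx": 0,"ry": 0,"rz": 0,"grip": 0.4},
])

```text
time: 8.52
eef_pos: [0.527, -0.1703, 0.0465]
tcp_rot: [-3.13, 0.274, 0.0]
wrist_force: [-0.8, -0.7, 0.4]
width: 0.0511
```

Request:
step_arm([
  {"dx": 0,"dy": 0,"dz": -0.15,"rx": 0,"ry": 0,"rz": 0,"grip": 0.4},
  {"dx": 0,"dy": 0,"dz": 0,"rx": 0,"ry": 0,"rz": 0,"grip": 0.4},
])

```text
time: 8.78
eef_pos: [0.527, -0.1703, 0.045]
tcp_rot: [-3.13, 0.274, 0.0]
wrist_force: [0.3, 0.8, 1.1]
width: 0.051
```

Request:
step_arm([
  {"dx": 0,"dy": 0,"dz": -0.15,"rx": 0,"ry": 0,"rz": 0,"grip": 0.4},
  {"dx": 0,"dy": 0,"dz": 0,"rx": 0,"ry": 0,"rz": 0,"grip": 0.4},
])

```text
time: 9.02
eef_pos: [0.527, -0.1703, 0.0435]
tcp_rot: [-3.13, 0.274, 0.0]
wrist_force: [-0.4, -0.4, -0.1]
width: 0.0512
```

```bash
python3 - <<'E'
from h import *
im=imaging.get_image("side");crop(im,255,170,60,50,12,"pics/s6.png")
E
```

```text
(no output)
```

View pics/s6.png

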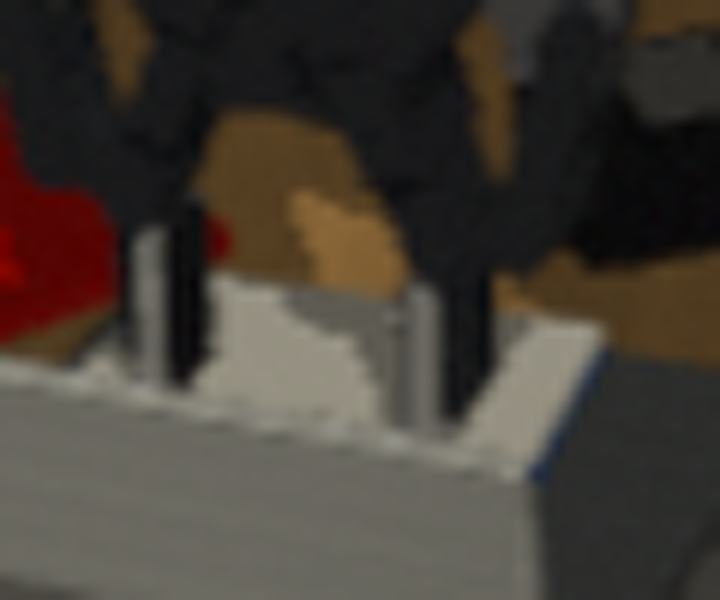

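Request:
step_arm([
  {"dx": 0,"dy": 0,"dz": -0.15,"rx": 0,"ry": 0,"rz": 0,"grip": 0.4},
  {"dx": 0,"dy": 0,"dz": 0,"rx": 0,"ry": 0,"rz": 0,"grip": 0.4},
])

```text
time: 9.32
eef_pos: [0.527, -0.1703, 0.042]
tcp_rot: [-3.129, 0.274, 0.0]
wrist_force: [-0.1, -0.4, -0.0]
width: 0.0512
```

Request:
step_arm([
  {"dx": 0,"dy": 0,"dz": -0.1,"rx": 0,"ry": 0,"rz": 0,"grip": 0.4},
  {"dx": 0,"dy": 0,"dz": 0,"rx": 0,"ry": 0,"rz": 0,"grip": 0.4},
])

```text
time: 9.57
eef_pos: [0.527, -0.1704, 0.041]
tcp_rot: [3.13, -0.274, -0.0]
wrist_force: [-0.0, -0.1, -0.2]
width: 0.0509
```

Request:
step_arm([
  {"dx": 0,"dy": 0,"dz": -0.1,"rx": 0,"ry": 0,"rz": 0,"grip": 0.4},
  {"dx": 0,"dy": 0,"dz": 0,"rx": 0,"ry": 0,"rz": 0,"grip": 0.4},
])

```text
time: 9.82
eef_pos: [0.5272, -0.1704, 0.0404]
tcp_rot: [3.129, -0.274, 0.001]
wrist_force: [-1.2, 0.7, 3.2]
width: 0.0513
```

Request:
step_arm([
  {"dx": 0,"dy": 0,"dz": -0.1,"rx": 0,"ry": 0,"rz": 0,"grip": 0.4},
  {"dx": 0,"dy": 0,"dz": 0,"rx": 0,"ry": 0,"rz": 0,"grip": 0.4},
])

```text
time: 10.07
eef_pos: [0.5272, -0.1705, 0.0404]
tcp_rot: [3.129, -0.274, 0.001]
wrist_force: [-3.5, 0.9, 10.3]
width: 0.0509
```

Contact comes at a reported TCP z of 0.040. The tips therefore sit about 37 mm behind the reported TCP at this opening, more than stated, so I'll check that again shut. The force is now 10 N, so I'll drag while turning the cover square to the stand.

Request:
step_arm([
  {"dx": -0.07,"dy": -0.4,"dz": 0,"rx": 0,"ry": 0,"rz": -0.8,"grip": 0.4},
  {"dx": -0.07,"dy": -0.4,"dz": 0,"rx": 0,"ry": 0,"rz": -0.8,"grip": 0.4},
])

```text
time: 10.32
eef_pos: [0.5266, -0.1774, 0.0404]
tcp_rot: [-3.124, 0.319, -0.003]
wrist_force: [1.0, 5.9, 9.5]
width: 0.0507
```

Request:
step_arm([
  {"dx": -0.07,"dy": -0.4,"dz": 0,"rx": 0,"ry": 0,"rz": -0.8,"grip": 0.4},
  {"dx": -0.07,"dy": -0.4,"dz": 0,"rx": 0,"ry": 0,"rz": -0.8,"grip": 0.4},
  {"dx": -0.07,"dy": -0.4,"dz": 0,"rx": 0,"ry": 0,"rz": -0.8,"grip": 0.4},
])

```text
time: 10.7
eef_pos: [0.5246, -0.1895, 0.0404]
tcp_rot: [-3.117, 0.385, -0.004]
wrist_force: [1.3, 5.5, 10.8]
width: 0.0514
```

```bash
python3 - <<'E'
from h import *
im=imaging.get_image("side");crop(im,235,150,100,100,6,"pics/s7.png")
E
```

```text
(no output)
```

View pics/s7.png

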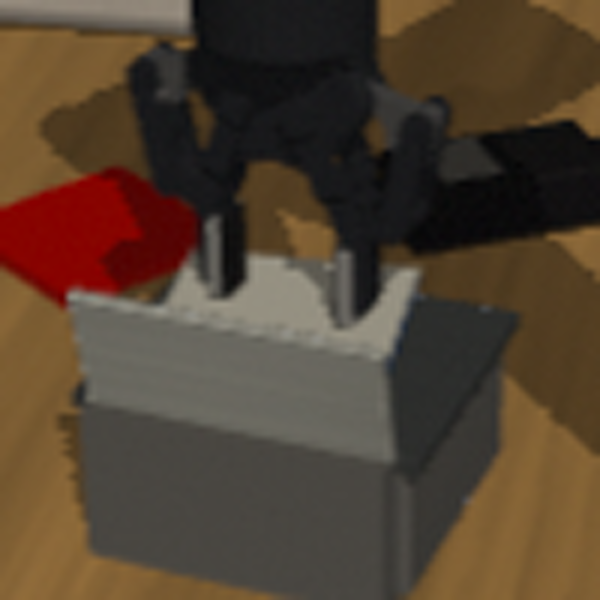

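The cover is following the fingers: its far edge has moved back from about y=255 to 248 in the crop, and it is turning. I'll carry on.

Request:
step_arm([
  {"dx": -0.07,"dy": -0.4,"dz": 0,"rx": 0,"ry": 0,"rz": -0.8,"grip": 0.4},
  {"dx": -0.07,"dy": -0.4,"dz": 0,"rx": 0,"ry": 0,"rz": -0.8,"grip": 0.4},
  {"dx": -0.07,"dy": -0.4,"dz": 0,"rx": 0,"ry": 0,"rz": -0.8,"grip": 0.4},
])

```text
time: 11.12
eef_pos: [0.5226, -0.2016, 0.0404]
tcp_rot: [-3.108, 0.45, -0.004]
wrist_force: [1.6, 6.2, 10.1]
width: 0.0511
```

Request:
step_arm([
  {"dx": -0.07,"dy": -0.4,"dz": 0,"rx": 0,"ry": 0,"rz": 0,"grip": 0.4},
  {"dx": -0.07,"dy": -0.4,"dz": 0,"rx": 0,"ry": 0,"rz": 0,"grip": 0.4},
])

```text
time: 11.38
eef_pos: [0.5212, -0.2096, 0.0404]
tcp_rot: [-3.108, 0.449, -0.004]
wrist_force: [0.8, 6.2, 10.1]
width: 0.0516
```

```bash
python3 - <<'E'
from h import *
im=imaging.get_image("side");crop(im,235,150,100,100,6,"pics/s8.png")
E
```

```text
(no output)
```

View pics/s8.png

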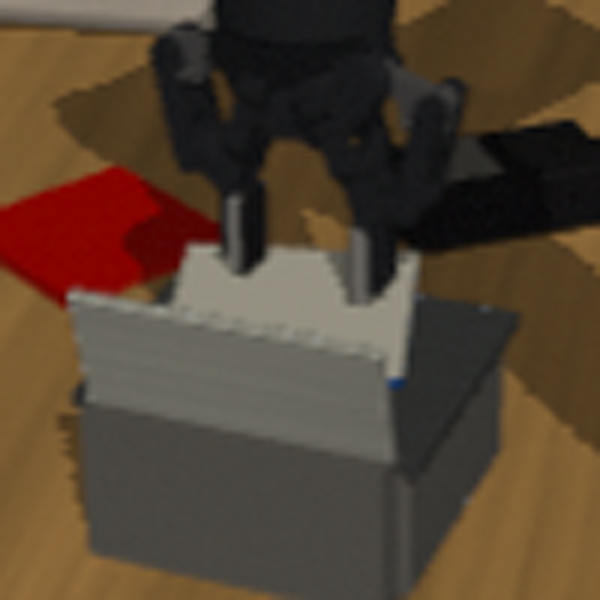

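```bash
python3 - <<'E'
from h import *
np.set_printoptions(precision=4,suppress=True)
O=np.array([.514,-.1684]);xs=np.array([.170,.985]);ys=np.array([-.985,.17])
for nm,pts in (("s7",[(197,247),(418,270),(388,355)]),("s8",[(185,243),(418,256),(405,375)])):
  for p in pts:
    q=onz("side",[235+(p[0]+.5)/6-.5,150+(p[1]+.5)/6-.5],.077)[:2];print(nm,q,(q-O)@xs,(q-O)@ys)
print(bot.get_state()["wrist_torque"])
E
```

```text
s7 [ 0.5772 -0.2332] -0.0531314577213106 -0.07328567720984885
s7 [ 0.4788 -0.2313] -0.06796642792506108 0.02396405306404968
s7 [ 0.4774 -0.1587] 0.0033680284949760882 0.03766646174514608
s8 [ 0.5833 -0.2358] -0.05462254852411575 -0.07973891780929163
s8 [ 0.4811 -0.2437] -0.07972618054233656 0.019566622317030262
s8 [ 0.4677 -0.1446] 0.015610658057108462 0.04967058163349235
[ 0.9217  0.1277 -0.0615]
```

The fingers partly slipped: the cover's centre is now at stand x ≈ -19 mm and it has turned to about +14° relative to the stand. I'll lift, shut the fingers, and drag again from the far (+x) half so it trails back square.

Request:
step_arm([
  {"dx": 0,"dy": 0,"dz": 2,"rx": 0,"ry": 0,"rz": 0,"grip": 0.4},
  {"dx": 1,"dy": 0.4,"dz": 2,"rx": 0,"ry": 0,"rz": 3,"grip": 1},
  {"dx": 1.2,"dy": 0.5,"dz": 0,"rx": 0,"ry": 0,"rz": 3.6,"grip": 1},
  {"dx": 0,"dy": 0,"dz": 0,"rx": 0,"ry": 0,"rz": 0,"grip": 1},
  {"dx": 0,"dy": 0,"dz": 0,"rx": 0,"ry": 0,"rz": 0,"grip": 1},
  {"dx": 0,"dy": 0,"dz": 0,"rx": 0,"ry": 0,"rz": 0,"grip": 1},
])

```text
time: 12.18
eef_pos: [0.5415, -0.2015, 0.0788]
tcp_rot: [-3.13, 0.27, 0.001]
wrist_force: [-0.4, 0.6, 0.4]
width: -0.0001
```

```bash
python3 - <<'E'
from h import *
np.set_printoptions(precision=4,suppress=True)
print(bot.get_state()["eef_pos"])
im=imaging.get_image("side");crop(im,235,150,100,100,6,"pics/s9.png")
im=imaging.get_image("top");crop(im,250,120,130,130,4.5,"pics/t9.png")
E
```

```text
[ 0.5415 -0.2015  0.0788]
```

View pics/s9.png

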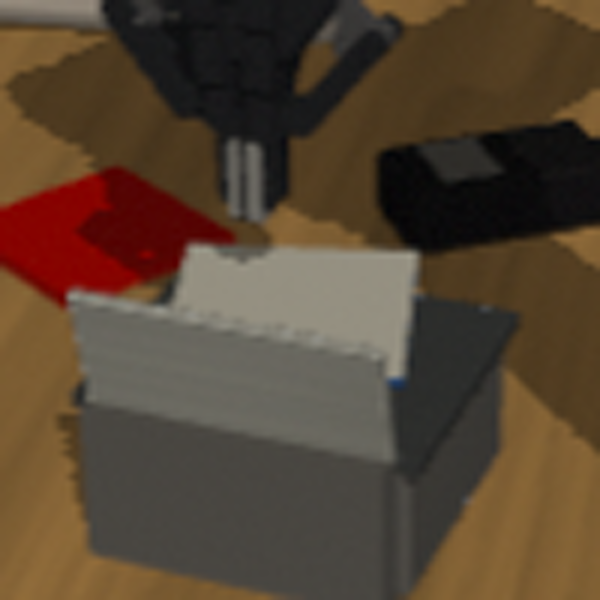

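View pics/t9.png

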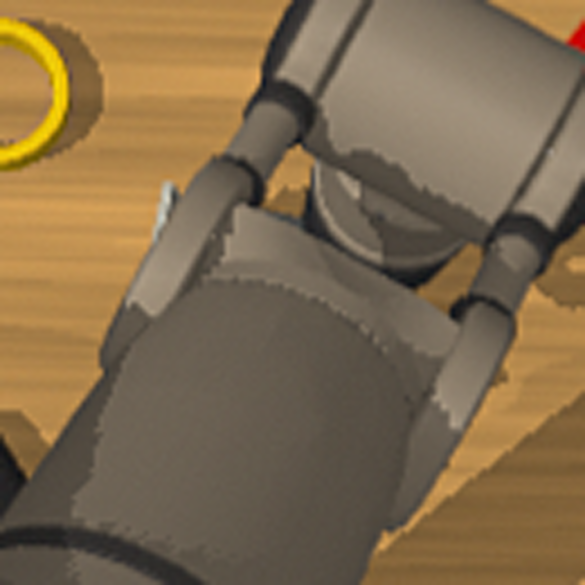

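```bash
python3 - <<'E'
from h import *
for z in (.0788,.09,.1,.11): print(z,proj("side",[[.5415,-.19,z],[.5415,-.2015,z]]))
E
```

```text
0.0788 [[276.72552783 199.40443668]
 [277.7992841  197.22337722]]
0.09 [[276.6109182  195.51138177]
 [277.69103581 193.35238586]]
0.1 [[276.50765524 192.00227117]
 [277.59350592 189.86349932]]
0.11 [[276.40350308 188.46152124]
 [277.49513762 186.34347808]]
```

Shut, the tips are also about 33 mm above the reported TCP, so I treat that as a constant offset. I'll press on the +x half at about (0.551, -0.196).

Request:
step_arm([
  {"dx": 1,"dy": 0.6,"dz": -1,"rx": 0,"ry": 0,"rz": 0,"grip": 1},
  {"dx": 0,"dy": 0,"dz": -1.2,"rx": 0,"ry": 0,"rz": 0,"grip": 1},
  {"dx": 0,"dy": 0,"dz": -0.8,"rx": 0,"ry": 0,"rz": 0,"grip": 1},
  {"dx": 0,"dy": 0,"dz": -0.2,"rx": 0,"ry": 0,"rz": 0,"grip": 1},
  {"dx": 0,"dy": 0,"dz": -0.1,"rx": 0,"ry": 0,"rz": 0,"grip": 1},
  {"dx": 0,"dy": 0,"dz": 0,"rx": 0,"ry": 0,"rz": 0,"grip": 1},
])

```text
time: 13.02
eef_pos: [0.5522, -0.1955, 0.0464]
tcp_rot: [3.13, -0.269, 0.001]
wrist_force: [-0.2, -0.5, 0.6]
width: -0.0007
```

Request:
step_arm([
  {"dx": 0,"dy": 0,"dz": -0.1,"rx": 0,"ry": 0,"rz": 0,"grip": 1},
  {"dx": 0,"dy": 0,"dz": 0,"rx": 0,"ry": 0,"rz": 0,"grip": 1},
])

```text
time: 13.28
eef_pos: [0.5521, -0.1954, 0.0452]
tcp_rot: [3.13, -0.269, 0.0]
wrist_force: [-0.5, 0.2, -0.7]
width: 0.0004
```

Request:
step_arm([
  {"dx": 0,"dy": 0,"dz": -0.1,"rx": 0,"ry": 0,"rz": 0,"grip": 1},
  {"dx": 0,"dy": 0,"dz": 0,"rx": 0,"ry": 0,"rz": 0,"grip": 1},
])

```text
time: 13.52
eef_pos: [0.552, -0.1953, 0.044]
tcp_rot: [-3.13, 0.269, 0.0]
wrist_force: [0.9, 0.1, -0.3]
width: 0.0004
```

Request:
step_arm([
  {"dx": 0,"dy": 0,"dz": -0.1,"rx": 0,"ry": 0,"rz": 0,"grip": 1},
  {"dx": 0,"dy": 0,"dz": 0,"rx": 0,"ry": 0,"rz": 0,"grip": 1},
])

```text
time: 13.78
eef_pos: [0.5522, -0.1954, 0.0437]
tcp_rot: [3.13, -0.269, 0.001]
wrist_force: [-1.6, 0.7, 5.0]
width: -0.0001
```

Request:
step_arm([
  {"dx": 0,"dy": 0,"dz": -0.1,"rx": 0,"ry": 0,"rz": 0,"grip": 1},
  {"dx": 0,"dy": 0,"dz": 0,"rx": 0,"ry": 0,"rz": 0,"grip": 1},
])

```text
time: 14.02
eef_pos: [0.5522, -0.1954, 0.0437]
tcp_rot: [3.13, -0.269, 0.002]
wrist_force: [-4.3, 1.9, 12.5]
width: -0.0002
```

Request:
step_arm([
  {"dx": 0,"dy": 0,"dz": -0.1,"rx": 0,"ry": 0,"rz": 0,"grip": 1},
  {"dx": 0,"dy": 0,"dz": 0,"rx": 0,"ry": 0,"rz": 0,"grip": 1},
])

```text
time: 14.28
eef_pos: [0.5523, -0.1955, 0.0436]
tcp_rot: [3.129, -0.269, 0.002]
wrist_force: [-6.4, 3.1, 18.2]
width: 0.0
```

Request:
step_arm([
  {"dx": 0,"dy": 0,"dz": -0.1,"rx": 0,"ry": 0,"rz": 0,"grip": 1},
  {"dx": 0,"dy": 0,"dz": 0,"rx": 0,"ry": 0,"rz": 0,"grip": 1},
])

```text
time: 14.52
eef_pos: [0.5523, -0.1955, 0.0436]
tcp_rot: [3.129, -0.268, 0.003]
wrist_force: [-8.7, 4.2, 26.1]
width: -0.0001
```

Request:
step_arm([
  {"dx": 0,"dy": 0,"dz": 0.15,"rx": 0,"ry": 0,"rz": 0,"grip": 1},
  {"dx": -0.05,"dy": -0.3,"dz": 0,"rx": 0,"ry": 0,"rz": 0,"grip": 1},
  {"dx": -0.05,"dy": -0.3,"dz": 0,"rx": 0,"ry": 0,"rz": 0,"grip": 1},
  {"dx": -0.05,"dy": -0.3,"dz": 0,"rx": 0,"ry": 0,"rz": 0,"grip": 1},
])

```text
time: 15.02
eef_pos: [0.5521, -0.2031, 0.0436]
tcp_rot: [-3.129, 0.269, -0.006]
wrist_force: [1.2, 8.5, 13.5]
width: 0.0
```

```bash
python3 - <<'E'
from h import *
im=imaging.get_image("side");crop(im,235,150,100,100,6,"pics/s10.png")
E
```

```text
(no output)
```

View pics/s10.png

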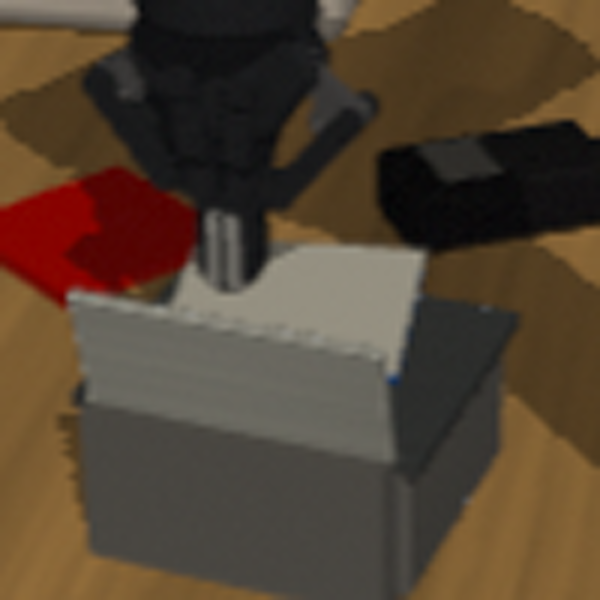

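The cover is turning the right way now (right far corner at 427,250). I'll continue.

Request:
step_arm([
  {"dx": -0.05,"dy": -0.3,"dz": 0,"rx": 0,"ry": 0,"rz": -0.5,"grip": 1},
  {"dx": -0.05,"dy": -0.3,"dz": 0,"rx": 0,"ry": 0,"rz": -0.5,"grip": 1},
  {"dx": -0.05,"dy": -0.3,"dz": 0,"rx": 0,"ry": 0,"rz": -0.5,"grip": 1},
  {"dx": -0.05,"dy": -0.3,"dz": 0,"rx": 0,"ry": 0,"rz": -0.5,"grip": 1},
])

```text
time: 15.58
eef_pos: [0.5503, -0.2152, 0.0436]
tcp_rot: [-3.124, 0.324, -0.006]
wrist_force: [2.0, 8.2, 13.2]
width: 0.0002
```

```bash
python3 - <<'E'
from h import *
im=imaging.get_image("side");crop(im,235,150,100,100,6,"pics/s11.png")
E
```

```text
(no output)
```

View pics/s11.png

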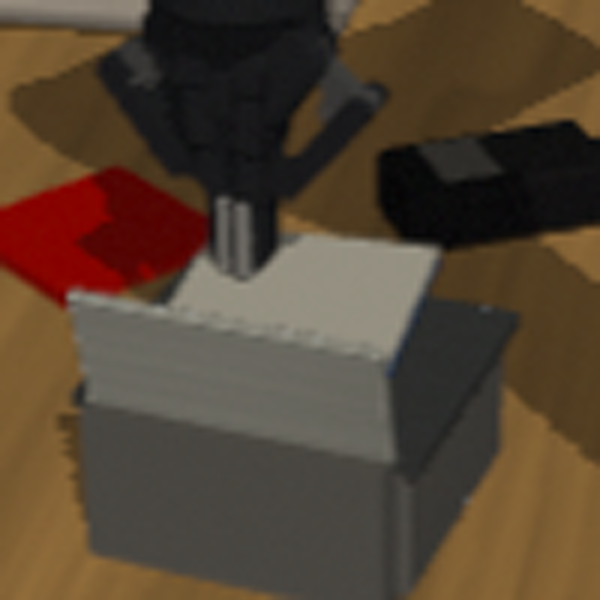

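```bash
cat >> h.py <<'E'
O=np.array([.514,-.1684]);xs=np.array([.170,.985]);ys=np.array([-.985,.17])
def st(pts,o,f,z=.077,n="side"):
  for p in pts:
    q=onz(n,[o[0]+(p[0]+.5)/f-.5,o[1]+(p[1]+.5)/f-.5],z)[:2];print(np.round(q,4),"xs %.1f ys %.1f"%((q-O)@xs*1e3,(q-O)@ys*1e3))
E
python3 - <<'E'
from h import *
st([(300,234),(441,247),(393,360)],(235,150),6)
E
```

```text
[ 0.5357 -0.2536] xs -80.2 ys -35.9
[ 0.4729 -0.2536] xs -91.0 ys 26.0
[ 0.4747 -0.1552] xs 6.3 ys 41.0
```

Request:
step_arm([
  {"dx": -0.05,"dy": -0.3,"dz": 0,"rx": 0,"ry": 0,"rz": -1,"grip": 1},
  {"dx": -0.05,"dy": -0.3,"dz": 0,"rx": 0,"ry": 0,"rz": -1,"grip": 1},
  {"dx": -0.05,"dy": -0.3,"dz": 0,"rx": 0,"ry": 0,"rz": -1,"grip": 1},
  {"dx": -0.05,"dy": -0.2,"dz": 0,"rx": 0,"ry": 0,"rz": -1,"grip": 1},
])

```text
time: 16.12
eef_pos: [0.5483, -0.2263, 0.0436]
tcp_rot: [-3.11, 0.433, -0.006]
wrist_force: [1.5, 7.2, 13.8]
width: 0.0002
```

```bash
python3 - <<'E'
from h import *
im=imaging.get_image("side");crop(im,235,150,100,100,6,"pics/s12.png")
E
```

```text
(no output)
```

View pics/s12.png

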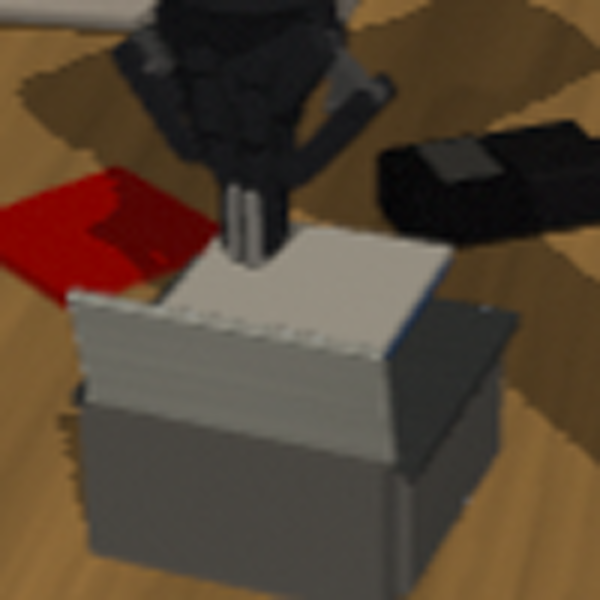

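```bash
python3 - <<'E'
from h import *
st([(300,226),(453,246),(388,352)],(235,150),6)
E
```

```text
[ 0.5374 -0.2609] xs -87.2 ys -38.8
[ 0.4679 -0.2556] xs -93.7 ys 30.6
[ 0.4779 -0.161 ] xs 1.1 ys 36.8
```

Request:
step_arm([
  {"dx": -0.05,"dy": -0.25,"dz": 0,"rx": 0,"ry": 0,"rz": -1,"grip": 1},
  {"dx": -0.05,"dy": -0.25,"dz": 0,"rx": 0,"ry": 0,"rz": -1,"grip": 1},
  {"dx": 0,"dy": 0,"dz": 0,"rx": 0,"ry": 0,"rz": 0,"grip": 1},
  {"dx": 0,"dy": 0,"dz": 1,"rx": 0,"ry": 0,"rz": 0,"grip": 1},
  {"dx": 0,"dy": 0,"dz": 3,"rx": 0,"ry": 0,"rz": 0,"grip": 1},
  {"dx": -1,"dy": -4,"dz": 3,"rx": 0,"ry": 0,"rz": 5,"grip": 1},
  {"dx": -1,"dy": -4,"dz": 3,"rx": 0,"ry": 0,"rz": 6,"grip": 1},
])

```text
time: 17.05
eef_pos: [0.5253, -0.3131, 0.1427]
tcp_rot: [3.136, -0.18, -0.0]
wrist_force: [1.0, -0.1, -0.4]
width: 0.0001
```

```bash
python3 - <<'E'
from h import *
np.set_printoptions(precision=4,suppress=True)
s=bot.get_state();print(s["joint_positions"],s["eef_pos"],s["tcp_rot"])
im=imaging.get_image("side");crop(im,235,150,100,100,6,"pics/s13.png")
im=imaging.get_image("top");crop(im,250,120,130,130,4.5,"pics/t13.png")
E
```

```text
[-0.6626  0.5441  1.3527 -0.0003  1.2448 -0.5479] [ 0.5253 -0.3131  0.1427] [ 3.1362 -0.1798 -0.0002]
```

View pics/s13.png

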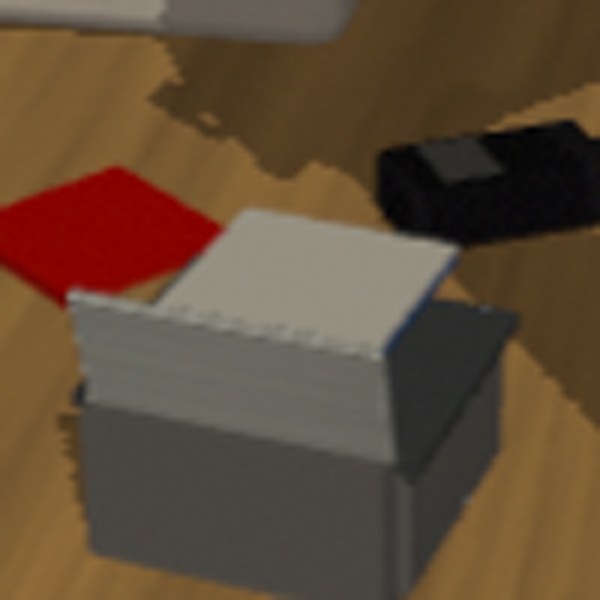

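View pics/t13.png

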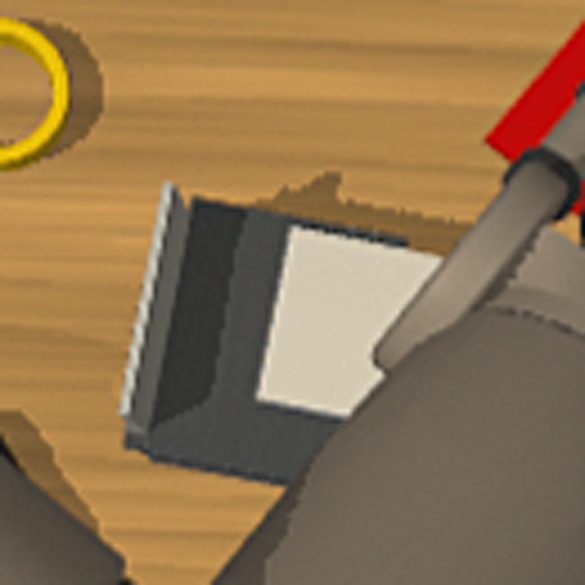

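```bash
python3 - <<'E'
from h import *
st([(245,210),(458,248),(387,350)],(235,150),6)
st([(288,224),(257,402)],(250,120),4.5,n="top")
E
```

```text
[ 0.565  -0.2712] xs -92.5 ys -67.7
[ 0.4655 -0.2542] xs -92.7 ys 33.2
[ 0.4786 -0.1625] xs -0.2 ys 35.9
[ 0.5807 -0.1735] xs 6.3 ys -66.6
[ 0.4788 -0.1579] xs 4.4 ys 36.4
```

The cover is now square to the stand: its front edge is at xs ≈ -92.6 mm and its back at ≈ +6 mm, so it juts out about 30 mm with its centre at -43 mm. Step 1 should be met. Next I check the radio's position and fit the arm kinematics so I can plan the tilted approach.

```bash
cat > kin.py <<'E'
import numpy as np
from scipy.spatial.transform import Rotation as Rn
from scipy.optimize import least_squares
def Ry(a): return Rn.from_euler('y',a).as_matrix()
def Rz(a): return Rn.from_euler('z',a).as_matrix()
# params a,h,L1,L2,e,T,d ; q zero: arm straight up
def fk(q,P):
    a,h,L1,L2,e,T,d=P
    R=Rz(q[0]); p=R@np.array([a,d,h])
    R=R@Ry(q[1]); p=p+R@np.array([0,0,L1])
    R=R@Ry(q[2]); p=p+R@np.array([e,0,L2])
    R=R@Rz(q[3])@Ry(q[4])@Rz(q[5]); p=p+R@np.array([0,0,T])
    return p,R
E
python3 - <<'E'
from h import *; from kin import *
np.set_printoptions(precision=4,suppress=True)
D=[([-1.40299339e+00,3.42687209e-01,1.52492625e+00,0,1.27539208,-.145973],[ 0.16200023,-0.49895395,0.19647609]),
([-0.4514,0.5059,1.5977,-0.0001,1.0361,-0.2761],[0.5276,-0.1709,0.0851]),
([-0.451,0.5522,1.6342,0,0.9554,-0.2761],[0.527,-0.1703,0.049]),
([-0.6626,0.5441,1.3527,-0.0003,1.2448,-0.5479],[0.5253,-0.3131,0.1427])]
T=.3
f=lambda x:np.concatenate([fk(q,[x[0],x[1],x[2],x[3],x[4],T,x[5]])[0]-p for q,p in D])
s=least_squares(f,[0,.4,.4,.4,0,.07]);print(s.x,np.abs(s.fun).max())
f=lambda x:np.concatenate([fk(q,[0,x[0],x[1],x[2],0,T,x[3]])[0]-p for q,p in D])
s=least_squares(f,[.4,.4,.4,.07]);print(s.x,np.abs(s.fun).max())
for q,p in D[3:]: print(fk(q,[0,*s.x[:3],0,T,s.x[3]])[1]); print(Rn.from_rotvec([3.1362,-.1798,-.0002]).as_matrix())
for c in [(388,200),(408,195),(428,232),(412,243),(440,255)]: print(c,onz("top",c,.036)[:2])
E
```

```text
[-0.0001  0.1749  0.5064  0.3796  0.0464  0.0764] 4.569418820565829e-05
[0.1718 0.463  0.38   0.0764] 0.005578616068263154
[[-0.9934  0.1144 -0.0002]
 [ 0.1144  0.9934 -0.0002]
 [ 0.0002 -0.0002 -1.    ]]
[[ 0.9934 -0.1143 -0.0001]
 [-0.1143 -0.9934 -0.0002]
 [-0.0001  0.0002 -1.    ]]
(388, 200) [ 0.5156 -0.3726]
(408, 195) [ 0.5305 -0.4256]
(428, 232) [ 0.4345 -0.4761]
(412, 243) [ 0.4049 -0.4337]
(440, 255) [ 0.3759 -0.5059]
```

Request:
step_arm([
  {"dx": 0,"dy": 0,"dz": 0,"rx": 9.85,"ry": -1.7,"rz": 0,"grip": 1},
  {"dx": 0,"dy": 0,"dz": 0,"rx": 9.85,"ry": -1.7,"rz": 0,"grip": 1},
  {"dx": 0,"dy": 0,"dz": 0,"rx": 0,"ry": 0,"rz": 0,"grip": 1},
])

```text
time: 17.52
eef_pos: [0.5241, -0.3143, 0.1392]
tcp_rot: [-2.786, 0.174, -0.051]
wrist_force: [0.4, 0.6, -0.1]
width: -0.0001
```

```bash
python3 - <<'E'
from h import *; from kin import *
np.set_printoptions(precision=4,suppress=True)
s=bot.get_state();q=s["joint_positions"];p=s["eef_pos"];print(q,p,s["tcp_rot"])
f=lambda x:fk(q,[0,x[0]-.1251,.5064,.3796,.0464,x[0],.0764])[0]-p
r=least_squares(f,[.3]);print(r.x,r.fun)
print(fk(q,[0,.17,.5064,.3796,.0464,.3,.0764])[1]@np.diag([-1,-1,1]),Rn.from_rotvec(s["tcp_rot"]).as_matrix())
E
```

```text
[-0.8239  0.6615  1.2096  0.2766  1.4939 -0.7517] [ 0.5241 -0.3143  0.1392] [-2.7863  0.174  -0.0514]
[0.348] [ 0.0001 -0.     -0.    ]
[[ 0.9918 -0.1143  0.0569]
 [-0.1269 -0.9321  0.3393]
 [ 0.0143 -0.3438 -0.9389]] [[ 0.9918 -0.1143  0.0569]
 [-0.1269 -0.9321  0.3393]
 [ 0.0143 -0.3438 -0.9389]]
```

```bash
cat >> kin.py <<'E'
P0=[0,.2229,.5064,.3796,.0464,.348,.0764]
LO=np.array([-2.53,-.77,.04,-1,.28,-3.11]);HI=np.array([2.53,2.02,2.7,4.14,2.66,3.11])
FL=np.diag([-1,-1,1.])
def FK(q):
    p,R=fk(q,P0); return p,R@FL
def ik(p,R,q0):
    def f(q):
        a,B=FK(q); return np.r_[(a-p)*10,Rn.from_matrix(B@R.T).as_rotvec()]
    best=None
    for g in [q0]+[np.clip(q0+np.random.default_rng(i).normal(0,.5,6),LO+.01,HI-.01) for i in range(6)]:
        s=least_squares(f,np.clip(g,LO+1e-3,HI-1e-3),bounds=(LO,HI))
        e=np.abs(s.fun).max()
        if e<1e-4: return s.x,e
        if best is None or e<best[1]: best=(s.x,e)
    return best
XS=np.array([.170,.985,0]);XS/=np.linalg.norm(XS);YS=np.array([-XS[1],XS[0],0]);Z=np.array([0,0,1.]);O3=np.array([.514,-.1684,0])
def W(x,y,z): return O3+x*XS+y*YS+z*Z
def pts(q): # elbow, wrist
    R=Rz(q[0]);p=R@np.array([0,.0764,.2229]);R=R@Ry(q[1]);e=p+R@np.array([0,0,.5064]);R=R@Ry(q[2]);return e,e+R@np.array([.0464,0,.3796])
def orient(zt,xt):
    zt=zt/np.linalg.norm(zt);xt=xt-zt*(xt@zt);xt/=np.linalg.norm(xt);return np.c_[xt,np.cross(zt,xt),zt]
E
python3 - <<'E'
from kin import *
np.set_printoptions(precision=3,suppress=True)
q=np.array([-0.8239,0.6615,1.2096,0.2766,1.4939,-0.7517])
for az in (0,-20,-40):
 for b in (60,50,40,30,20):
  b_=np.radians(b); h=Rz(np.radians(az))@XS
  zt=np.cos(b_)*h-np.sin(b_)*Z
  R=orient(zt,np.cross(h,Z)); 
  tip=W(-.08,-.016,.06); s,e=ik(tip+.034*zt,R,q); print(az,b,round(e,4),s,"wrist",pts(s)[1])
E
```

```text
0 60 0.0 [-0.811  0.759  1.432  0.428  1.308 -0.829] wrist [ 0.489 -0.405  0.332]
0 50 0.0 [-0.866  0.835  1.369  0.52   1.449 -0.898] wrist [ 0.482 -0.449  0.301]
0 40 0.0 [-0.91   0.92   1.304  0.602  1.59  -0.944] wrist [ 0.475 -0.487  0.262]
0 30 0.0 [-0.943  1.011  1.24   0.679  1.727 -0.972] wrist [ 0.47  -0.518  0.217]
0 20 0.0 [-0.967  1.105  1.177  0.756  1.86  -0.985] wrist [ 0.466 -0.541  0.167]
-20 60 0.0 [-0.854  0.687  1.593  0.554  1.115 -0.646] wrist [ 0.438 -0.386  0.332]
-20 50 0.0 [-0.925  0.748  1.576  0.679  1.225 -0.777] wrist [ 0.416 -0.425  0.301]
-20 40 0.0 [-0.984  0.823  1.551  0.779  1.345 -0.88 ] wrist [ 0.397 -0.459  0.262]
-20 30 0.0 [-1.03   0.908  1.519  0.863  1.469 -0.959] wrist [ 0.381 -0.486  0.217]
-20 20 0.0 [-1.062  1.001  1.482  0.936  1.597 -1.019] wrist [ 0.37  -0.506  0.167]
-40 60 0.0 [-0.87   0.616  1.754  0.691  0.902 -0.475] wrist [ 0.396 -0.351  0.332]
-40 50 0.0 [-0.956  0.664  1.783  0.876  0.985 -0.699] wrist [ 0.362 -0.38   0.301]
-40 40 0.0 [-1.03   0.733  1.798  1.015  1.097 -0.881] wrist [ 0.332 -0.405  0.262]
-40 30 0.0 [-1.089  0.819  1.798  1.115  1.226 -1.024] wrist [ 0.308 -0.426  0.217]
-40 20 0.0 [-1.132  0.918  1.783  1.186  1.364 -1.136] wrist [ 0.291 -0.44   0.167]
```

The fitted model is exact to 0.1 mm and the tilted poses are reachable. I'll tilt to 30° below horizontal, open the jaws part way, and check where the tips really are.

Request:
step_arm([
  {"dx": 0,"dy": 0,"dz": 0,"rx": 9.85,"ry": -1.7,"rz": 0,"grip": 0.5},
  {"dx": 0,"dy": 0,"dz": 0,"rx": 9.85,"ry": -1.7,"rz": 0,"grip": 0.5},
  {"dx": 0,"dy": 0,"dz": 0,"rx": 9.85,"ry": -1.7,"rz": 0,"grip": 0.5},
  {"dx": 0,"dy": 0,"dz": 0,"rx": 9.85,"ry": -1.7,"rz": 0,"grip": 0.5},
  {"dx": 0,"dy": 0,"dz": 0,"rx": 0.4,"ry": 2.1,"rz": -1.2,"grip": 0.5},
  {"dx": 0,"dy": 0,"dz": 0,"rx": 0,"ry": 0,"rz": 0,"grip": 0.5},
])

```text
time: 18.27
eef_pos: [0.5259, -0.3112, 0.1406]
tcp_rot: [-2.089, 0.17, -0.105]
wrist_force: [1.0, 0.3, 1.1]
width: 0.0428
```

```bash
python3 - <<'E'
from h import *; from kin import *
np.set_printoptions(precision=4,suppress=True)
s=bot.get_state();q=s["joint_positions"];p=s["eef_pos"];R=Rn.from_rotvec(s["tcp_rot"]).as_matrix();print(q,p);print(R);print(FK(q)[0]-p)
im=imaging.get_image("side");crop(im,215,120,130,120,5,"pics/s14.png")
im=imaging.get_image("top");crop(im,270,140,150,130,4,"pics/t14.png")
for nm,c in (("A",p-.037*R[:,2]),("B",p+[0,0,.035])):
  for k in (-.019,0,.019):
    X=[c+k*R[:,0]]; a=proj("side",X)[0];b=proj("top",X)[0];print(nm,k,(a-[215,120])*5,(b-[270,140])*4)
E
```

```text
[-1.0061  1.0117  0.9182  0.6952  2.012  -0.8116] [ 0.5259 -0.3112  0.1406]
[[ 0.9864 -0.078   0.1447]
 [-0.1643 -0.4939  0.8539]
 [ 0.0049 -0.866  -0.5   ]]
[0.0002 0.0001 0.    ]
A -0.019 [442.344  140.2951] [469.5303 223.1031]
A 0 [409.3697 135.4162] [474.5133 191.7405]
A 0.019 [376.7371 130.5976] [479.461  160.5581]
B -0.019 [421.1022 133.581 ] [422.0026 206.7743]
B 0 [387.3014 128.6059] [427.2003 174.9621]
B 0.019 [353.8628 123.6945] [432.3616 143.336 ]
```

View pics/s14.png

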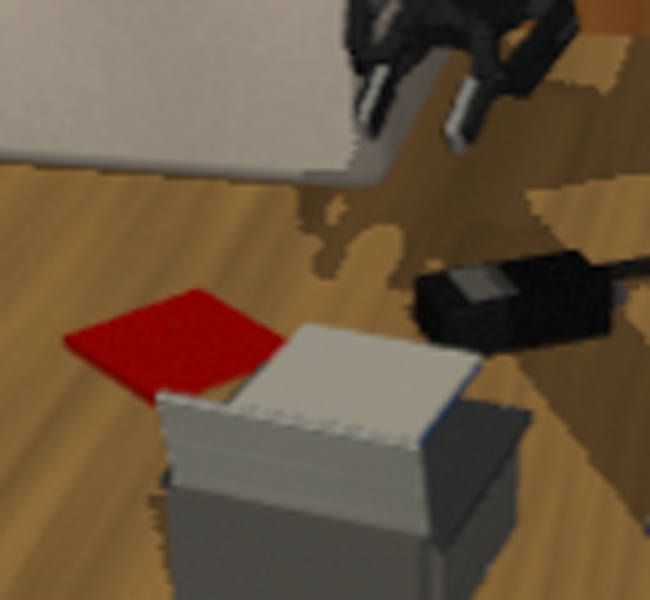

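View pics/t14.png

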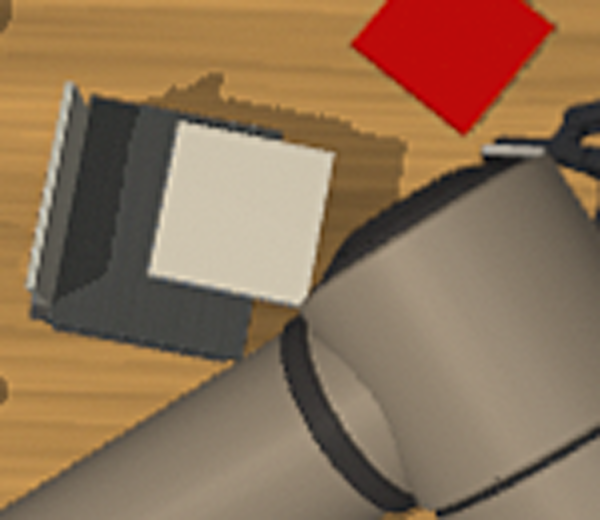

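Hypothesis A holds: the tips are about 37 mm behind the reported TCP along the tool axis (predicted midpoint (409,135), seen at (415,142)). Now I go down in front of the jutting edge.

Request:
step_arm([
  {"dx": -0.4,"dy": 1.6,"dz": -3.8,"rx": 0,"ry": 0,"rz": 0,"grip": 0.5},
  {"dx": -0.4,"dy": 1.6,"dz": -3.8,"rx": 0,"ry": 0,"rz": 0,"grip": 0.5},
  {"dx": -0.4,"dy": 1.7,"dz": -3.8,"rx": 0,"ry": 0,"rz": 0,"grip": 0.5},
  {"dx": 0,"dy": 0,"dz": 0,"rx": 0,"ry": 0,"rz": 0,"grip": 0.5},
  {"dx": 0,"dy": 0,"dz": 0,"rx": 0,"ry": 0,"rz": 0,"grip": 0.5},
])

```text
time: 19.0
eef_pos: [0.5146, -0.2643, 0.0296]
tcp_rot: [-2.092, 0.167, -0.111]
wrist_force: [0.3, -0.1, 0.5]
width: 0.0428
```

```bash
cat >> h.py <<'E'
def tip(off=.0375):
    from scipy.spatial.transform import Rotation as Rn
    s=bot.get_state();R=Rn.from_rotvec(s["tcp_rot"]).as_matrix();t=s["eef_pos"]-off*R[:,2]
    print("tcp",np.round(s["eef_pos"],4),"zt",np.round(R[:,2],3),"xt",np.round(R[:,0],3),"F",np.round(s["wrist_force"],1),"w",round(s["width"],4))
    print("tip xs %.1f ys %.1f z %.1f"%((t[:2]-O)@xs*1e3,(t[:2]-O)@ys*1e3,t[2]*1e3)); return t,R
E
python3 - <<'E'
from h import *
tip()
im=imaging.get_image("side");crop(im,215,120,130,120,5,"pics/s15.png")
E
```

```text
tcp [ 0.5146 -0.2643  0.0296] zt [ 0.148  0.852 -0.502] xt [ 0.986 -0.165  0.01 ] F [ 0.3 -0.1  0.5] w 0.0428
tip xs -126.8 ys -16.8 z 48.4
```

View pics/s15.png

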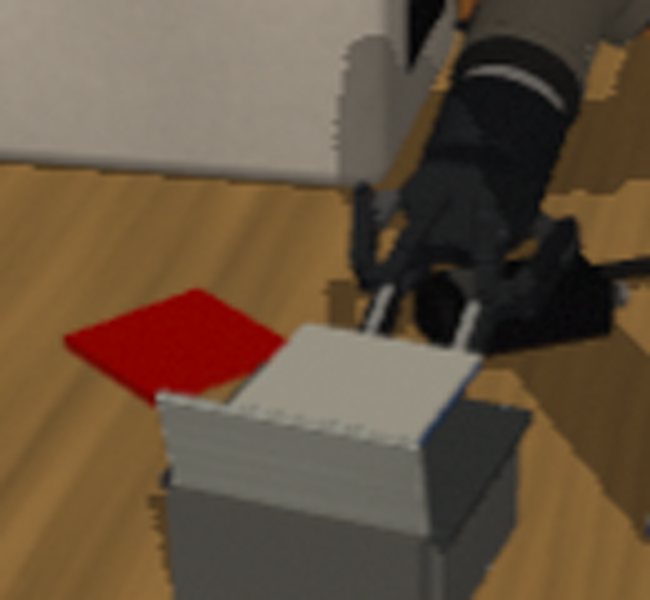

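The open fingertips sit in front of and below the jutting edge, at about (380,325) and (465,340), and clear of the radio. I'll slide them underneath.

Request:
step_arm([
  {"dx": 0,"dy": 0,"dz": -0.7,"rx": 0,"ry": 0,"rz": 0,"grip": 0.5},
  {"dx": 0.26,"dy": 1.5,"dz": 0,"rx": 0,"ry": 0,"rz": 0,"grip": 0.5},
  {"dx": 0.26,"dy": 1.5,"dz": 0,"rx": 0,"ry": 0,"rz": 0,"grip": 0.5},
  {"dx": 0.24,"dy": 1.4,"dz": 0,"rx": 0,"ry": 0,"rz": 0,"grip": 0.5},
  {"dx": 0,"dy": 0,"dz": 0,"rx": 0,"ry": 0,"rz": 0,"grip": 0.5},
])

```text
time: 19.68
eef_pos: [0.5213, -0.2182, 0.0209]
tcp_rot: [-2.089, 0.168, -0.107]
wrist_force: [-1.2, -0.4, 0.1]
width: 0.0426
```

```bash
python3 - <<'E'
from h import *
tip()
im=imaging.get_image("side");crop(im,215,120,130,120,5,"pics/s16.png")
E
```

```text
tcp [ 0.5213 -0.2182  0.0209] zt [ 0.146  0.854 -0.5  ] xt [ 0.986 -0.164  0.007] F [-1.2 -0.4  0.1] w 0.0426
tip xs -80.3 ys -15.8 z 39.7
```

View pics/s16.png

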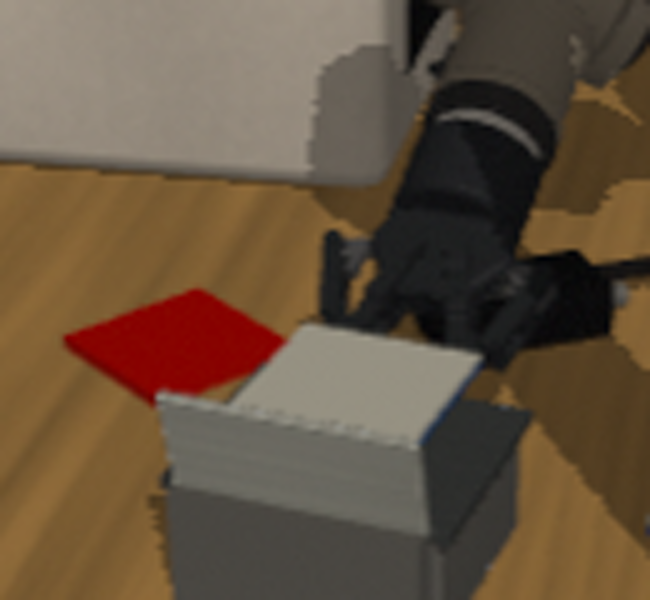

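Fingers are under the jut (tip at xs -80, z 40). I'll lift along an arc about the back edge, first to about 10°.

Request:
step_arm([
  {"dx": 0,"dy": 0,"dz": 0.6,"rx": 0,"ry": 0,"rz": 0,"grip": 0.5},
  {"dx": 0,"dy": 0,"dz": 0.5,"rx": 0,"ry": 0,"rz": 0,"grip": 0.5},
  {"dx": 0,"dy": 0.02,"dz": 0.4,"rx": 0,"ry": 0,"rz": 0,"grip": 0.5},
  {"dx": 0,"dy": 0.03,"dz": 0.45,"rx": 0,"ry": 0,"rz": 0,"grip": 0.5},
  {"dx": 0.01,"dy": 0.05,"dz": 0.45,"rx": 0,"ry": 0,"rz": 0,"grip": 0.5},
  {"dx": 0.01,"dy": 0.05,"dz": 0.45,"rx": 0,"ry": 0,"rz": 0,"grip": 0.5},
])

```text
time: 20.48
eef_pos: [0.5214, -0.2179, 0.0494]
tcp_rot: [-2.089, 0.169, -0.108]
wrist_force: [-0.8, -0.7, -0.1]
width: 0.0427
```

```bash
python3 - <<'E'
from h import *
tip()
im=imaging.get_image("side");crop(im,215,120,130,120,5,"pics/s17.png")
im=imaging.get_image("top");crop(im,270,140,150,130,4,"pics/t17.png")
E
```

```text
tcp [ 0.5214 -0.2179  0.0494] zt [ 0.147  0.854 -0.5  ] xt [ 0.986 -0.165  0.008] F [-0.8 -0.7 -0.1] w 0.0427
tip xs -79.9 ys -15.7 z 68.2
```

View pics/s17.png

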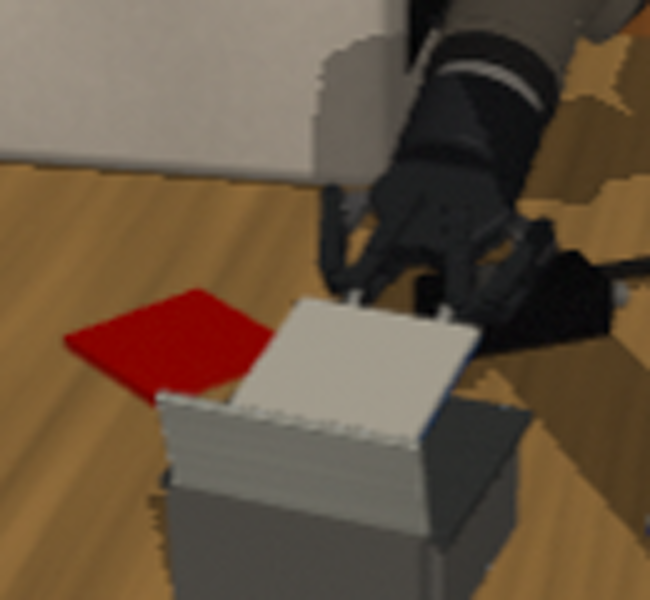

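View pics/t17.png

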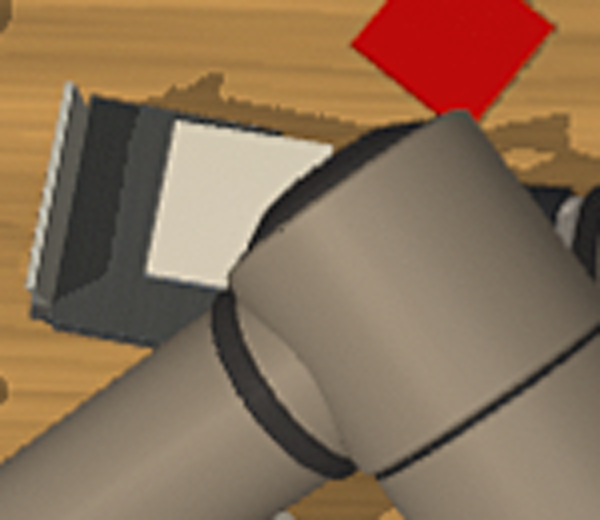

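The cover is tipping cleanly: its front edge has risen about 18 mm and the back edge hasn't moved. I'll go on to about 25°.

Request:
step_arm([
  {"dx": 0.02,"dy": 0.09,"dz": 0.42,"rx": 0,"ry": 0,"rz": 0,"grip": 0.5},
  {"dx": 0.02,"dy": 0.09,"dz": 0.42,"rx": 0,"ry": 0,"rz": 0,"grip": 0.5},
  {"dx": 0.02,"dy": 0.13,"dz": 0.41,"rx": 0,"ry": 0,"rz": 0,"grip": 0.5},
  {"dx": 0.02,"dy": 0.13,"dz": 0.41,"rx": 0,"ry": 0,"rz": 0,"grip": 0.5},
  {"dx": 0.03,"dy": 0.16,"dz": 0.4,"rx": 0,"ry": 0,"rz": 0,"grip": 0.5},
  {"dx": 0.03,"dy": 0.16,"dz": 0.4,"rx": 0,"ry": 0,"rz": 0,"grip": 0.5},
])

```text
time: 21.32
eef_pos: [0.5228, -0.2101, 0.074]
tcp_rot: [-2.089, 0.169, -0.108]
wrist_force: [0.1, 0.6, -0.9]
width: 0.043
```

Request:
step_arm([
  {"dx": 0.07,"dy": 0.4,"dz": 0,"rx": 0,"ry": 0,"rz": 0,"grip": 0.5},
  {"dx": 0.07,"dy": 0.4,"dz": 0,"rx": 0,"ry": 0,"rz": 0,"grip": 0.5},
])

```text
time: 21.58
eef_pos: [0.5242, -0.2019, 0.0736]
tcp_rot: [-2.089, 0.169, -0.108]
wrist_force: [1.2, 0.3, -0.1]
width: 0.0429
```

```bash
python3 - <<'E'
from h import *
tip()
im=imaging.get_image("side");crop(im,215,120,130,120,5,"pics/s18.png")
im=imaging.get_image("top");crop(im,270,140,150,130,4,"pics/t18.png")
E
```

```text
tcp [ 0.5242 -0.2019  0.0736] zt [ 0.147  0.854 -0.5  ] xt [ 0.986 -0.165  0.008] F [ 1.2  0.3 -0.1] w 0.0429
tip xs -63.8 ys -15.8 z 92.4
```

View pics/s18.png

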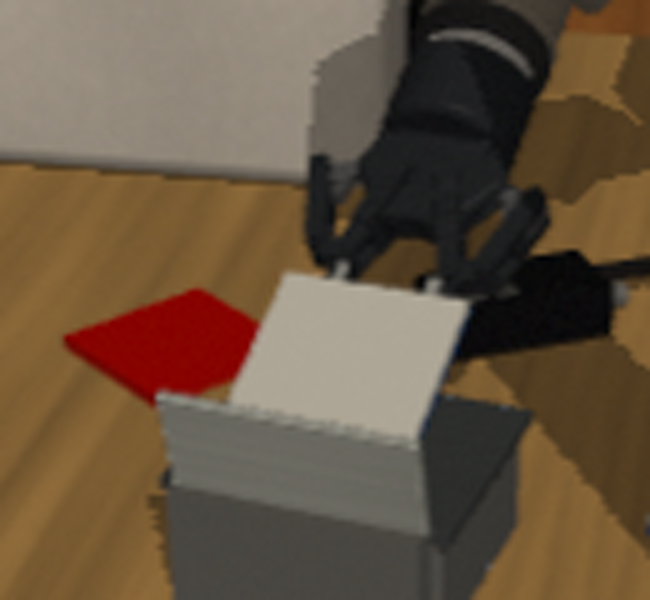

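View pics/t18.png

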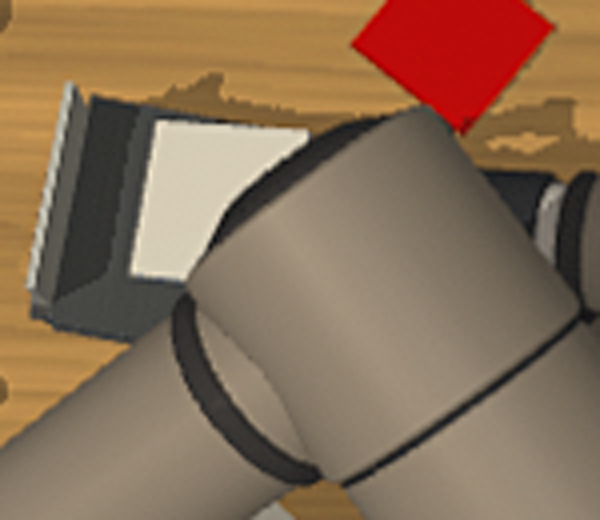

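The push slides the whole tilted cover back: in the top view its back edge moved from about x=172 to 152. I'll keep pushing toward the back-rest.

```bash
python3 - <<'E'
from h import *
st([(155,120),(130,276)],(270,140),4,.077,"top")
E
```

```text
[ 0.5797 -0.1603] xs 19.1 ys -63.3
[ 0.4793 -0.1464] xs 15.8 ys 37.9
```

Request:
step_arm([
  {"dx": 0.07,"dy": 0.4,"dz": 0,"rx": 0,"ry": 0,"rz": 0,"grip": 0.5},
  {"dx": 0.07,"dy": 0.4,"dz": 0,"rx": 0,"ry": 0,"rz": 0,"grip": 0.5},
  {"dx": 0.07,"dy": 0.4,"dz": 0,"rx": 0,"ry": 0,"rz": 0,"grip": 0.5},
  {"dx": 0.03,"dy": 0.2,"dz": 0,"rx": 0,"ry": 0,"rz": 0,"grip": 0.5},
])

```text
time: 22.18
eef_pos: [0.5266, -0.1879, 0.0737]
tcp_rot: [-2.089, 0.169, -0.108]
wrist_force: [-0.7, -0.5, -0.7]
width: 0.0427
```

```bash
python3 - <<'E'
from h import *
tip()
im=imaging.get_image("side");crop(im,215,120,130,120,5,"pics/s19.png")
im=imaging.get_image("top");crop(im,270,140,150,130,4,"pics/t19.png")
E
```

```text
tcp [ 0.5266 -0.1879  0.0737] zt [ 0.147  0.854 -0.5  ] xt [ 0.986 -0.165  0.008] F [-0.7 -0.5 -0.7] w 0.0427
tip xs -49.5 ys -15.8 z 92.5
```

View pics/s19.png

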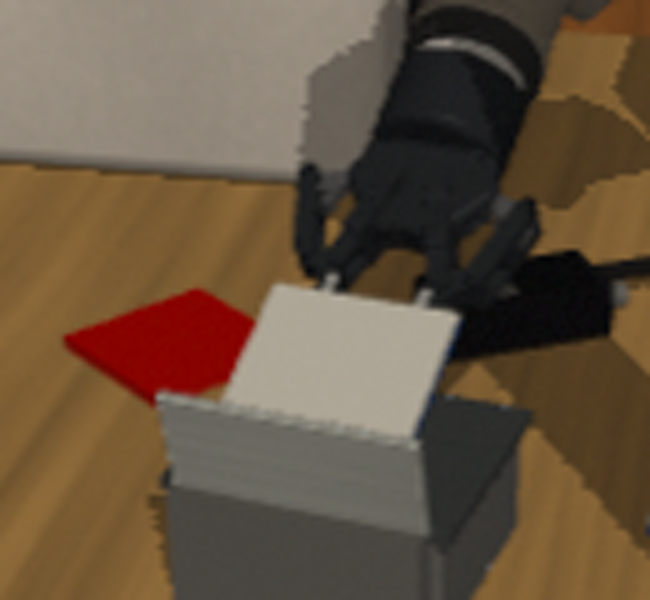

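View pics/t19.png

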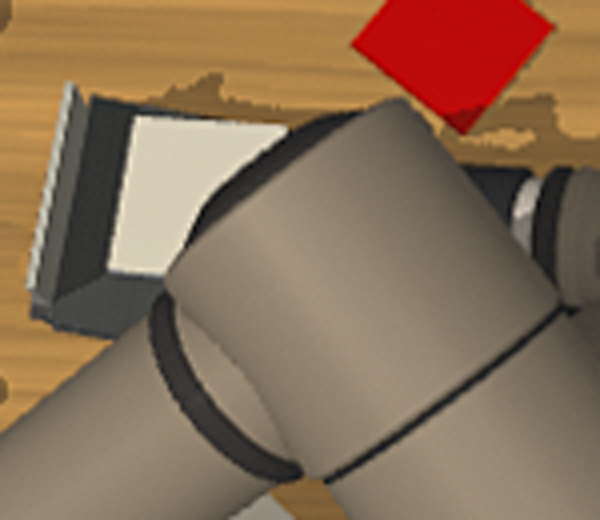

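Request:
step_arm([
  {"dx": 0.07,"dy": 0.4,"dz": 0,"rx": 0,"ry": 0,"rz": 0,"grip": 0.5},
  {"dx": 0.07,"dy": 0.4,"dz": 0,"rx": 0,"ry": 0,"rz": 0,"grip": 0.5},
  {"dx": 0.07,"dy": 0.4,"dz": 0,"rx": 0,"ry": 0,"rz": 0,"grip": 0.5},
  {"dx": 0.05,"dy": 0.3,"dz": 0,"rx": 0,"ry": 0,"rz": 0,"grip": 0.5},
])

```text
time: 22.78
eef_pos: [0.5292, -0.1729, 0.0737]
tcp_rot: [-2.089, 0.169, -0.108]
wrist_force: [-0.0, -1.0, 0.2]
width: 0.0427
```

```bash
python3 - <<'E'
from h import *
tip()
im=imaging.get_image("side");crop(im,215,120,130,120,5,"pics/s20.png")
im=imaging.get_image("top");crop(im,270,140,150,130,4,"pics/t20.png")
E
```

```text
tcp [ 0.5292 -0.1729  0.0737] zt [ 0.147  0.854 -0.5  ] xt [ 0.986 -0.165  0.008] F [-0.  -1.   0.2] w 0.0427
tip xs -34.3 ys -15.8 z 92.5
```

View pics/s20.png

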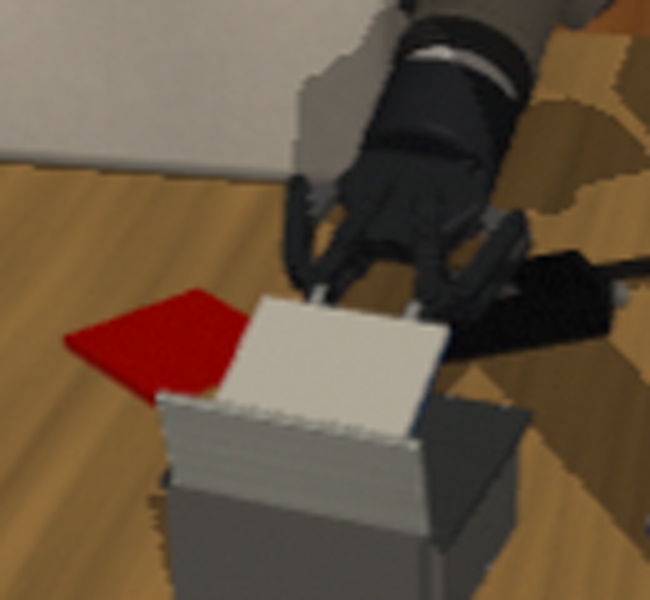

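View pics/t20.png

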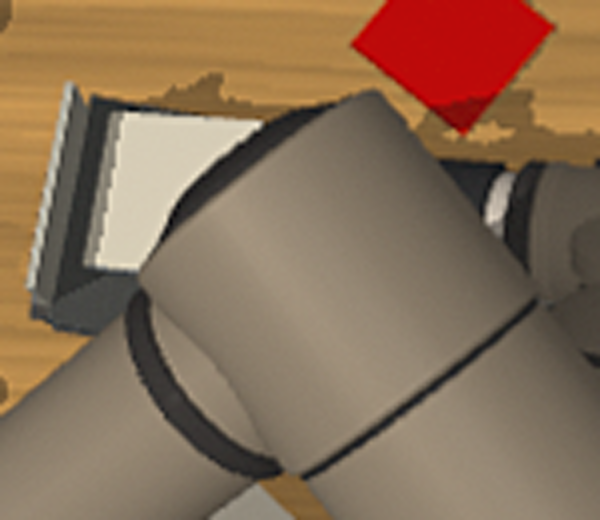

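```bash
python3 - <<'E'
from h import *
st([(113,111),(83,265)],(270,140),4,.078,"top")
# front (upper) white corners in side crop at heights; assume z
for z in (.115,.12,.125): print(z); st([(266,296),(449,326)],(215,120),5,z)
E
```

```text
[ 0.5844 -0.1336] xs 46.3 ys -63.4
[ 0.4852 -0.1169] xs 45.8 ys 37.1
0.115
[ 0.5734 -0.2279] xs -48.5 ys -68.6
[ 0.4752 -0.2131] xs -50.7 ys 30.6
0.12
[ 0.5707 -0.2183] xs -39.6 ys -64.3
[ 0.4734 -0.2037] xs -41.7 ys 33.9
0.125
[ 0.568  -0.2088] xs -30.6 ys -60.0
[ 0.4717 -0.1943] xs -32.7 ys 37.3
```

The back edge is square at xs 46 mm and the cover is tilted about 24°. Now I raise it about that foot.

Request:
step_arm([
  {"dx": 0.08,"dy": 0.45,"dz": 0.65,"rx": 0,"ry": 0,"rz": 0,"grip": 0.5},
  {"dx": 0.06,"dy": 0.38,"dz": 0.55,"rx": 0,"ry": 0,"rz": 0,"grip": 0.5},
  {"dx": 0.06,"dy": 0.38,"dz": 0.55,"rx": 0,"ry": 0,"rz": 0,"grip": 0.5},
  {"dx": 0.08,"dy": 0.47,"dz": 0.48,"rx": 0,"ry": 0,"rz": 0,"grip": 0.5},
  {"dx": 0.08,"dy": 0.47,"dz": 0.48,"rx": 0,"ry": 0,"rz": 0,"grip": 0.5},
  {"dx": 0.09,"dy": 0.54,"dz": 0.38,"rx": 0,"ry": 0,"rz": 0,"grip": 0.5},
  {"dx": 0.09,"dy": 0.54,"dz": 0.38,"rx": 0,"ry": 0,"rz": 0,"grip": 0.5},
])

```text
time: 23.75
eef_pos: [0.5346, -0.1406, 0.1087]
tcp_rot: [-2.089, 0.169, -0.108]
wrist_force: [-0.2, -0.7, -0.7]
width: 0.0426
```

```bash
python3 - <<'E'
from h import *
tip()
im=imaging.get_image("side");crop(im,215,120,130,120,5,"pics/s21.png")
im=imaging.get_image("top");crop(im,270,140,150,130,4,"pics/t21.png")
E
```

```text
tcp [ 0.5346 -0.1406  0.1087] zt [ 0.147  0.854 -0.5  ] xt [ 0.986 -0.165  0.008] F [-0.2 -0.7 -0.7] w 0.0426
tip xs -1.6 ys -15.6 z 127.4
```

View pics/s21.png

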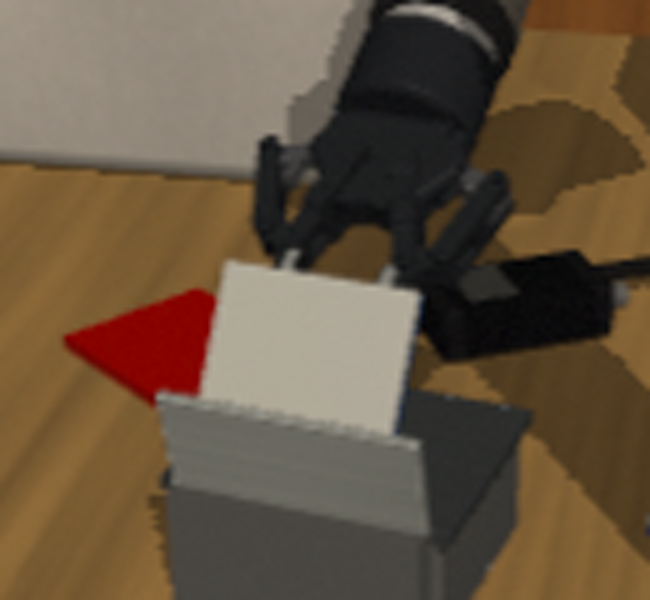

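View pics/t21.png

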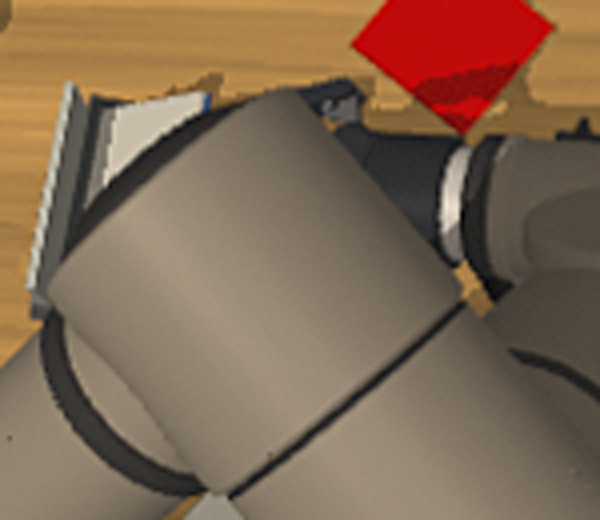

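Request:
step_arm([
  {"dx": 0.1,"dy": 0.6,"dz": 0.28,"rx": 0,"ry": 0,"rz": 0,"grip": 0.5},
  {"dx": 0.1,"dy": 0.6,"dz": 0.28,"rx": 0,"ry": 0,"rz": 0,"grip": 0.5},
  {"dx": 0.11,"dy": 0.63,"dz": 0.17,"rx": 0,"ry": 0,"rz": 0,"grip": 0.5},
  {"dx": 0.11,"dy": 0.63,"dz": 0.17,"rx": 0,"ry": 0,"rz": 0,"grip": 0.5},
])

```text
time: 24.35
eef_pos: [0.5388, -0.1159, 0.1176]
tcp_rot: [-2.089, 0.169, -0.108]
wrist_force: [-0.5, 0.5, -1.0]
width: 0.0432
```

```bash
python3 - <<'E'
from h import *
tip()
im=imaging.get_image("side");crop(im,215,120,130,120,5,"pics/s22.png")
im=imaging.get_image("top");crop(im,270,140,150,130,4,"pics/t22.png")
E
```

```text
tcp [ 0.5388 -0.1159  0.1176] zt [ 0.147  0.854 -0.5  ] xt [ 0.986 -0.165  0.008] F [-0.5  0.5 -1. ] w 0.0432
tip xs 23.5 ys -15.6 z 136.3
```

View pics/s22.png

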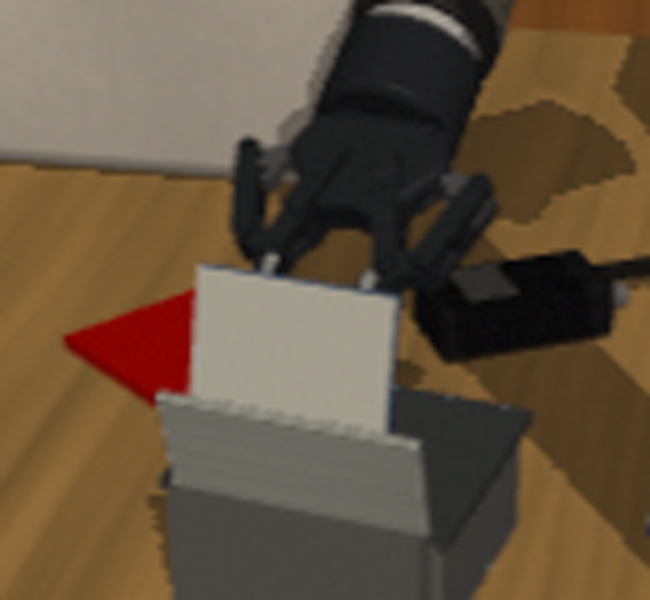

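View pics/t22.png

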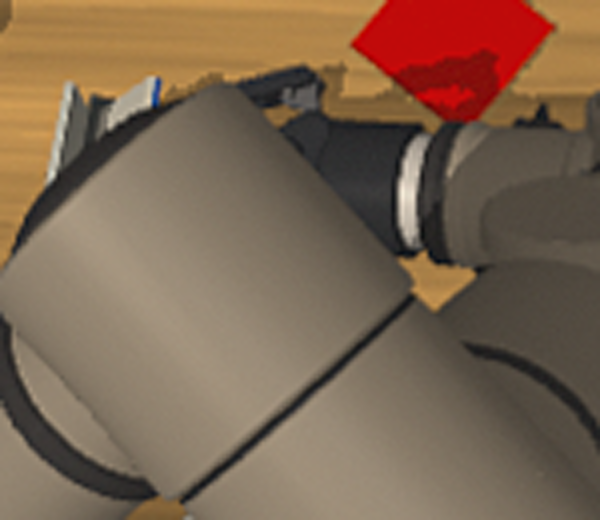

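Request:
step_arm([
  {"dx": 0.11,"dy": 0.65,"dz": 0.08,"rx": 0,"ry": 0,"rz": 0,"grip": 0.5},
  {"dx": 0.11,"dy": 0.65,"dz": 0.04,"rx": 0,"ry": 0,"rz": 0,"grip": 0.5},
  {"dx": 0.07,"dy": 0.4,"dz": 0,"rx": 0,"ry": 0,"rz": 0,"grip": 0.5},
])

```text
time: 24.82
eef_pos: [0.5417, -0.0988, 0.1186]
tcp_rot: [-2.089, 0.169, -0.108]
wrist_force: [-0.3, 0.2, 0.0]
width: 0.0426
```

```bash
python3 - <<'E'
from h import *
tip()
im=imaging.get_image("side");crop(im,215,120,130,120,5,"pics/s23.png")
im=imaging.get_image("top");crop(im,270,140,150,130,4,"pics/t23.png")
E
```

```text
tcp [ 0.5417 -0.0988  0.1186] zt [ 0.147  0.854 -0.5  ] xt [ 0.986 -0.165  0.008] F [-0.3  0.2  0. ] w 0.0426
tip xs 40.8 ys -15.5 z 137.4
```

View pics/s23.png

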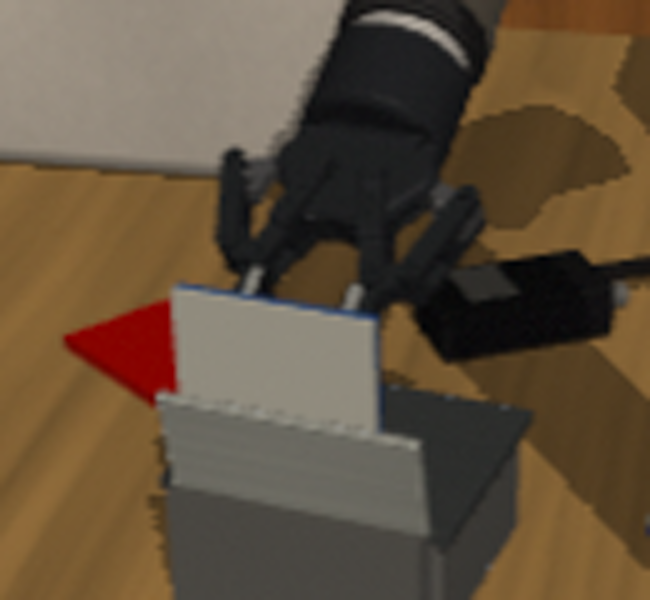

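View pics/t23.png

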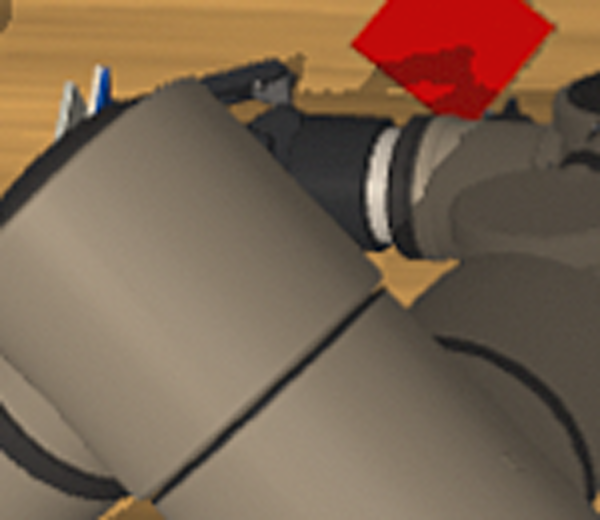

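Request:
step_arm([
  {"dx": 0.06,"dy": 0.35,"dz": 0,"rx": 0,"ry": 0,"rz": 0,"grip": 0.5},
  {"dx": 0.06,"dy": 0.35,"dz": 0,"rx": 0,"ry": 0,"rz": 0,"grip": 0.5},
  {"dx": 0.06,"dy": 0.35,"dz": 0,"rx": 0,"ry": 0,"rz": 0,"grip": 0.5},
])

```text
time: 25.3
eef_pos: [0.5435, -0.0887, 0.1186]
tcp_rot: [-2.089, 0.169, -0.108]
wrist_force: [1.3, -0.6, -0.2]
width: 0.0425
```

```bash
python3 - <<'E'
from h import *
tip()
im=imaging.get_image("side");crop(im,215,120,130,120,5,"pics/s24.png")
im=imaging.get_image("top");crop(im,270,140,150,130,4,"pics/t24.png")
E
```

```text
tcp [ 0.5435 -0.0887  0.1186] zt [ 0.147  0.854 -0.5  ] xt [ 0.986 -0.165  0.008] F [ 1.3 -0.6 -0.2] w 0.0425
tip xs 51.1 ys -15.5 z 137.4
```

View pics/s24.png

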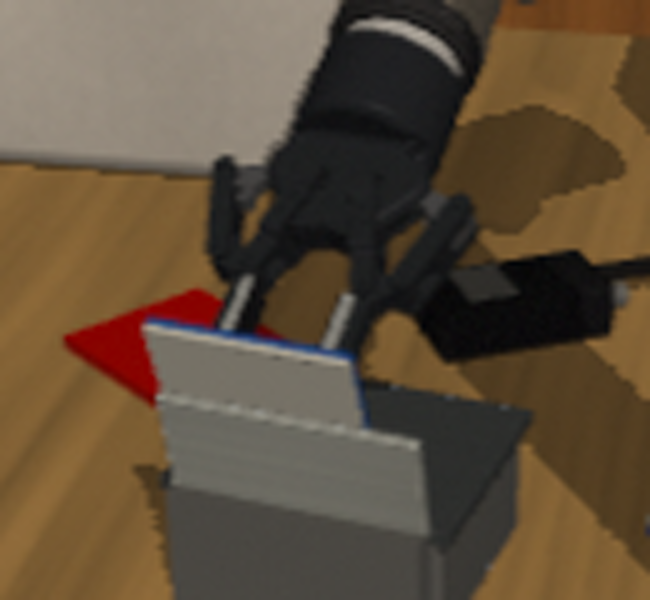

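View pics/t24.png

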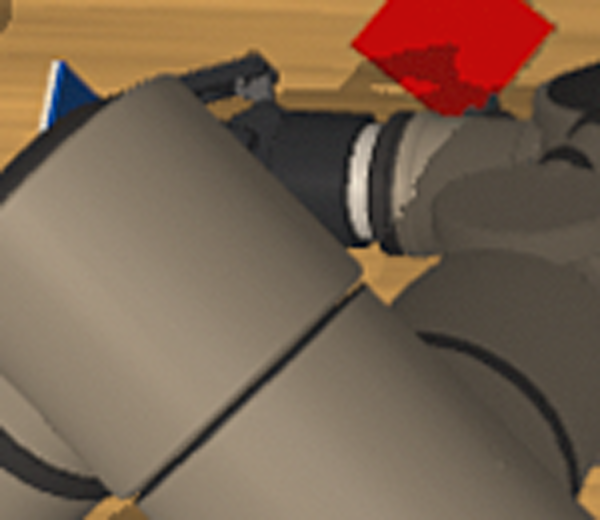

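The cover has tipped past upright and now leans on the back-rest, blue face towards the front. I back the fingers off, then look and plan the grasp.

Request:
step_arm([
  {"dx": -0.2,"dy": -1.2,"dz": 0,"rx": 0,"ry": 0,"rz": 0,"grip": 0.5},
  {"dx": -0.5,"dy": -3,"dz": 0.5,"rx": 0,"ry": 0,"rz": 0,"grip": 0.5},
  {"dx": -0.8,"dy": -4.5,"dz": 3,"rx": 0,"ry": 0,"rz": 0,"grip": 0.5},
  {"dx": -0.8,"dy": -4.5,"dz": 4,"rx": -9.85,"ry": 1.7,"rz": 0,"grip": 0.5},
  {"dx": 0,"dy": -1,"dz": 4,"rx": -9.85,"ry": 1.7,"rz": 0,"grip": 0.5},
  {"dx": 0,"dy": 0,"dz": 2,"rx": -9.85,"ry": 1.7,"rz": 0,"grip": 0.5},
  {"dx": 0,"dy": 0,"dz": 0,"rx": -9.85,"ry": 1.7,"rz": 0,"grip": 0.5},
  {"dx": 0,"dy": 0,"dz": 0,"rx": -9.85,"ry": 1.7,"rz": 0,"grip": 0.5},
  {"dx": 0,"dy": 0,"dz": 0,"rx": -9.85,"ry": 1.7,"rz": 0,"grip": 0.5},
])

```text
time: 26.52
eef_pos: [0.5205, -0.2322, 0.255]
tcp_rot: [3.125, -0.256, 0.002]
wrist_force: [0.1, 0.8, 0.3]
width: 0.0423
```

```bash
python3 - <<'E'
from h import *
tip(); print(np.round(bot.get_state()["joint_positions"],3))
im=imaging.get_image("side");crop(im,215,150,130,120,5,"pics/s25.png")
im=imaging.get_image("top");crop(im,250,130,130,120,5,"pics/t25.png")
E
```

```text
tcp [ 0.5205 -0.2322  0.255 ] zt [ 0.001 -0.006 -1.   ] xt [ 0.987 -0.163  0.002] F [0.1 0.8 0.3] w 0.0423
tip xs -61.5 ys -17.2 z 292.5
[-0.551  0.388  1.295 -0.005  1.454 -0.387]
```

View pics/s25.png

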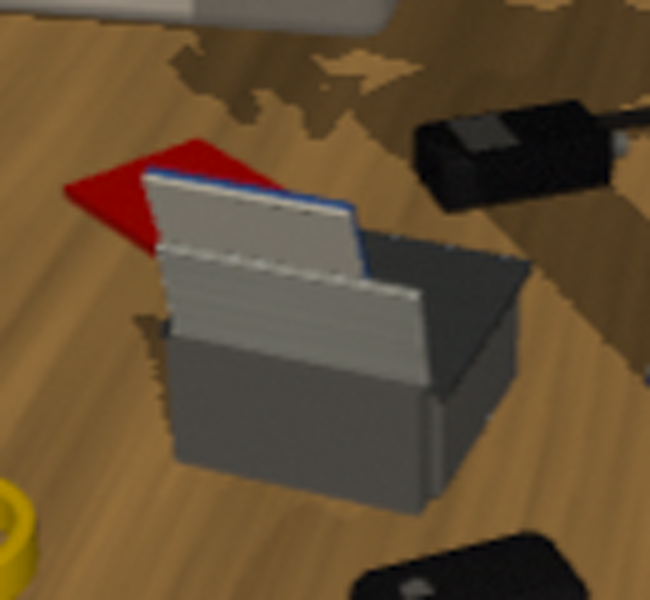

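View pics/t25.png

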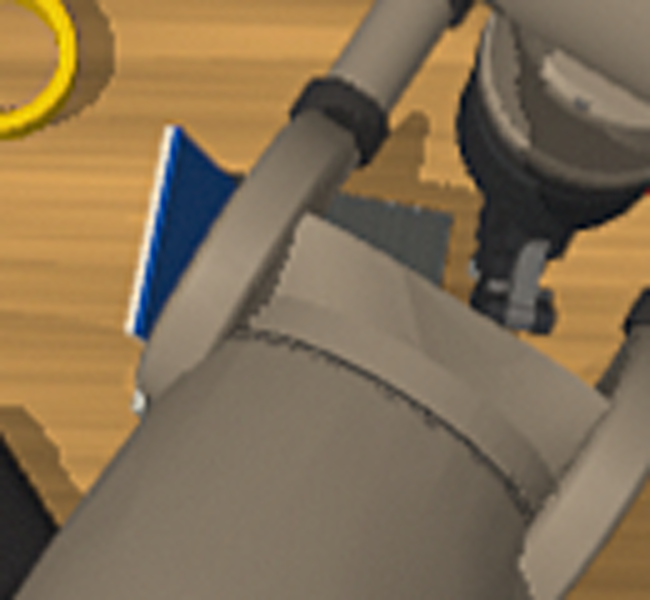

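```bash
python3 - <<'E'
from h import *
np.set_printoptions(precision=4,suppress=True)
c=lambda p,o,f:[o[0]+(p[0]+.5)/f-.5,o[1]+(p[1]+.5)/f-.5]
for nm,a,b in (("W+x",(146,178),(167,126)),("W-x",(350,212),(127,331)),("B+x",(148,169),(180,127)),("B-x",(354,206),(141,338))):
    p,e=tri(c(a,(215,150),5),c(b,(250,130),5)); print(nm,p,round(e,4),"xs %.1f ys %.1f"%((p[:2]-O)@xs*1e3,(p[:2]-O)@ys*1e3))
E
```

```text
W+x [ 0.5919 -0.0937  0.1633] 0.0015 xs 86.8 ys -64.1
W-x [ 0.4934 -0.0779  0.1645] 0.0013 xs 85.7 ys 35.7
B+x [ 0.592  -0.0997  0.1647] 0.003 xs 81.0 ys -65.1
B-x [ 0.4917 -0.0842  0.164 ] 0.0039 xs 79.1 ys 36.2
```

The cover stands by itself: its top edge is at xs ≈ 82, z ≈ 165 mm, leaning about 20°. I'll plan the grasp and the lay-down direction with the arm model.

```bash
cat > plan.py <<'E'
from kin import *
np.set_printoptions(precision=3,suppress=True)
q=np.array([-0.551,0.388,1.295,-0.005,1.454,-0.387])
psi=np.radians(20)
def grasp(back,depth=.025,psi=psi,s=1):
    zt=-np.sin(psi)*XS-np.cos(psi)*Z; n=np.cos(psi)*XS-np.sin(psi)*Z   # n: toward white side
    tip=W(.0825,-.0144,.165)+zt*(depth-back)
    return tip+.0345*zt,orient(zt,s*n)
def place(az,g,lift=0,s=1,depth=.025):
    a=np.radians(az);g=np.radians(g);u=np.array([np.cos(a),np.sin(a),0])
    zt=np.cos(g)*u-np.sin(g)*Z; b=np.sin(g)*u+np.cos(g)*Z   # blue up; white = -b
    c=np.array([.5295,.1955,.070+.05*np.sin(g)+.004*np.cos(g)+lift])
    tip=c-zt*(.05-depth)
    return tip+.0345*zt,orient(zt,-s*b)
E
python3 - <<'E'
from plan import *
for s in (1,-1):
    for bk in (.06,0):
        p,R=grasp(bk,s=s);x,e=ik(p,R,q);print("grasp",s,bk,round(e,4),x,"w",pts(x)[1])
    for az in (-102.2,-12.2,77.8,167.8):
        for g in (22,35):
            p,R=place(az,g,s=s);y,e=ik(p,R,x);print("place",s,az,g,round(e,4),y,"w",pts(y)[1])
E
```

```text
grasp 1 0.06 0.0 [-0.087  0.457  1.497 -0.369  1.24  -1.356] w [0.562 0.028 0.492]
grasp 1 0 0.0 [-0.123  0.51   1.58  -0.393  1.101 -1.335] w [0.559 0.008 0.436]
place 1 -102.2 22 0.0 [ 0.602  1.139  0.91  -0.78   2.012 -0.739] w [0.596 0.502 0.219]
place 1 -102.2 35 0.0 [ 0.569  0.991  1.022 -0.65   1.85  -0.731] w [0.588 0.467 0.296]
place 1 -12.2 22 0.5623 [ 0.475  0.417  1.963 -1.     0.536 -1.577] w [0.35  0.266 0.379]
place 1 -12.2 35 0.3394 [ 0.446  0.386  1.996 -1.     0.47  -1.619] w [0.345 0.249 0.385]
place 1 77.8 22 0.0 [-0.397  0.777  1.937  1.243  1.297  0.437] w [ 0.463 -0.111  0.219]
place 1 77.8 35 0.0 [-0.32   0.619  1.92   1.117  1.134  0.671] w [ 0.471 -0.076  0.296]
place 1 167.8 22 0.0 [0.063 1.296 0.532 0.405 2.446 0.424] w [0.836 0.129 0.219]
place 1 167.8 35 0.0 [0.075 1.12  0.726 0.295 2.215 0.349] w [0.801 0.137 0.296]
grasp -1 0.06 0.0 [-0.087  0.457  1.497 -0.369  1.24   1.785] w [0.562 0.028 0.492]
grasp -1 0 0.0 [-0.123  0.51   1.58  -0.393  1.101  1.807] w [0.559 0.008 0.436]
place -1 -102.2 22 0.0 [ 0.602  1.139  0.91  -0.78   2.012  2.403] w [0.596 0.502 0.219]
place -1 -102.2 35 0.0 [ 0.569  0.991  1.022 -0.65   1.85   2.411] w [0.588 0.467 0.296]
place -1 -12.2 22 0.5623 [ 0.475  0.417  1.963 -1.     0.536  1.565] w [0.35  0.266 0.379]
place -1 -12.2 35 0.3394 [ 0.446  0.386  1.996 -1.     0.47   1.523] w [0.345 0.249 0.385]
place -1 77.8 22 0.0 [-0.397  0.777  1.937  1.243  1.297 -2.705] w [ 0.463 -0.111  0.219]
place -1 77.8 35 0.0 [-0.32   0.619  1.92   1.117  1.134 -2.471] w [ 0.471 -0.076  0.296]
place -1 167.8 22 0.2805 [0.119 1.262 0.538 0.226 2.423 3.11 ] w [0.827 0.176 0.245]
place -1 167.8 35 0.2514 [0.086 1.081 0.774 0.245 2.16  3.11 ] w [0.789 0.144 0.31 ]
```

```bash
python3 - <<'E'
from h import *
np.set_printoptions(precision=3,suppress=True)
for c in [(60,160),(48,112),(5,168),(105,75),(83,140),(118,105),(205,103)]: print(c,onz("top",c,0.0),onz("top",c,0.06))
im=cv2.imread("pics/top0.png")[:,:,::-1];crop(im,0,30,220,200,3,"pics/t_left.png")
E
```

```text
(60, 160) [0.606 0.504 0.   ] [0.59  0.475 0.06 ]
(48, 112) [0.74  0.552 0.   ] [0.718 0.52  0.06 ]
(5, 168) [0.579 0.65  0.   ] [0.565 0.613 0.06 ]
(105, 75) [0.853 0.405 0.   ] [0.825 0.381 0.06 ]
(83, 140) [0.663 0.448 0.   ] [0.645 0.421 0.06 ]
(118, 105) [0.766 0.361 0.   ] [0.742 0.339 0.06 ]
(205, 103) [ 0.78   0.123 -0.   ] [0.755 0.112 0.06 ]
```

View pics/t_left.png

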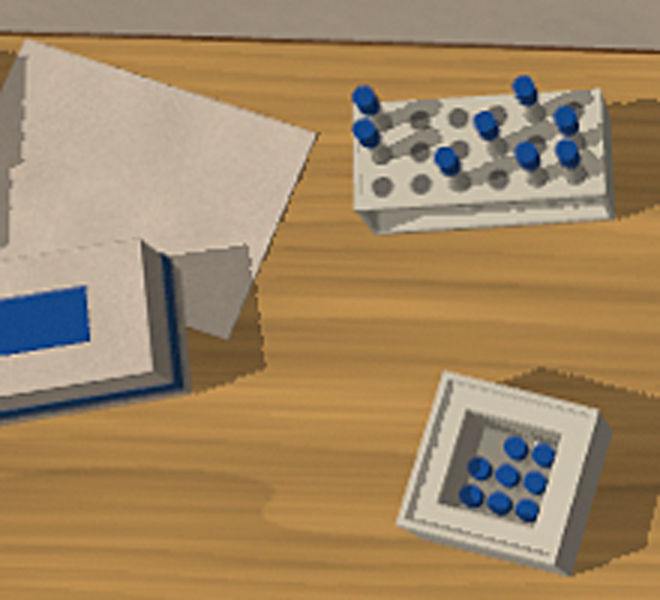

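```bash
python3 - <<'E'
from plan import *
for bk in (.06,0): print(bk,grasp(bk)[0],grasp(bk)[1][:,2])
E
```

```text
0.06 [ 0.542 -0.089  0.165] [-0.058 -0.337 -0.94 ]
0 [ 0.539 -0.11   0.109] [-0.058 -0.337 -0.94 ]
```

Request:
step_arm([
  {"dx": 0,"dy": 1,"dz": 0.3,"rx": 0,"ry": 0,"rz": 10,"grip": 0.5},
  {"dx": 0,"dy": 1.5,"dz": 0,"rx": 0,"ry": 0,"rz": 10,"grip": 0.5},
  {"dx": 0,"dy": 1.5,"dz": 0,"rx": 0,"ry": 0,"rz": 10,"grip": 0.5},
  {"dx": 0,"dy": 1.5,"dz": 0,"rx": 0,"ry": 0,"rz": 10,"grip": 0.5},
  {"dx": 0,"dy": 1.5,"dz": 0,"rx": 0,"ry": 0,"rz": 10,"grip": 0.5},
  {"dx": 0,"dy": 1.5,"dz": 0,"rx": 0,"ry": 0,"rz": 10,"grip": 0.5},
  {"dx": 0,"dy": 1.5,"dz": 0,"rx": 0,"ry": 0,"rz": 10,"grip": 0.5},
  {"dx": 0,"dy": 1.5,"dz": 0,"rx": 0,"ry": 0,"rz": 10,"grip": 0.5},
  {"dx": 0,"dy": 1,"dz": 0,"rx": 0,"ry": 0,"rz": 9.6,"grip": 0.5},
  {"dx": 0,"dy": 0,"dz": 0,"rx": -9.85,"ry": 1.7,"rz": 0,"grip": 0.5},
  {"dx": 0,"dy": 0,"dz": 0,"rx": -9.85,"ry": 1.7,"rz": 0,"grip": 0.5},
  {"dx": 0,"dy": 0,"dz": 0,"rx": 0,"ry": 0,"rz": 0,"grip": 0.5},
])

```text
time: 28.12
eef_pos: [0.5204, -0.1044, 0.2552]
tcp_rot: [2.209, 1.871, -0.394]
wrist_force: [-0.5, -0.0, -0.2]
width: 0.0428
```

```bash
python3 - <<'E'
from h import *
from kin import Rn
from plan import grasp
t,R=tip(); print(np.round(bot.get_state()["joint_positions"],3))
p,G=grasp(.06); print("need d",np.round((p-bot.get_state()["eef_pos"])*100,2),"rot",np.round(np.degrees(Rn.from_matrix(G@R.T).as_rotvec()),2))
E
```

```text
tcp [ 0.52  -0.104  0.255] zt [-0.062 -0.336 -0.94 ] xt [ 0.154  0.927 -0.341] F [-0.5 -0.  -0.2] w 0.0428
tip xs 77.0 ys 4.4 z 290.4
[-0.119  0.348  1.412 -0.352  1.415 -1.463]
need d [ 2.18  1.5  -8.97] rot [-0.11 -0.31 -0.24]
```

Request:
step_arm([
  {"dx": 1.1,"dy": 0.75,"dz": -3,"rx": 0,"ry": 0,"rz": 0,"grip": 0.5},
  {"dx": 1.1,"dy": 0.75,"dz": -3,"rx": 0,"ry": 0,"rz": 0,"grip": 0.5},
  {"dx": 0,"dy": 0,"dz": -2,"rx": 0,"ry": 0,"rz": 0,"grip": 0.5},
  {"dx": 0,"dy": 0,"dz": 0,"rx": 0,"ry": 0,"rz": 0,"grip": 0.5},
  {"dx": 0,"dy": 0,"dz": 0,"rx": 0,"ry": 0,"rz": 0,"grip": 0.5},
])

```text
time: 28.75
eef_pos: [0.5428, -0.0921, 0.1776]
tcp_rot: [2.213, 1.863, -0.39]
wrist_force: [0.8, 0.4, 0.3]
width: 0.0426
```

```bash
python3 - <<'E'
from h import *
from kin import Rn
from plan import grasp
t,R=tip()
p,G=grasp(.06); print("need d",np.round((p-bot.get_state()["eef_pos"])*100,2))
p,G=grasp(.0); print("final d",np.round((p-bot.get_state()["eef_pos"])*100,2))
im=imaging.get_image("side");crop(im,195,70,150,170,3.5,"pics/s26.png")
im=imaging.get_image("top");crop(im,250,100,130,140,4,"pics/t26.png")
E
```

```text
tcp [ 0.543 -0.092  0.178] zt [-0.059 -0.336 -0.94 ] xt [ 0.16   0.926 -0.341] F [0.8 0.4 0.3] w 0.0426
tip xs 92.8 ys -15.4 z 212.8
need d [-0.06  0.28 -1.21]
final d [-0.41 -1.75 -6.85]
```

View pics/s26.png

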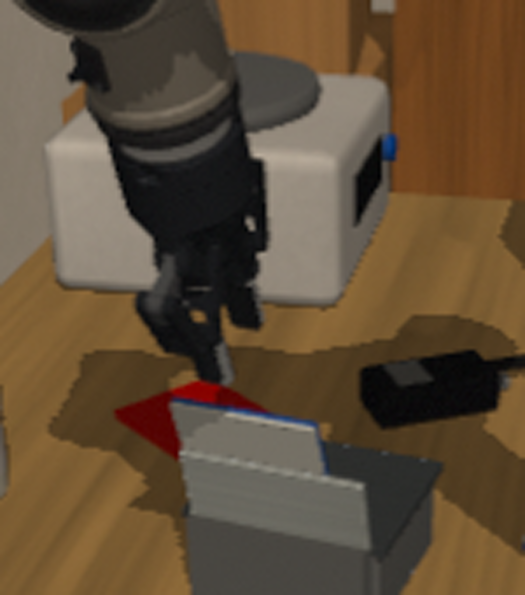

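View pics/t26.png

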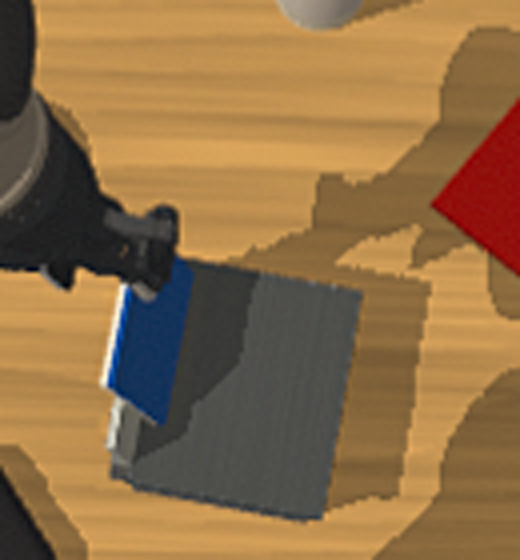

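Request:
step_arm([
  {"dx": -0.06,"dy": 0.28,"dz": -1.2,"rx": 0,"ry": 0,"rz": 0,"grip": 0.5},
  {"dx": -0.09,"dy": -0.51,"dz": -1.4,"rx": 0,"ry": 0,"rz": 0,"grip": 0.5},
  {"dx": -0.09,"dy": -0.51,"dz": -1.4,"rx": 0,"ry": 0,"rz": 0,"grip": 0.5},
  {"dx": 0,"dy": 0,"dz": 0,"rx": 0,"ry": 0,"rz": 0,"grip": 0.5},
])

```text
time: 29.35
eef_pos: [0.5389, -0.0986, 0.1349]
tcp_rot: [2.211, 1.866, -0.395]
wrist_force: [0.2, 0.3, 0.6]
width: 0.0431
```

```bash
python3 - <<'E'
from h import *
t,R=tip()
im=imaging.get_image("side");crop(im,225,120,80,90,7,"pics/s27.png")
im=imaging.get_image("top");crop(im,260,130,90,90,6,"pics/t27.png")
E
```

```text
tcp [ 0.5389 -0.0986  0.1349] zt [-0.062 -0.337 -0.94 ] xt [ 0.157  0.926 -0.342] F [0.2 0.3 0.6] w 0.0431
tip xs 85.8 ys -12.8 z 170.1
```

View pics/s27.png

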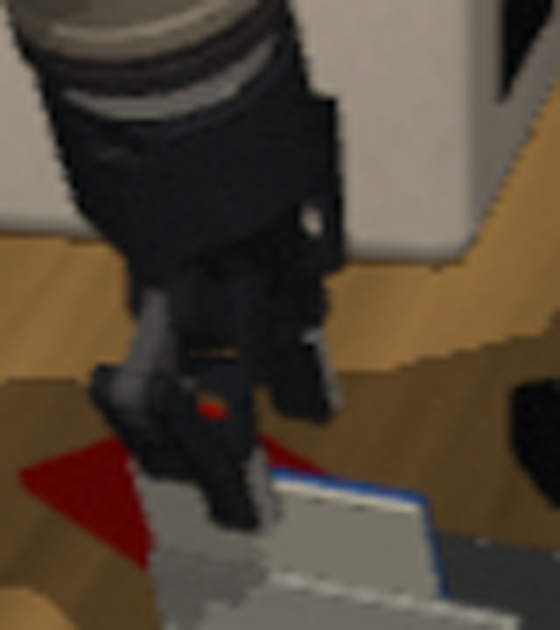

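View pics/t27.png

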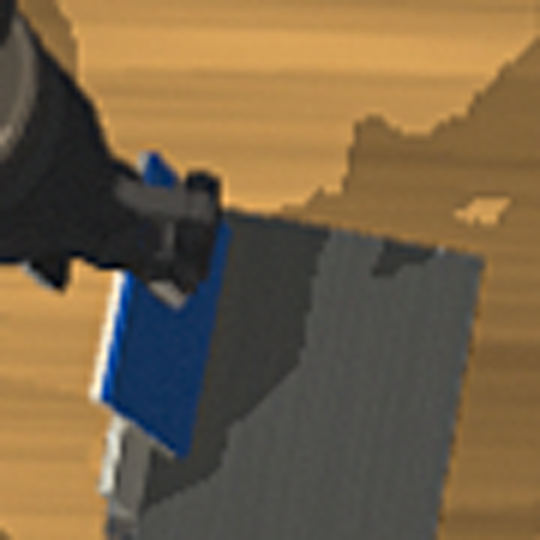

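The fingers straddle the top edge, one on the white side and one on the blue. I'll go down the last 24 mm and close gently.

Request:
step_arm([
  {"dx": 0,"dy": -0.45,"dz": -1.15,"rx": 0,"ry": 0,"rz": 0,"grip": 0.5},
  {"dx": 0,"dy": -0.45,"dz": -1.15,"rx": 0,"ry": 0,"rz": 0,"grip": 0.5},
  {"dx": 0,"dy": 0,"dz": 0,"rx": 0,"ry": 0,"rz": 0,"grip": 0.5},
  {"dx": 0,"dy": 0,"dz": 0,"rx": 0,"ry": 0,"rz": 0,"grip": 0.65},
  {"dx": 0,"dy": 0,"dz": 0,"rx": 0,"ry": 0,"rz": 0,"grip": 0.75},
], squeeze=40)

```text
time: 30.08
eef_pos: [0.5403, -0.1072, 0.1139]
tcp_rot: [2.21, 1.865, -0.391]
wrist_force: [-0.3, 0.3, 0.3]
width: 0.0212
```

```bash
python3 - <<'E'
from h import *
t,R=tip(.036)
im=imaging.get_image("side");crop(im,225,120,80,90,7,"pics/s28.png")
im=imaging.get_image("top");crop(im,260,130,90,90,6,"pics/t28.png")
E
```

```text
tcp [ 0.5403 -0.1072  0.1139] zt [-0.058 -0.337 -0.94 ] xt [ 0.158  0.926 -0.342] F [-0.3  0.3  0.3] w 0.0212
tip xs 77.0 ys -15.5 z 147.8
```

View pics/s28.png

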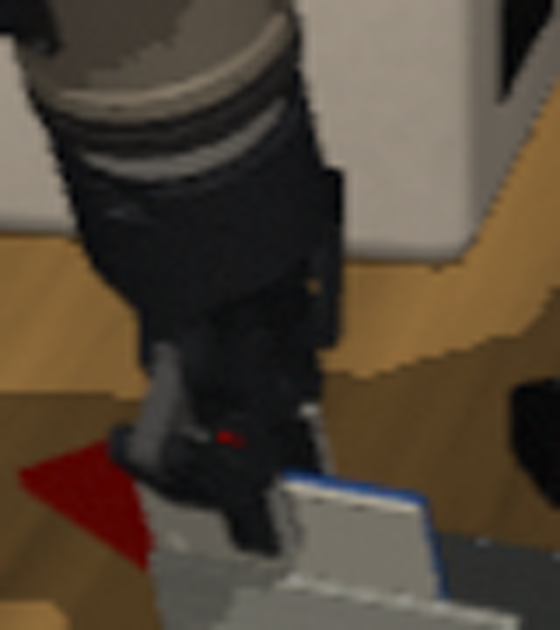

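View pics/t28.png

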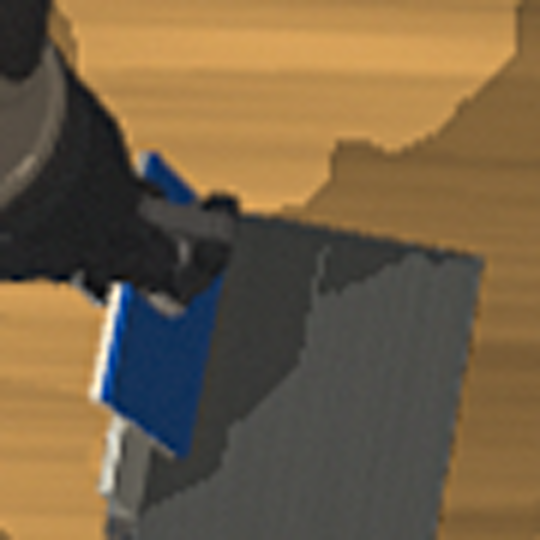

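Request:
step_arm([
  {"dx": -0.03,"dy": -0.17,"dz": -0.47,"rx": 0,"ry": 0,"rz": 0,"grip": 0.75},
  {"dx": 0,"dy": 0,"dz": 0,"rx": 0,"ry": 0,"rz": 0,"grip": 0.85},
  {"dx": 0,"dy": 0,"dz": 0,"rx": 0,"ry": 0,"rz": 0,"grip": 0.9},
  {"dx": 0,"dy": 0,"dz": 0,"rx": 0,"ry": 0,"rz": 0,"grip": 0.95},
  {"dx": 0,"dy": 0,"dz": 0,"rx": 0,"ry": 0,"rz": 0,"grip": 1},
  {"dx": 0,"dy": 0,"dz": 0,"rx": 0,"ry": 0,"rz": 0,"grip": 1},
  {"dx": 0,"dy": 0,"dz": 0,"rx": 0,"ry": 0,"rz": 0,"grip": 1},
])

```text
time: 31.05
eef_pos: [0.5398, -0.109, 0.1089]
tcp_rot: [2.21, 1.865, -0.391]
wrist_force: [1.0, 1.3, -1.1]
width: 0.0069
```

```bash
python3 - <<'E'
from h import *
t,R=tip(.0345)
im=imaging.get_image("side");crop(im,225,120,80,90,7,"pics/s29.png")
E
```

```text
tcp [ 0.5398 -0.109   0.1089] zt [-0.059 -0.337 -0.94 ] xt [ 0.158  0.926 -0.342] F [ 1.   1.3 -1.1] w 0.0069
tip xs 74.7 ys -15.3 z 141.3
```

View pics/s29.png

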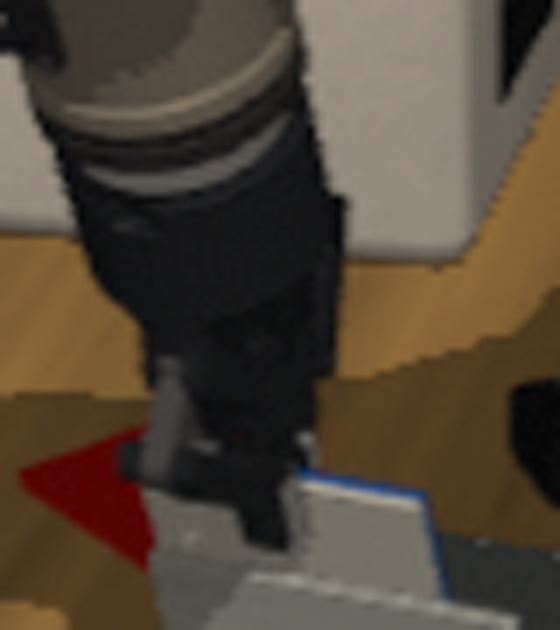

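Grip closed on about 7 to 8 mm. I'll lift along the plate's plane and check.

Request:
step_arm([
  {"dx": 0.04,"dy": 0.2,"dz": 1,"rx": 0,"ry": 0,"rz": 0,"grip": 1},
  {"dx": 0.1,"dy": 0.5,"dz": 2,"rx": 0,"ry": 0,"rz": 0,"grip": 1},
  {"dx": 0.1,"dy": 0.5,"dz": 2.5,"rx": 0,"ry": 0,"rz": 0,"grip": 1},
  {"dx": 0,"dy": 0,"dz": 0,"rx": 0,"ry": 0,"rz": 0,"grip": 1},
])

```text
time: 31.6
eef_pos: [0.5436, -0.0968, 0.1662]
tcp_rot: [2.208, 1.863, -0.386]
wrist_force: [-0.6, 0.4, -1.3]
width: 0.0069
```

```bash
python3 - <<'E'
from h import *
t,R=tip(.0345)
im=imaging.get_image("side");crop(im,205,80,130,150,4,"pics/s30.png")
E
```

```text
tcp [ 0.5436 -0.0968  0.1662] zt [-0.054 -0.338 -0.94 ] xt [ 0.159  0.926 -0.342] F [-0.6  0.4 -1.3] w 0.0069
tip xs 87.4 ys -16.9 z 198.7
```

View pics/s30.png

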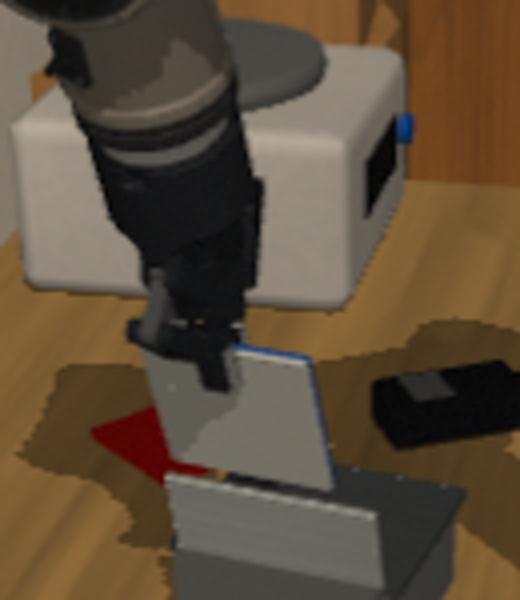

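The cover is lifted and held square. Now I plan the transfer to above the box.

```bash
python3 - <<'E'
from plan import *
from h import bot
s=bot.get_state();p=s["eef_pos"];R=Rn.from_rotvec(s["tcp_rot"]).as_matrix();q=s["joint_positions"]
for g,l in ((28,.06),(28,0.004),(20,0.002)):
    P,G=place(-102.2,g,lift=l,depth=.024); x,e=ik(P,G,q)
    print(g,l,"d cm",(P-p)*100,"rotvec deg",np.degrees(Rn.from_matrix(G@R.T).as_rotvec()),x,e,"wrist",pts(x)[1]); print(P)
E
```

```text
28 0.06 d cm [-1.476 28.502 -1.167] rotvec deg [-41.228   8.011  -2.431] [ 0.59   1.002  0.936 -0.745  2.009 -0.799] 1.942890293094024e-15 wrist [0.593 0.488 0.316]
[0.528 0.188 0.153]
28 0.004 d cm [-1.476 28.502 -6.767] rotvec deg [-41.228   8.011  -2.431] [ 0.59   1.066  0.957 -0.72   1.946 -0.737] 2.220446049250313e-15 wrist [0.593 0.488 0.26 ]
[0.528 0.188 0.097]
20 0.002 d cm [-1.486 28.455 -7.473] rotvec deg [-49.083   9.528  -2.386] [ 0.607  1.16   0.89  -0.802  2.039 -0.746] 2.755696291640501e-11 wrist [0.597 0.507 0.209]
[0.528 0.188 0.09 ]
```

Request:
step_arm([
  {"dx": 0,"dy": 0,"dz": 4,"rx": 0,"ry": 0,"rz": 0,"grip": 1},
  {"dx": 0,"dy": 0.5,"dz": 4,"rx": 0,"ry": 0,"rz": 0,"grip": 1},
  {"dx": -0.15,"dy": 2.8,"dz": 0,"rx": -4.1,"ry": 0.8,"rz": -0.24,"grip": 1},
  {"dx": -0.15,"dy": 2.8,"dz": 0,"rx": -4.1,"ry": 0.8,"rz": -0.24,"grip": 1},
  {"dx": -0.15,"dy": 2.8,"dz": 0,"rx": -4.1,"ry": 0.8,"rz": -0.24,"grip": 1},
  {"dx": -0.15,"dy": 2.8,"dz": 0,"rx": -4.1,"ry": 0.8,"rz": -0.24,"grip": 1},
  {"dx": -0.15,"dy": 2.8,"dz": 0,"rx": -4.1,"ry": 0.8,"rz": -0.24,"grip": 1},
  {"dx": -0.15,"dy": 2.8,"dz": 0,"rx": -4.1,"ry": 0.8,"rz": -0.24,"grip": 1},
  {"dx": -0.15,"dy": 2.8,"dz": 0,"rx": -4.1,"ry": 0.8,"rz": -0.24,"grip": 1},
  {"dx": -0.15,"dy": 2.8,"dz": 0,"rx": -4.1,"ry": 0.8,"rz": -0.24,"grip": 1},
  {"dx": -0.15,"dy": 2.8,"dz": 0,"rx": -4.1,"ry": 0.8,"rz": -0.24,"grip": 1},
  {"dx": -0.15,"dy": 2.8,"dz": 0,"rx": -4.1,"ry": 0.8,"rz": -0.24,"grip": 1},
  {"dx": 0,"dy": 0,"dz": 0,"rx": 0,"ry": 0,"rz": 0,"grip": 1},
])

```text
time: 33.28
eef_pos: [0.5267, 0.1898, 0.24]
tcp_rot: [1.747, 1.419, -1.057]
wrist_force: [0.7, -0.2, -0.6]
width: 0.0069
```

```bash
python3 - <<'E'
from plan import *
from h import *
s=bot.get_state();p=s["eef_pos"];R=Rn.from_rotvec(s["tcp_rot"]).as_matrix();tip(.0345)
P,G=place(-102.2,28,lift=.06,depth=.024);print("d cm",(P-p)*100,"rot",np.degrees(Rn.from_matrix(G@R.T).as_rotvec()))
im=imaging.get_image("side");crop(im,120,170,260,220,2.7,"pics/s31.png")
im=imaging.get_image("top");crop(im,70,90,200,170,3.5,"pics/t31.png")
E
```

```text
tcp [0.527 0.19  0.24 ] zt [-0.188 -0.863 -0.469] xt [ 0.092  0.46  -0.883] F [ 0.7 -0.2 -0.6] w 0.0069
tip xs 385.4 ys 47.1 z 256.2
d cm [ 0.122 -0.164 -8.699] rot [-0.051 -0.398 -0.129]
```

View pics/s31.png

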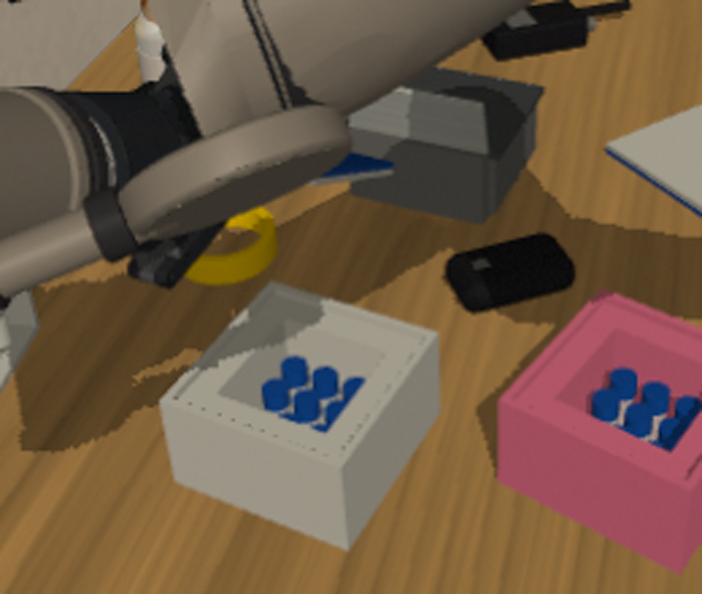

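View pics/t31.png

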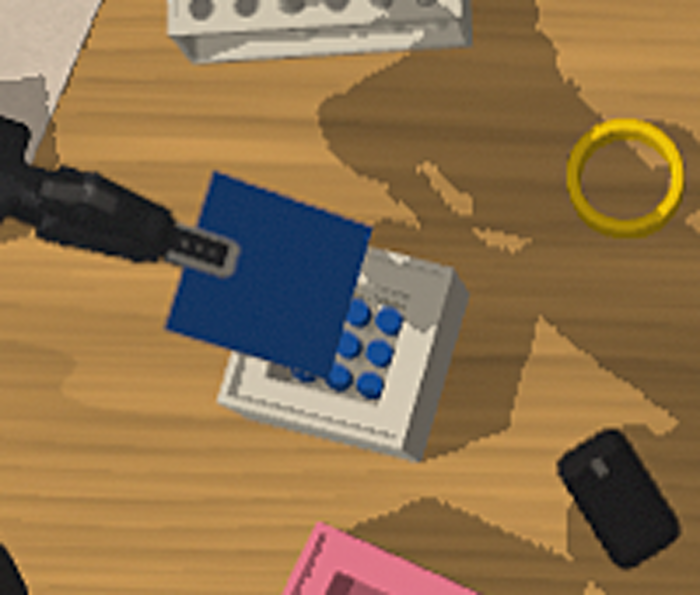

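The cover hangs over the box, blue face up and parallel to it. The offset seen in the top view comes from its height. I'll descend to about 6 cm above the ledge.

Request:
step_arm([
  {"dx": 0.06,"dy": -0.08,"dz": -3,"rx": 0,"ry": -0.4,"rz": 0,"grip": 1},
  {"dx": 0.06,"dy": -0.08,"dz": -3,"rx": 0,"ry": 0,"rz": 0,"grip": 1},
  {"dx": 0,"dy": 0,"dz": -2.7,"rx": 0,"ry": 0,"rz": 0,"grip": 1},
  {"dx": 0,"dy": 0,"dz": -1.5,"rx": 0,"ry": 0,"rz": 0,"grip": 1},
  {"dx": 0,"dy": 0,"dz": -1,"rx": 0,"ry": 0,"rz": 0,"grip": 1},
  {"dx": 0,"dy": 0,"dz": 0,"rx": 0,"ry": 0,"rz": 0,"grip": 1},
])

```text
time: 34.12
eef_pos: [0.5284, 0.1863, 0.1317]
tcp_rot: [1.756, 1.411, -1.045]
wrist_force: [1.1, 0.5, -0.3]
width: 0.0071
```

```bash
python3 - <<'E'
from plan import *
from h import *
s=bot.get_state();p=s["eef_pos"];R=Rn.from_rotvec(s["tcp_rot"]).as_matrix();tip(.0345)
P,G=place(-102.2,28,lift=.0,depth=.024);print("d cm",(P-p)*100,"rot",np.degrees(Rn.from_matrix(G@R.T).as_rotvec()))
# predicted blue-face corners
c=p-.0345*R[:,2]+.026*R[:,2]; b=-R[:,0]; u=R[:,2]; v=np.cross(b,u)
for i,j in ((-1,-1),(-1,1),(1,1),(1,-1)):
    X=c+.004*b+.05*i*u+.05*j*v; print(i,j,X,(proj("top",[X])[0]-[110,130])*5,(proj("side",[X])[0]-[120,190])*3)
im=imaging.get_image("side");crop(im,120,190,220,190,3,"pics/s32.png")
im=imaging.get_image("top");crop(im,110,130,120,110,5,"pics/t32.png")
E
```

```text
tcp [0.528 0.186 0.132] zt [-0.185 -0.861 -0.474] xt [ 0.105  0.462 -0.881] F [ 1.1  0.5 -0.3] w 0.0071
tip xs 382.2 ys 44.9 z 148.1
d cm [-0.048  0.182 -3.872] rot [-0.218  0.312  0.081]
-1 -1 [0.49  0.245 0.163] [120.718 315.019] [366.181 294.222]
-1 1 [0.588 0.224 0.163] [182.613 110.542] [211.437 245.15 ]
1 1 [0.569 0.138 0.116] [384.167 180.63 ] [302.194 224.313]
1 -1 [0.471 0.159 0.115] [327.678 377.718] [443.937 266.697]
```

View pics/s32.png

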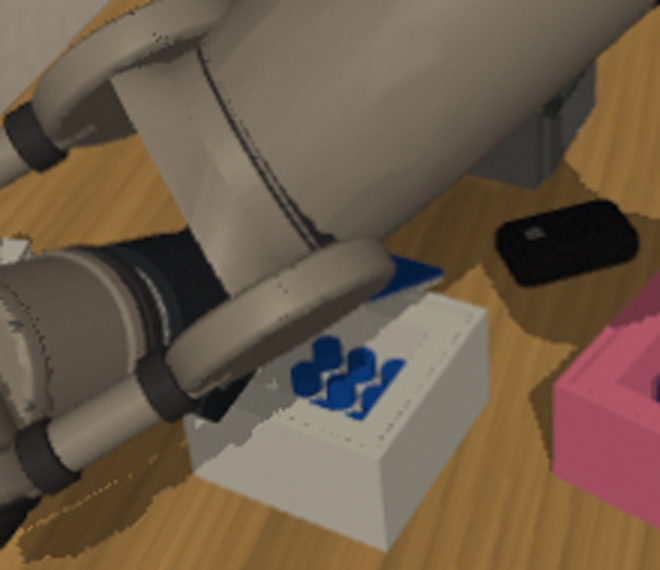

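View pics/t32.png

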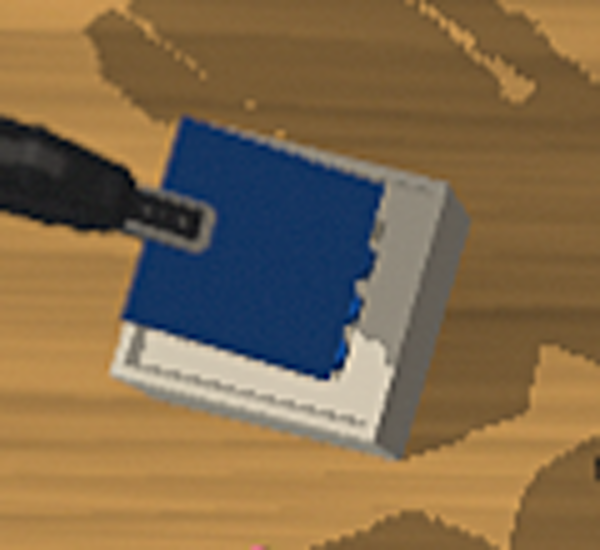

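The predicted and observed corners agree to within 1 px (the far corner predicted at (328,378), seen at (330,380)). I'll lower until the far edge touches the ledge.

Request:
step_arm([
  {"dx": 0.1,"dy": 0.18,"dz": -1.2,"rx": -0.2,"ry": 0.3,"rz": 0,"grip": 1},
  {"dx": 0,"dy": 0,"dz": -1.2,"rx": 0,"ry": 0,"rz": 0,"grip": 1},
  {"dx": 0,"dy": 0,"dz": -0.8,"rx": 0,"ry": 0,"rz": 0,"grip": 1},
  {"dx": 0,"dy": 0,"dz": -0.2,"rx": 0,"ry": 0,"rz": 0,"grip": 1},
  {"dx": 0,"dy": 0,"dz": -0.1,"rx": 0,"ry": 0,"rz": 0,"grip": 1},
  {"dx": 0,"dy": 0,"dz": 0,"rx": 0,"ry": 0,"rz": 0,"grip": 1},
])

```text
time: 34.98
eef_pos: [0.5295, 0.1883, 0.0972]
tcp_rot: [1.752, 1.411, -1.051]
wrist_force: [0.5, 0.1, -0.6]
width: 0.0067
```

Request:
step_arm([
  {"dx": 0,"dy": 0,"dz": -0.15,"rx": 0,"ry": 0,"rz": 0,"grip": 1},
  {"dx": 0,"dy": 0,"dz": 0,"rx": 0,"ry": 0,"rz": 0,"grip": 1},
])

```text
time: 35.22
eef_pos: [0.5294, 0.1882, 0.0955]
tcp_rot: [1.752, 1.412, -1.051]
wrist_force: [0.3, -1.2, -1.2]
width: 0.0074
```

Request:
step_arm([
  {"dx": 0,"dy": 0,"dz": -0.15,"rx": 0,"ry": 0,"rz": 0,"grip": 1},
  {"dx": 0,"dy": 0,"dz": 0,"rx": 0,"ry": 0,"rz": 0,"grip": 1},
])

```text
time: 35.48
eef_pos: [0.5293, 0.1882, 0.0938]
tcp_rot: [1.752, 1.412, -1.052]
wrist_force: [0.7, 0.1, -0.9]
width: 0.0073
```

```bash
python3 - <<'E'
from plan import *
from h import *
s=bot.get_state();p=s["eef_pos"];R=Rn.from_rotvec(s["tcp_rot"]).as_matrix();tip(.0345)
P,G=place(-102.2,28,lift=.0,depth=.024);print("d cm",(P-p)*100,"rot",np.degrees(Rn.from_matrix(G@R.T).as_rotvec()))
im=imaging.get_image("side");crop(im,120,190,220,190,3,"pics/s33.png")
im=imaging.get_image("top");crop(im,110,130,120,110,5,"pics/t33.png")
E
```

```text
tcp [0.529 0.188 0.094] zt [-0.188 -0.863 -0.47 ] xt [ 0.1    0.459 -0.883] F [ 0.7  0.1 -0.9] w 0.0073
tip xs 384.3 ys 44.2 z 110.0
d cm [-0.143 -0.002 -0.078] rot [-0.028  0.019  0.077]
```

View pics/s33.png

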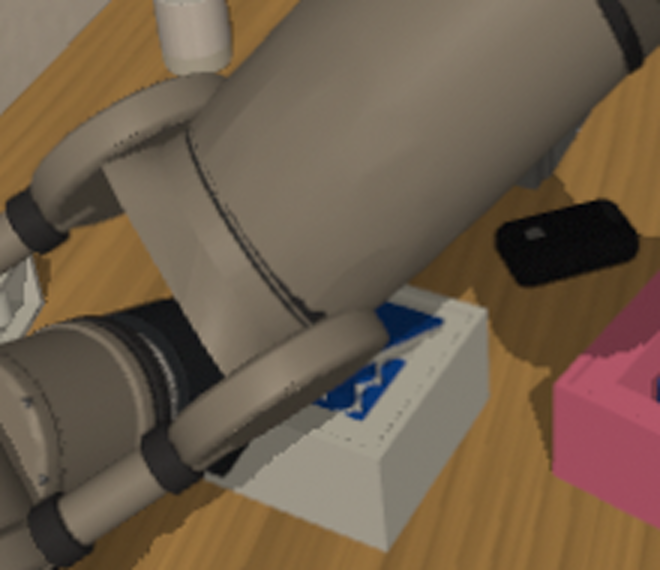

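View pics/t33.png

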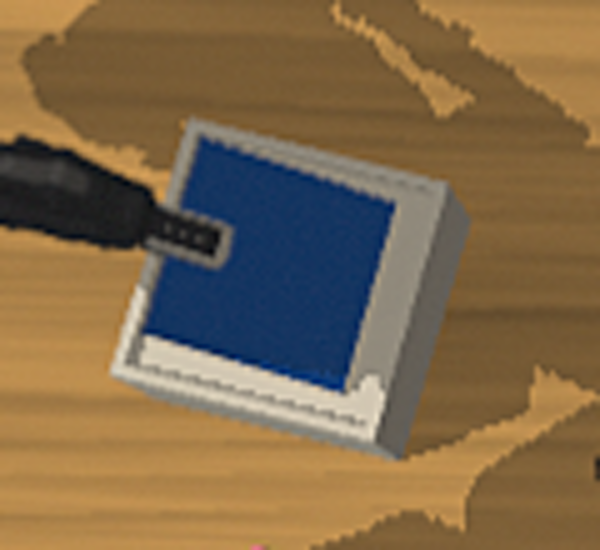

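Blue footprint in the top view: (202,138), (397,202), (347,390), (145,335). Measured at the far edge, it needs about 3 mm toward -x and 5 mm toward -y. I'll work out the flatter pose (γ = 18°), which turns about the far edge.

```bash
python3 - <<'E'
from plan import *
from h import *
s=bot.get_state();p=s["eef_pos"];R=Rn.from_rotvec(s["tcp_rot"]).as_matrix()
u=np.array([np.cos(np.radians(-102.2)),np.sin(np.radians(-102.2)),0])
def pl(g):
    P,G=place(-102.2,g,depth=.024); P=P+u*(.05*np.cos(np.radians(g))-.05)*-1; return P,G   # far edge fixed at 50 mm
for g in (28,23,18,15):
    P,G=pl(g); x,e=ik(P,G,s["joint_positions"]); print(g,(P-p)*100,np.degrees(Rn.from_matrix(G@R.T).as_rotvec()),e,pts(x)[1],x)
E
```

```text
28 [-0.269 -0.577 -0.091] [-0.03   0.029  0.078] 3.092850581635047e-09 [0.592 0.483 0.256] [ 0.584  1.062  0.978 -0.719  1.929 -0.728]
23 [-0.236 -0.424 -0.402] [-4.917  1.089  0.077] 7.65495086800779e-12 [0.595 0.497 0.226] [ 0.597  1.122  0.93  -0.769  1.994 -0.734]
18 [-0.209 -0.3   -0.729] [-9.803  2.149  0.076] 2.9111820133986336e-14 [0.597 0.509 0.194] [ 0.608  1.182  0.883 -0.822  2.056 -0.745]
15 [-0.196 -0.24  -0.932] [-12.735   2.784   0.076] 3.698111575632028e-11 [0.598 0.514 0.175] [ 0.613  1.217  0.856 -0.855  2.092 -0.754]
```

Request:
step_arm([
  {"dx": -0.2,"dy": -0.28,"dz": 0.1,"rx": 0,"ry": 0,"rz": 0,"grip": 1},
  {"dx": -0.2,"dy": -0.28,"dz": 0,"rx": 0,"ry": 0,"rz": 0,"grip": 1},
  {"dx": 0,"dy": 0,"dz": -0.15,"rx": 0,"ry": 0,"rz": 0,"grip": 1},
  {"dx": 0,"dy": 0,"dz": 0,"rx": 0,"ry": 0,"rz": 0,"grip": 1},
])

```text
time: 36.08
eef_pos: [0.5253, 0.1826, 0.0933]
tcp_rot: [1.752, 1.412, -1.052]
wrist_force: [-0.2, 0.1, -1.1]
width: 0.007
```

Request:
step_arm([
  {"dx": 0,"dy": 0,"dz": -0.1,"rx": 0,"ry": 0,"rz": 0,"grip": 1},
  {"dx": 0,"dy": 0,"dz": 0,"rx": 0,"ry": 0,"rz": 0,"grip": 1},
])

```text
time: 36.33
eef_pos: [0.5254, 0.1827, 0.0924]
tcp_rot: [1.752, 1.412, -1.052]
wrist_force: [0.7, 0.1, -1.4]
width: 0.0071
```

Request:
step_arm([
  {"dx": 0,"dy": 0,"dz": -0.1,"rx": 0,"ry": 0,"rz": 0,"grip": 1},
  {"dx": 0,"dy": 0,"dz": 0,"rx": 0,"ry": 0,"rz": 0,"grip": 1},
])

```text
time: 36.58
eef_pos: [0.5255, 0.1827, 0.0919]
tcp_rot: [1.752, 1.411, -1.051]
wrist_force: [-0.4, 0.8, 2.9]
width: 0.0072
```

The far edge is on the ledge (about 3 N). I'll flatten to about 20° around it.

Request:
step_arm([
  {"dx": 0.01,"dy": 0.05,"dz": -0.1,"rx": -1.95,"ry": 0.43,"rz": 0,"grip": 1},
  {"dx": 0.01,"dy": 0.05,"dz": -0.12,"rx": -1.95,"ry": 0.43,"rz": 0,"grip": 1},
  {"dx": 0.01,"dy": 0.06,"dz": -0.12,"rx": -1.95,"ry": 0.43,"rz": 0,"grip": 1},
  {"dx": 0.01,"dy": 0.06,"dz": -0.13,"rx": -1.95,"ry": 0.43,"rz": 0,"grip": 1},
  {"dx": 0,"dy": 0,"dz": 0,"rx": 0,"ry": 0,"rz": 0,"grip": 1},
])

```text
time: 37.2
eef_pos: [0.5256, 0.1848, 0.0865]
tcp_rot: [1.642, 1.323, -1.153]
wrist_force: [1.3, 0.2, 5.4]
width: 0.0071
```

```bash
python3 - <<'E'
from h import *
tip(.0345)
im=imaging.get_image("side");crop(im,120,210,180,160,4,"pics/s34.png")
im=imaging.get_image("top");crop(im,110,130,120,110,5,"pics/t34.png")
E
```

```text
tcp [0.5256 0.1848 0.0865] zt [-0.2   -0.919 -0.339] xt [ 0.072  0.331 -0.941] F [1.3 0.2 5.4] w 0.0071
tip xs 382.2 ys 47.2 z 98.2
```

View pics/s34.png

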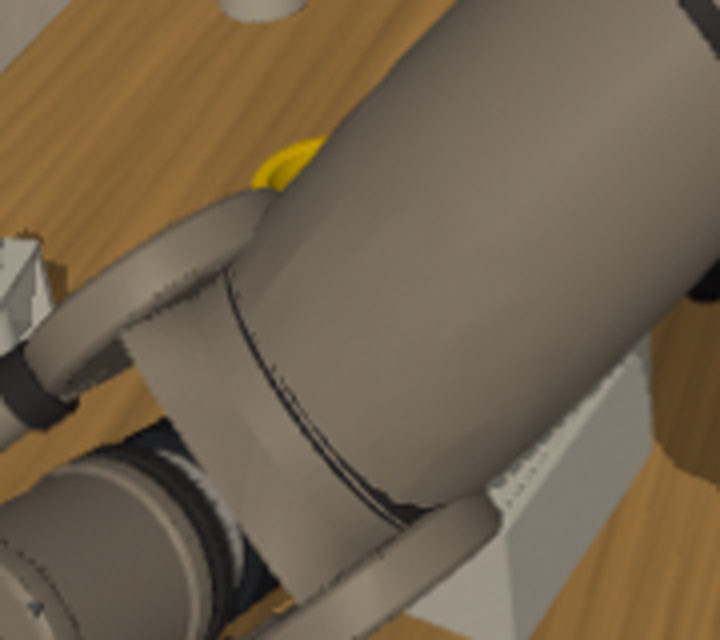

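View pics/t34.png

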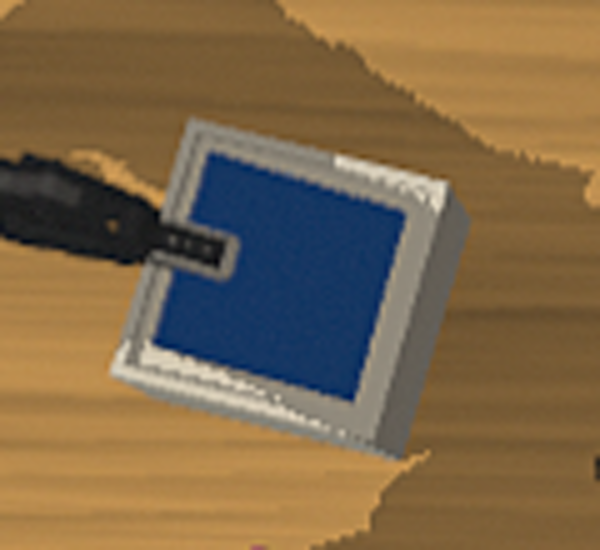

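The cover is centred between the rims with the far edge seated. I'll open just enough for it to rest on the lower finger.

Request:
step_arm([
  {"dx": 0,"dy": 0,"dz": 0.06,"rx": 0,"ry": 0,"rz": 0,"grip": 0.92},
  {"dx": 0,"dy": 0,"dz": 0,"rx": 0,"ry": 0,"rz": 0,"grip": 0.88},
  {"dx": 0,"dy": 0,"dz": 0,"rx": 0,"ry": 0,"rz": 0,"grip": 0.84},
  {"dx": 0,"dy": 0,"dz": 0,"rx": 0,"ry": 0,"rz": 0,"grip": 0.8},
  {"dx": 0,"dy": 0,"dz": 0,"rx": 0,"ry": 0,"rz": 0,"grip": 0.8},
])

```text
time: 37.92
eef_pos: [0.5257, 0.1848, 0.0872]
tcp_rot: [1.645, 1.326, -1.151]
wrist_force: [0.8, 0.0, -0.6]
width: 0.0168
```

```bash
python3 - <<'E'
from h import *
tip(.0355)
im=imaging.get_image("top");crop(im,110,130,120,110,5,"pics/t35.png")
E
```

```text
tcp [0.5257 0.1848 0.0872] zt [-0.2   -0.918 -0.343] xt [ 0.073  0.335 -0.939] F [ 0.8  0.  -0.6] w 0.0168
tip xs 383.2 ys 47.0 z 99.3
```

View pics/t35.png

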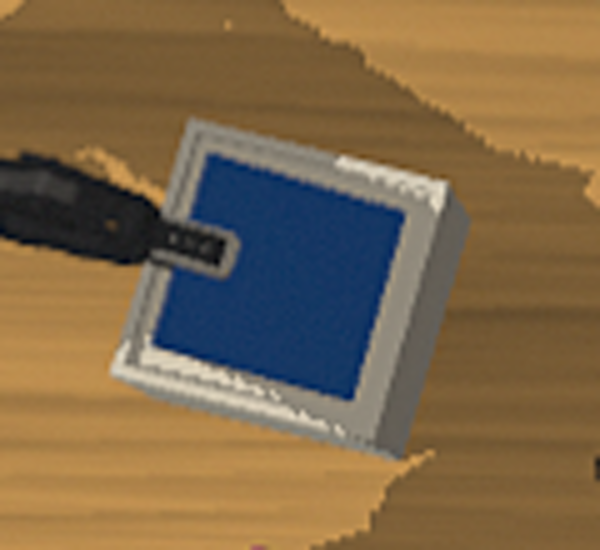

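Released: the opening is 17 mm and the cover rests in place. I'll ease it down 6 mm on the lower finger, then check.

Request:
step_arm([
  {"dx": 0,"dy": 0,"dz": -0.3,"rx": 0,"ry": 0,"rz": 0,"grip": 0.8},
  {"dx": 0,"dy": 0,"dz": -0.3,"rx": 0,"ry": 0,"rz": 0,"grip": 0.8},
  {"dx": 0,"dy": 0,"dz": 0,"rx": 0,"ry": 0,"rz": 0,"grip": 0.8},
])

```text
time: 38.35
eef_pos: [0.5257, 0.1848, 0.0809]
tcp_rot: [1.645, 1.326, -1.151]
wrist_force: [-0.2, 0.2, -0.2]
width: 0.0169
```

```bash
python3 - <<'E'
from h import *
tip(.0355)
im=imaging.get_image("top");crop(im,110,130,120,110,5,"pics/t36.png")
im=imaging.get_image("side");crop(im,150,290,120,100,5,"pics/s36.png")
E
```

```text
tcp [0.5257 0.1848 0.0809] zt [-0.2   -0.918 -0.342] xt [ 0.072  0.335 -0.94 ] F [-0.2  0.2 -0.2] w 0.0169
tip xs 383.2 ys 47.1 z 93.1
```

View pics/t36.png

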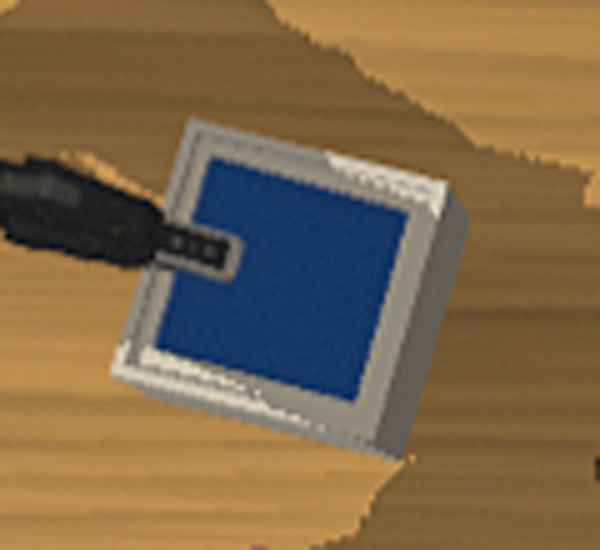

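View pics/s36.png

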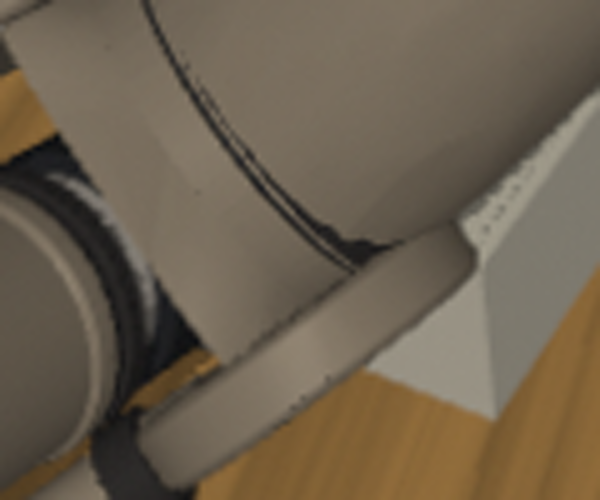

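I'll withdraw 5 mm and check whether the cover is dragged along.

Request:
step_arm([
  {"dx": 0.11,"dy": 0.5,"dz": 0,"rx": 0,"ry": 0,"rz": 0,"grip": 0.8},
  {"dx": 0,"dy": 0,"dz": 0,"rx": 0,"ry": 0,"rz": 0,"grip": 0.8},
])

```text
time: 38.7
eef_pos: [0.527, 0.1903, 0.0813]
tcp_rot: [1.645, 1.326, -1.15]
wrist_force: [0.7, 0.2, -1.3]
width: 0.017
```

```bash
python3 - <<'E'
from h import *
tip(.0355)
im=imaging.get_image("top");crop(im,110,130,120,110,5,"pics/t37.png")
E
```

```text
tcp [0.527  0.1903 0.0813] zt [-0.199 -0.918 -0.343] xt [ 0.073  0.335 -0.939] F [ 0.7  0.2 -1.3] w 0.017
tip xs 388.8 ys 46.8 z 93.5
```

View pics/t37.png

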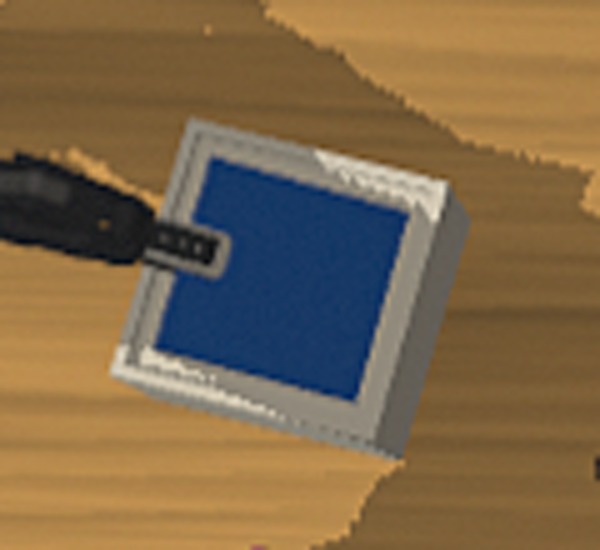

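There was no drag: the blue corners haven't moved, still at (410,210) and (357,402). I'll keep withdrawing and easing down.

Request:
step_arm([
  {"dx": 0.1,"dy": 0.5,"dz": -0.15,"rx": 0,"ry": 0,"rz": 0,"grip": 0.8},
  {"dx": 0.1,"dy": 0.5,"dz": -0.15,"rx": 0,"ry": 0,"rz": 0,"grip": 0.8},
  {"dx": 0,"dy": 0,"dz": 0,"rx": 0,"ry": 0,"rz": 0,"grip": 0.8},
])

```text
time: 39.12
eef_pos: [0.5289, 0.2003, 0.078]
tcp_rot: [1.645, 1.326, -1.151]
wrist_force: [1.1, 0.8, -1.0]
width: 0.0171
```

```bash
python3 - <<'E'
from h import *
tip(.0355)
im=imaging.get_image("top");crop(im,110,130,120,110,5,"pics/t38.png")
E
```

```text
tcp [0.5289 0.2003 0.078 ] zt [-0.199 -0.918 -0.343] xt [ 0.073  0.335 -0.939] F [ 1.1  0.8 -1. ] w 0.0171
tip xs 399.0 ys 46.6 z 90.1
```

View pics/t38.png

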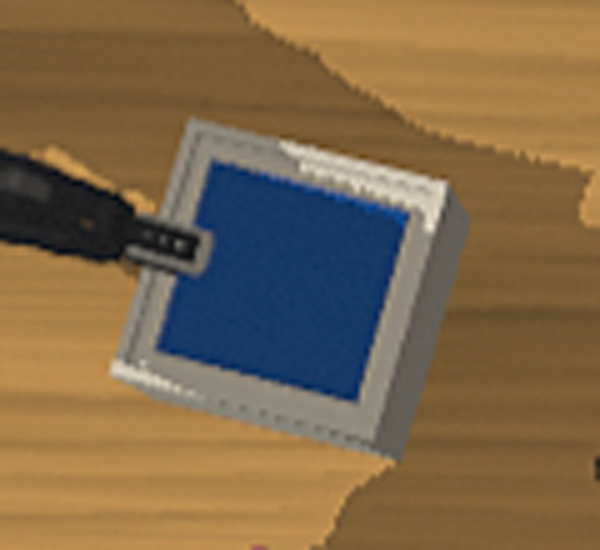

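Request:
step_arm([
  {"dx": 0.1,"dy": 0.5,"dz": 0.1,"rx": 0,"ry": 0,"rz": 0,"grip": 0.8},
  {"dx": 0.12,"dy": 0.6,"dz": 0.1,"rx": 0,"ry": 0,"rz": 0,"grip": 0.8},
  {"dx": 0.3,"dy": 1.5,"dz": 0.4,"rx": 0,"ry": 0,"rz": 0,"grip": 0.8},
  {"dx": 0.5,"dy": 2.5,"dz": 1.5,"rx": 0,"ry": 0,"rz": 0,"grip": 0.8},
  {"dx": 0,"dy": 1,"dz": 4,"rx": 0,"ry": 0,"rz": 0,"grip": 0.8},
  {"dx": 0,"dy": 0,"dz": 5,"rx": 5,"ry": -1,"rz": 0,"grip": 0.8},
  {"dx": 0,"dy": 0,"dz": 5,"rx": 5,"ry": -1,"rz": 0,"grip": 0.8},
  {"dx": 0,"dy": 0,"dz": 0,"rx": 0,"ry": 0,"rz": 0,"grip": 0.8},
])

```text
time: 40.17
eef_pos: [0.54, 0.2614, 0.2467]
tcp_rot: [1.791, 1.436, -1.008]
wrist_force: [-0.4, -0.7, -0.2]
width: 0.017
```

```bash
python3 - <<'E'
from h import *
tip(.0355)
im=imaging.get_image("top");crop(im,110,130,120,110,5,"pics/t39.png");cv2.imwrite("pics/t39f.png",im[:,:,::-1])
im=imaging.get_image("side");cv2.imwrite("pics/s39.png",im[:,:,::-1])
E
```

```text
tcp [0.54   0.2614 0.2467] zt [-0.179 -0.839 -0.514] xt [ 0.116  0.5   -0.858] F [-0.4 -0.7 -0.2] w 0.017
tip xs 458.2 ys 46.3 z 264.9
```

View pics/t39.png

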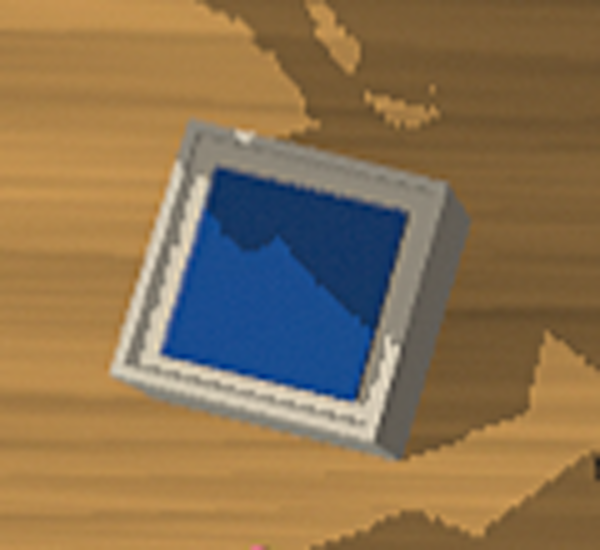

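View pics/s39.png

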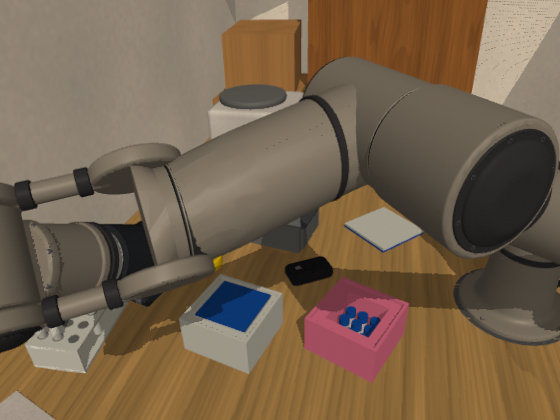

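View pics/t39f.png

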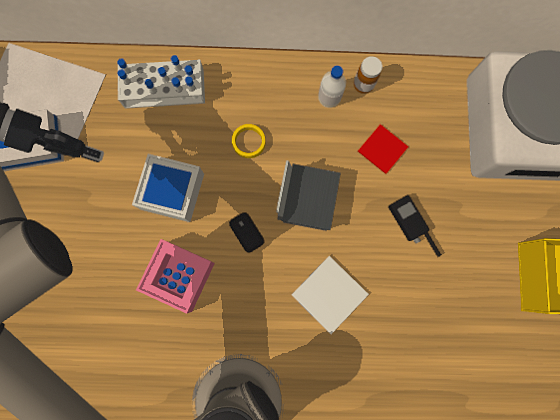

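The cover lies blue side up inside the rim, and the mouse (247,232), tape (248,140) and radio (408,217) are where they were. One last check by triangulation, then I hand it in.

```bash
python3 - <<'E'
from h import *
np.set_printoptions(precision=4,suppress=True)
def quad(n,im,x0,y0,x1,y1):
    hsv=cv2.cvtColor(im[y0:y1,x0:x1],cv2.COLOR_RGB2HSV); m=cv2.inRange(hsv,(100,120,40),(125,255,255))
    c=max(cv2.findContours(m,cv2.RETR_EXTERNAL,cv2.CHAIN_APPROX_NONE)[0],key=cv2.contourArea)
    q=cv2.approxPolyDP(cv2.convexHull(c),6,True)[:,0]+[x0,y0]; return q.astype(float)
t=cv2.imread("pics/t39f.png")[:,:,::-1].copy();s=cv2.imread("pics/s39.png")[:,:,::-1].copy()
qt=quad("top",t,135,155,205,225);qs=quad("side",s,180,275,290,345);print(qt.tolist(),qs.tolist())
X=np.array([onz("top",q,.078) for q in qt]);print(X,X.mean(0)-[.5289,.1952,0],[np.linalg.norm(X[i]-X[i-1]) for i in range(len(X))])
for Xi in X:
    j=np.argmin([np.linalg.norm(onz("side",q,.078)-Xi) for q in qs]); i=[tuple(x) for x in X].index(tuple(Xi)); print(tri(qs[j],qt[i]))
a=cv2.imread("pics/top0.png").astype(int);b=cv2.imread("pics/t39f.png").astype(int)
for n,(x,y,w,h) in dict(mouse=(222,205,50,55),tape=(225,118,48,45),radio=(382,188,66,74)).items():
    d={}
    for k,im in (("0",a),("1",b)):
        r=im[y:y+h,x:x+w]; m=(r[:,:,2]>150)&(r[:,:,0]<60) if n=="tape" else r.max(2)<45
        ys_,xs_=np.nonzero(m); d[k]=(xs_.mean()+x,ys_.mean()+y,m.sum())
    print(n,d)
E
```

```text
[[153.0, 164.0], [190.0, 173.0], [180.0, 209.0], [142.0, 200.0]] [[224.0, 281.0], [269.0, 295.0], [244.0, 331.0], [195.0, 314.0]]
[[0.5818 0.231  0.078 ]
 [0.5614 0.1368 0.078 ]
 [0.4693 0.1562 0.078 ]
 [0.4891 0.2517 0.078 ]] [-0.0035 -0.0013  0.078 ] [np.float64(0.09495340658820327), np.float64(0.09636809214827013), np.float64(0.09413191382470115), np.float64(0.09751380785673255)]
(array([0.5852, 0.2327, 0.0743]), np.float64(0.00473545848265565))
(array([0.5641, 0.1377, 0.0763]), np.float64(0.0045080674195099495))
(array([0.4707, 0.157 , 0.075 ]), np.float64(0.001845626799028123))
(array([0.4901, 0.2529, 0.0742]), np.float64(0.0006495413619477674))
mouse {'0': (np.float64(246.624), np.float64(232.42933333333332), np.int64(750)), '1': (np.float64(246.4467805519054), np.float64(232.22339027595268), np.int64(761))}
tape {'0': (np.float64(247.99212598425197), np.float64(139.6509186351706), np.int64(381)), '1': (np.float64(248.4320652173913), np.float64(138.9320652173913), np.int64(368))}
radio {'0': (np.float64(411.7969837587007), np.float64(222.82714617169373), np.int64(862)), '1': (np.float64(411.46690307328606), np.float64(222.46453900709218), np.int64(846))}
```

The cover's centre is about 4 mm from the box's centre and all corners are level at 74 to 76 mm. The bystanders have moved less than 1 px, and the arm is clear. Handing in.

```bash
python3 -c "
from cell import bot
print(bot.close_job()); print(bot.get_state()['time'])"
```

```text
the job is handed in; nothing more can be done
None
the job is handed in; nothing more can be done
```

I finished the job and handed it in after about 40 s of the 72 s allowed; the hand-in reports no verdict. The cover lies blue face up inside the box's rim.

**What I did:**
- **Slide:** I dragged the cover out over the front edge until it jutted about 30 mm, lying square to the stand.
- **Tip up:** I tipped it up from beneath, moved its foot back toward the back-rest, and let it stand by itself leaning about 20° past upright.
- **Lay down:** I took it by the top edge, set its far edge on the ledge, and eased the rest down on the lower finger.

**Last checks before handing in:**

| Check | Result | Limit |
|---|---|---|
| Cover centre to box centre | about 4 mm | 22 mm |
| Top face corner heights (flat, resting on the ledge) | 74–76 mm | about 78 mm expected |
| Mouse, tape, radio | under 1 px of movement (about 2 mm) | 30 mm |
| Arm | clear of everything | touches nothing |

**What disagreed or went wrong:**
- **Tip position:** The fingertips were about 34 mm short of the reported TCP along the tool axis. I measured this by touch and from the images, and corrected for it.
- **First drag:** With the jaws half open the fingers slipped and the cover turned about 8° the wrong way. I fixed that with a second drag with the fingers shut. While pressing down for it I briefly reached 26 N, above the 5 to 15 N I meant to use.
- **Plate measurements:** In the last picture the cover's sides came out at 94 to 98 mm rather than 100, and its top face a few mm below the expected 78 mm. I put this down to pixel size and the 2 mm calibration.

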